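# Proof-pull pressed hubs on a spring tester and sort the spindle units

### The arm

A 6-joint arm with a two-finger parallel gripper is mounted at the origin on a cart in front of the work surface, level with it; the furniture and walls round the work are solid. World frame = base frame: x ahead of the robot, y to its left, z up, the work surface at z = 0. Lengths are in m, angles in rad, forces in N, time in s.
With the tool pointing down it reaches from about 0.25 to 0.775 m from the base axis. Payload 4 kg.
Tool frame: the origin (TCP) lies between the finger pads; the fingertips stand 14 mm ahead of it and the grasp point (between the pads) lies 5 mm behind it (robot.tips_ahead is the distance from the TCP to the fingertips, in m); z points along the fingers, y is the direction in which the jaws open and shut (so a half turn about z gives the same grasp; the last joint's range is limited). The gripper opens to 94 mm and grips with 3 to 60 N. Pads are 16 mm wide; open, the fingers measure 119 mm over their backs; the gripper's body (75 mm by 177 mm) begins 78 mm behind the grasp point.
Start: joints at [1.146, 0.087, 1.371, -0, 1.684, -0.103], TCP at [0.174, 0.522, 0.22] pointing down, gripper open.
Joint ranges: [-3.1, 3.1], [-0.76, 2.03], [0.27, 2.55], [-1.08, 4.22], [0.17, 2.65], [-2.57, 2.57]. Speed limits (rad/s): [2.79, 2.79, 3.14, 3.14, 3.14, 3.14].

### API

Orientations are given as [roll, pitch, yaw] about the fixed x, y, z axes, in that order (R = Rz(yaw) Ry(pitch) Rx(roll)).
In Python, from bench import robot, optics, job gives the robot as it stands.
- The arm moves only by the tool apply_moves, never from a script. Its argument "moves" is a list of rows, each a list of 3 entries, a list of its own where there are three numbers: the shift along the tool's x, y, z in cm, then the turn, a rotation vector about the tool's x, y, z in rad, then the opening, from 0 (shut) to 1 (fully open). In form: [[[tx, ty, tz], [rx, ry, rz], grip], ...]. A call has exactly 10 rows; each row is the pose to reach, as a shift and turn from the pose commanded when the call began, along the tool's axes at that moment; what a row does not reach only later rows make up. A row lasts 1/12 s, in which the tool goes at most 41.7 mm and 7.16 degrees, less where a joint would pass 70% of its speed; a pose out of reach is approached as far as the arm can. A call with a gripper value outside its range is refused whole. The fingers move at their own pace and stop on an object; the grip force is fixed at half the most. Time passes only in rows, so rows that repeat a pose let the fingers close, or fill a call up. It gives the time, the measured TCP pose, the force and the opening at its end, in the units of the state.
- robot.get_obs(): the state, without advancing time (a new reading comes with each control period).
- optics.snapshot(name): name is "side" or "top"; returns the picture (480x640x3 uint8, red, green, blue); there is no depth.
- optics.get_calibration(name): a dict with "fx", "fy", "cx", "cy" (pixels), "rvec" (rotation vector, rad) and "tvec" (3), from world to camera coordinates, as OpenCV has them. Camera axes: x right, y down, z forward; pixel columns grow to the right and rows downward; lengths in m; the calibration is good to about 2 mm. A picture is of the moment at which its call begins. get_calibration takes no time and is no camera call.
- job.close_job(): hands the job in, once; it reports no verdict.
The state is a dict: "time": time; "joint_positions": joint angles; "qvel": joint speeds; "joint_torque": joint torques, N m; "tool_pos": TCP position; "ee_rot": TCP orientation; "wrist_force": force on the tool from outside, world axes, zero at the start; "wrist_torque": the same for the moment, N m; "width": finger opening in m.
Only numpy, scipy, OpenCV 4.12 (cv2) and the standard library are available. Lean on these libraries where they do the work, as an engineer would, in place of code of your own. Each camera call takes 0.05 s, during which the arm holds its last target.

### The job

Test the spindle units on the mat one by one, from left to right: slide each one's flange fully home under the fork of the pull tester, draw its hub straight up to feel the shaft's end float, and pull on until the dial shows 15 to 20 N and hold that for a second (never more than 24 N). If the hub holds and the float is no more than 6 mm, push the shaft back down to its lower stop and stand the unit on the sloped pass rack, flange flat on both bars; if the hub creeps up its shaft or the float is larger, stand the unit upright in the reject tray. Leave the plug gauge and the setting block where they are.

Things in the scene. Friction and masses are not known exactly. Their poses are not given: they have to be found in the camera images.
- unit_1_mid (a point): spindle unit in the leftmost place of the row on the mat (four places about 74 mm apart, one may be empty); 56 mm across, 71 tall; point on its axis 35.5 mm above its underside, z along the shaft. aluminium flange 56 mm across, 8 mm thick; bearing tube 36 mm across up to 30 mm, black seal to 32; bare shaft 12 mm; dark hub 28 mm across from 42 to 66 mm, to be gripped; shaft end 5 mm proud of the hub. 0.31 kg
- unit_1_shaft (a joint): how far this unit's shaft, with the hub, stands above its lower stop, m. Seal drag of about 4 N holds it where it is left, so lifting the unit gently by the hub does not move it. Upper stop at 0.004 in a sound unit, near 0.010 in one with too much end float
- unit_1_hub (a joint): how far this unit's hub has crept up its shaft, m (0 as pressed on, at most 0.012). A sound hub does not move; a bad one begins to creep at about 9 N
- unit_2_mid (a point): spindle unit in the second place from the left of the row on the mat (four places about 74 mm apart, one may be empty); 56 mm across, 71 tall; point on its axis 35.5 mm above its underside, z along the shaft. Looks like the first: dark hub 28 mm across from 42 to 66 mm up (more by its two joints)
- unit_2_shaft (a joint): how far this unit's shaft, with the hub, stands above its lower stop, m. Seal drag of about 4 N holds it where it is left, so lifting the unit gently by the hub does not move it. Upper stop at 0.004 in a sound unit, near 0.010 in one with too much end float
- unit_2_hub (a joint): how far this unit's hub has crept up its shaft, m (0 as pressed on, at most 0.012). A sound hub does not move; a bad one begins to creep at about 9 N
- unit_3_mid (a point): spindle unit in the third place from the left of the row on the mat (four places about 74 mm apart, one may be empty); 56 mm across, 71 tall; point on its axis 35.5 mm above its underside, z along the shaft. Looks like the first: dark hub 28 mm across from 42 to 66 mm up (more by its two joints)
- unit_3_shaft (a joint): how far this unit's shaft, with the hub, stands above its lower stop, m. Seal drag of about 4 N holds it where it is left, so lifting the unit gently by the hub does not move it. Upper stop at 0.004 in a sound unit, near 0.010 in one with too much end float
- unit_3_hub (a joint): how far this unit's hub has crept up its shaft, m (0 as pressed on, at most 0.012). A sound hub does not move; a bad one begins to creep at about 9 N
- unit_4_mid (a point): spindle unit in the rightmost place of the row on the mat (four places about 74 mm apart, one may be empty); 56 mm across, 71 tall; point on its axis 35.5 mm above its underside, z along the shaft. Looks like the first: dark hub 28 mm across from 42 to 66 mm up (more by its two joints)
- unit_4_shaft (a joint): how far this unit's shaft, with the hub, stands above its lower stop, m. Seal drag of about 4 N holds it where it is left, so lifting the unit gently by the hub does not move it. Upper stop at 0.004 in a sound unit, near 0.010 in one with too much end float
- unit_4_hub (a joint): how far this unit's hub has crept up its shaft, m (0 as pressed on, at most 0.012). A sound hub does not move; a bad one begins to creep at about 9 N
- nest (a point): pull tester: centre of its seat, on its base plate, 10 mm above the bench; x points into the fork, z up. Grey plate 104 mm wide, from 98 mm in front of here to 147 mm behind. A unit is home when its axis is here (its tube stops 3 mm further on). Posts from 82 mm behind; bridge and dial up to 185 mm above the bench from 90 mm behind
- fork_mouth (a point): middle of the mouth of the tester's fork: a level steel U, 8 mm thick, its underside 9.5 mm above the plate, slot 42 mm wide, mouth flared. Set a unit on the plate 65 mm or more in front of the nest and slide it along the nest's x: flange goes under the fork, tube into the slot. In it, it can rise 1.5 mm before the flange meets the fork
- pull_fork (a joint): how far the fork is lifted against its two springs, m. It starts to lift at 5 N and takes 1 N more per mm (0.010 = 15 N, 0.015 = 20 N, end 0.022). The dial's needle turns clockwise 12 degrees per mm from its rest at lower left; the inner dark arc, from the top to 60 degrees right of it, is 15 to 20 N
- rack_mid (a point): pass rack: middle of its deck, 72 mm above the bench; y along it, x up the slope, z square to the deck, which falls 12 degrees to its front (-x). Deck: two 10 mm round bars along y at x = +-19 mm, tops in the plane of this point, 176 mm long; lip bar face at x = -33 mm, 9.5 mm high; cheeks at y = +-89 mm. Room for two units, at y = +-40 mm
- reject_tray_in (a point): shallow grey open tray, centre of its inner floor, 4 mm above the bench; inside 92 mm along x by 150 mm along y, walls 24 mm high over the bench. Room for two units, at y = +-36 mm. The stacks of rings beyond its left end are 170 mm tall: keep the gripper clear of them
- plug_gauge: bystander: steel plug gauge lying on its side, 108 mm long, 39 mm thick, origin at its underside
- setting_block: bystander: ground steel block 30x35x28 mm, origin at its underside
Not all that is in view belongs to the job. Leave any yellow look-alike of the part that bears unit_1_mid alone.

How it is judged:
By the outcome, as a careful person would: the job done as asked, in the order asked, and still so for the second after the job is handed in, with the robot touching nothing.
Of unit_1, unit_2, unit_3, unit_4 only 3 to 4 are there at a start; the rules pass over those that are not, and their reading is None.
At some moment in a run one of unit_1, unit_2, unit_3, unit_4 may be knocked a few centimetres aside while the robot is not near it.
It also fails if it takes over 210 s, if anything falls off the work surface, if the arm or the gripper's body presses on something with over 40 N, if the wrist force passes 120 N, or if a joint passes its speed limit or range.

## Working session

There is one attempt and no reset: what is moved stays moved. The work goes in short steps, Python scripts to look and compute and a tool call to move; the robot and the scene stay as the last step left them, time stands still between calls to the robot, and variables do not carry over. Pictures are saved under pics/ and viewed, and the job is handed in when it is done.

Besides the shell and the picture viewer there is one more tool, called after "Request:" by a JSON object that holds its "fn" and its "kwargs", one argument or row to a line. apply_moves: Moves the arm, as the interface text tells. Its arguments: {"type":"object","properties":{"moves":{"type":"array"}},"required":["moves"]}

```bash
ls; mkdir -p pics
python3 - <<'E'
from bench import robot, optics, job
import cv2
print(robot.get_obs())
for n in("side","top"):
    im=optics.snapshot(n); cv2.imwrite(f"pics/{n}0.png",im[:,:,::-1]); print(n,optics.get_calibration(n))
E
```

```text
pics
{'time': 0.0, 'joint_positions': array([ 1.14589603e+00,  8.79531683e-02,  1.37223172e+00, -2.87773084e-05,
        1.68360982e+00, -1.03095855e-01]), 'qvel': array([-1.70199878e-03, -9.90694686e-04,  5.53350034e-04,  6.11453545e-06,
        1.56623366e-03, -1.11948624e-03]), 'joint_torque': array([ 1.88344333e-03, -3.40193582e+01, -3.02421927e+01,  7.19947717e-02,
        3.31548590e-02, -1.75135842e-04]), 'tool_pos': array([0.17375017, 0.5212883 , 0.21831659]), 'ee_rot': array([-3.13939935e+00, -1.98170721e-04,  2.81978479e+00]), 'wrist_force': array([-0.64207929,  0.35330208,  0.02082053]), 'wrist_torque': array([ 0.01818528,  0.03172882, -0.05290788]), 'width': 0.09410555683406419}
side {'fx': 479.8160950520434, 'fy': 479.8160950520434, 'cx': 320.2172547130527, 'cy': 242.45949194606106, 'rvec': array([ 2.31125492,  0.11303813, -0.02927738]), 'tvec': array([-0.44632245,  0.03203736,  1.24905224])}
top {'fx': 434.420685696629, 'fy': 434.420685696629, 'cx': 313.15894004923234, 'cy': 245.80033893602268, 'rvec': array([ 2.19696502, -2.13958736,  0.1231477 ]), 'tvec': array([0.00616747, 0.43540406, 1.39982327])}
```

View pics/side0.png

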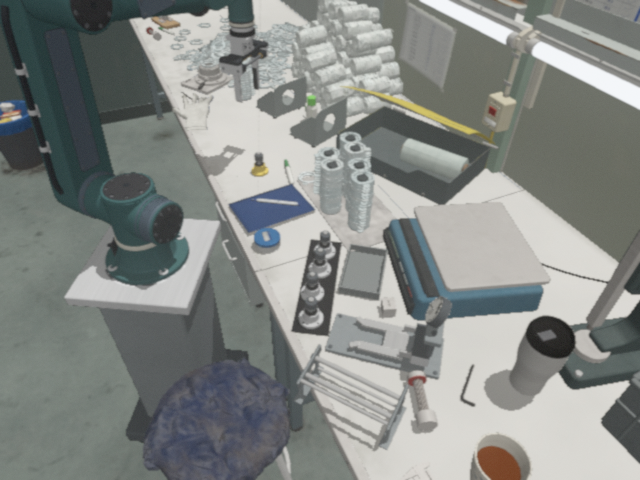

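View pics/top0.png

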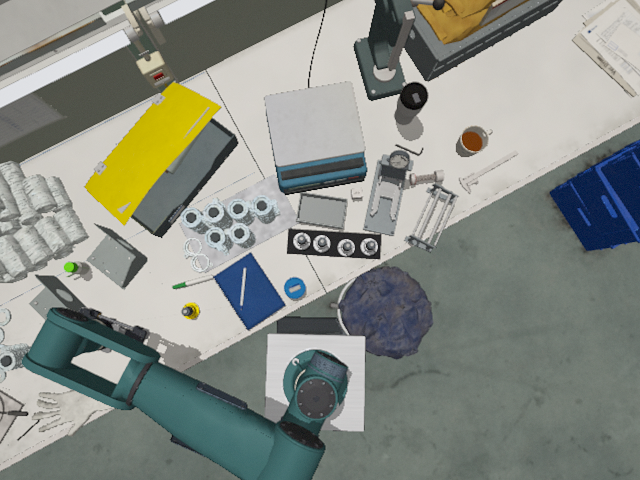

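The top view shows four dark-hubbed units on the black mat at about (302,241), (321,243), (346,246) and (370,246). The yellow look-alike at (190,311) is to be left alone. The tester is near (390,195), the rack near (432,218), the tray near (323,210), and the block near (357,195). I'll enlarge these areas.

```bash
cat > h.py <<'E'
import numpy as np, cv2
from bench import robot, optics, job
C={n:optics.get_calibration(n) for n in("side","top")}
def K(n):
    c=C[n]; return np.array([[c['fx'],0,c['cx']],[0,c['fy'],c['cy']],[0,0,1.]])
def ray(n,u,v):
    R,_=cv2.Rodrigues(C[n]['rvec']); d=R.T@np.linalg.inv(K(n))@np.array([u,v,1.]); o=-R.T@C[n]['tvec']; return o,d
def onz(n,u,v,z):
    o,d=ray(n,u,v); return o+d*(z-o[2])/d[2]
def proj(n,p):
    return cv2.projectPoints(np.array(p,float).reshape(-1,3),C[n]['rvec'],C[n]['tvec'],K(n),None)[0].reshape(-1,2)
def crop(im,x0,y0,x1,y1,s,name):
    o=cv2.resize(im[y0:y1,x0:x1],None,fx=s,fy=s,interpolation=cv2.INTER_CUBIC); cv2.imwrite(name,o[:,:,::-1])
def tri(uvt,uvs):
    P=[]
    for n in("top","side"):
        R,_=cv2.Rodrigues(C[n]['rvec']); P.append(K(n)@np.c_[R,C[n]['tvec']])
    X=cv2.triangulatePoints(P[0],P[1],np.array(uvt,float).reshape(2,1),np.array(uvs,float).reshape(2,1))[:,0]; return X[:3]/X[3]
E
python3 - <<'E'
from h import *
t=cv2.imread('pics/top0.png')[:,:,::-1]; s=cv2.imread('pics/side0.png')[:,:,::-1]
crop(t,280,140,480,270,4,'pics/tz.png'); crop(s,285,220,455,420,3,'pics/sz.png')
for n in("top","side"): print(proj(n,[[0,0,0],[.4,0,0],[.4,.2,0],[.4,-.2,0]]).round(1).tolist())
for u in ((302,241),(321,243),(346,246),(370,246)): print(onz('top',*u,.07).round(3))
E
```

```text
[[315.1, 380.9], [318.2, 257.2], [257.9, 255.6], [378.3, 258.8]]
[[148.8, 254.8], [301.4, 266.3], [309.8, 216.8], [290.8, 329.4]]
[0.444 0.054 0.07 ]
[ 0.44  -0.007  0.07 ]
[ 0.432 -0.086  0.07 ]
[ 0.434 -0.162  0.07 ]
```

View pics/tz.png

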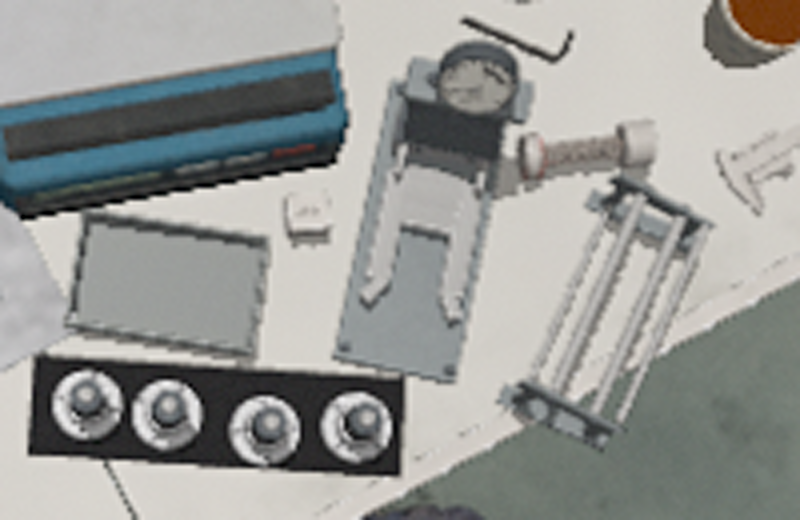

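View pics/sz.png

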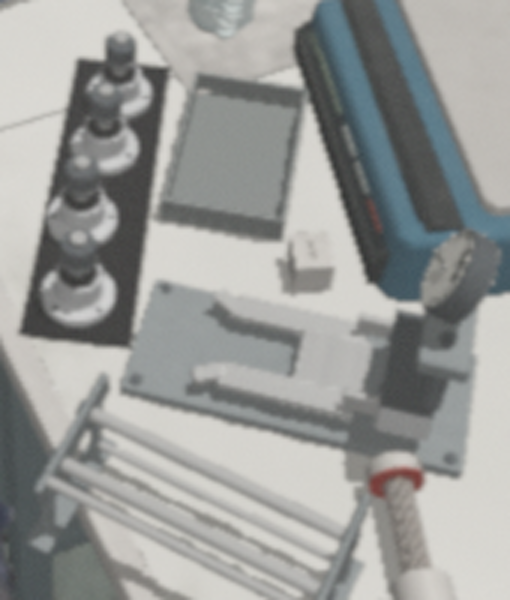

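Run:
```python
from h import *
t=cv2.imread('pics/top0.png')[:,:,::-1]; s=cv2.imread('pics/side0.png')[:,:,::-1]
for p in [(375,215),(375,225),(381,200),(388,190),(365,240),(320,210),(330,215),(430,200),(368,250)]: print(p,t[p[1],p[0]])
for p in [(345,335),(360,340),(335,340),(385,330)]: print('s',p,s[p[1],p[0]])
R,_=cv2.Rodrigues(C['top']['rvec']); print(-R.T@C['top']['tvec'])
R,_=cv2.Rodrigues(C['side']['rvec']); print(-R.T@C['side']['tvec'])
# gray plate mask
for n,im in(('top',t),('side',s)):
    hsv=cv2.cvtColor(im,cv2.COLOR_RGB2HSV); 
    m=cv2.inRange(im,(0,0,0),(70,70,70))
    g=cv2.cvtColor(im,cv2.COLOR_RGB2GRAY)
    if n=='top': crop(cv2.merge([g,g,g]),355,160,415,240,10,'pics/plate_t.png')
    else: crop(im,320,295,450,385,6,'pics/plate_s.png')
```

```text
(375, 215) [151 156 158]
(375, 225) [147 153 154]
(381, 200) [142 149 149]
(388, 190) [177 176 174]
(365, 240) [227 226 227]
(320, 210) [154 158 155]
(330, 215) [153 156 154]
(430, 200) [213 211 204]
(368, 250) [109 108 107]
s (345, 335) [153 157 157]
s (360, 340) [163 164 163]
s (335, 340) [153 157 158]
s (385, 330) [152 152 148]
[0.28161351 0.02345868 1.43849347]
[ 0.51347173 -0.85482559  0.87520375]
```

View pics/plate_t.png

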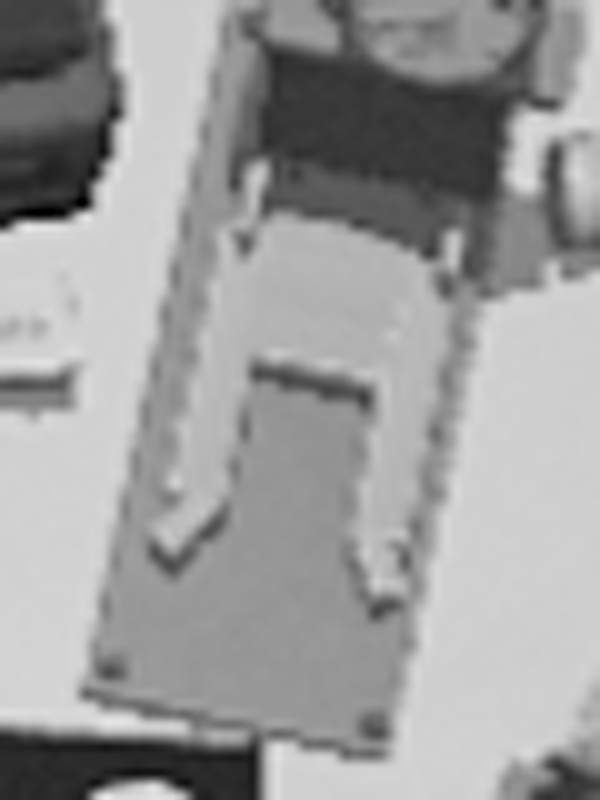

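View pics/plate_s.png

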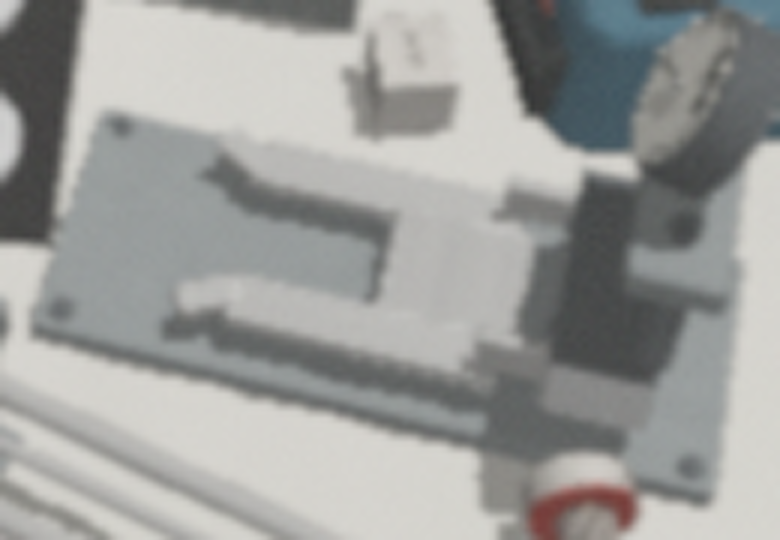

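Run:
```python
from h import *
T=lambda c,x0=355,y0=160,s=10:(x0+(c[0]+.5)/s-.5,y0+(c[1]+.5)/s-.5)
S=lambda c,x0=320,y0=295,s=6:(x0+(c[0]+.5)/s-.5,y0+(c[1]+.5)/s-.5)
def q(n,c,z): print(n,c,z,(onz(n,*(T(c) if n=='top' else S(c)),z)*1000).round(1))
print('corners FL,FR,left edge pts'); 
for c in[(82,690),(390,752),(160,335),(200,170),(430,545)]: q('top',c,.01)
for c in[(103,112),(35,322),(710,495),(480,440),(745,165)]: q('side',c,.01)
print('fork slot top z=.0275: left inner, right inner, bottom')
for c in[(248,400),(228,505),(378,405),(358,540),(255,358),(380,380),(155,545),(380,605)]: q('top',c,.0275)
print('side')
for c in[(240,180),(395,215),(380,300),(245,280)]: q('side',c,.0275)
# units
for n,f in(('top','pics/top0.png'),('side','pics/side0.png')):
    im=cv2.imread(f); g=cv2.cvtColor(im,cv2.COLOR_BGR2GRAY)
    x0,y0,x1,y1=(286,228,383,260) if n=='top' else (292,236,345,336)
    sub=cv2.resize(g[y0:y1,x0:x1],None,fx=8,fy=8,interpolation=cv2.INTER_CUBIC)
    # mat quad restrict
    m=(sub>110).astype(np.uint8)*255
    cv2.imwrite(f'pics/m_{n}.png',cv2.resize(m,None,fx=.9 if n=='top' else .7,fy=.9 if n=='top' else .7))
```

```text
corners FL,FR,left edge pts
top (82, 690) 0.01 [ 498.6 -145.7   10. ]
top (390, 752) 0.01 [ 480.6 -248.3   10. ]
top (160, 335) 0.01 [ 619.7 -170.2   10. ]
top (200, 170) 0.01 [ 676.7 -183.    10. ]
top (430, 545) 0.01 [ 550.7 -261.2   10. ]
side (103, 112) 0.01 [ 500.1 -151.2   10. ]
side (35, 322) 0.01 [ 482.1 -249.4   10. ]
side (710, 495) 0.01 [ 717.6 -296.3   10. ]
side (480, 440) 0.01 [ 639.8 -282.4   10. ]
side (745, 165) 0.01 [ 743.4 -151.7   10. ]
fork slot top z=.0275: left inner, right inner, bottom
top (248, 400) 0.0275 [ 594.4 -197.2   27.5]
top (228, 505) 0.0275 [ 559.  -191.    27.5]
top (378, 405) 0.0275 [ 593.9 -240.3   27.5]
top (358, 540) 0.0275 [ 548.4 -234.    27.5]
top (255, 358) 0.0275 [ 608.6 -199.4   27.5]
top (380, 380) 0.0275 [ 602.3 -240.9   27.5]
top (155, 545) 0.0275 [ 544.9 -167.    27.5]
top (380, 605) 0.0275 [ 526.9 -241.4   27.5]
side
side (240, 180) 0.0275 [ 552.6 -192.1   27.5]
side (395, 215) 0.0275 [ 609.2 -202.2   27.5]
side (380, 300) 0.0275 [ 603.6 -240.    27.5]
side (245, 280) 0.0275 [ 555.7 -236.3   27.5]
```

View pics/m_top.png

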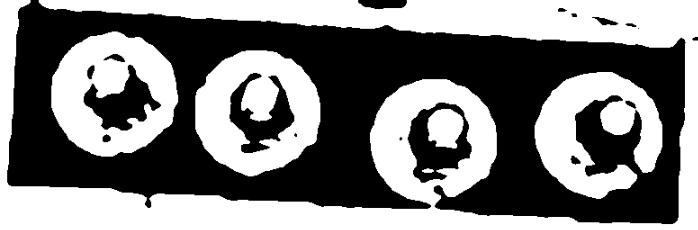

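View pics/m_side.png

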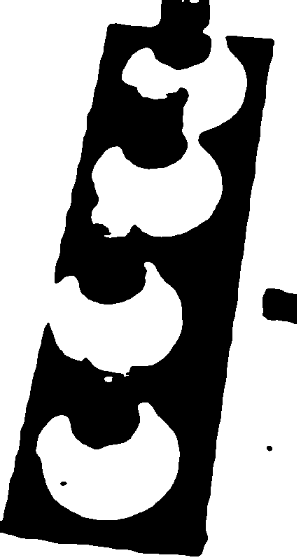

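```bash
cat > units.py <<'E'
from h import *
def units(im,box=(286,228,383,262),z=.0095,th=110,up=8,verbose=0):
    x0,y0,x1,y1=box; g=cv2.cvtColor(im,cv2.COLOR_RGB2GRAY)
    sub=cv2.resize(g[y0:y1,x0:x1],None,fx=up,fy=up,interpolation=cv2.INTER_CUBIC)
    m=(sub>th).astype(np.uint8)*255
    m=cv2.morphologyEx(m,cv2.MORPH_OPEN,np.ones((9,9),np.uint8))
    out=[]
    for c in cv2.findContours(m,cv2.RETR_LIST,cv2.CHAIN_APPROX_NONE)[0]:
        h=cv2.convexHull(c)
        (cx,cy),r=cv2.minEnclosingCircle(h); a=cv2.contourArea(h)
        if 5.5*up<r<12*up and a>.8*np.pi*r*r:
            P=np.array([onz('top',x0+(p[0][0]+.5)/up-.5,y0+(p[0][1]+.5)/up-.5,z)[:2] for p in h])
            A=np.c_[2*P,np.ones(len(P))]; s=np.linalg.lstsq(A,(P**2).sum(1),rcond=None)[0]
            R=np.sqrt(s[2]+s[0]**2+s[1]**2); 
            if R>.024: out.append((s[0],s[1],R))
    return sorted(out,key=lambda o:-o[1])
E
python3 - <<'E'
from units import *
t=cv2.imread('pics/top0.png')[:,:,::-1]; s=cv2.imread('pics/side0.png')[:,:,::-1]
for u in units(t): print(np.round(np.array(u)*1000,1), proj('side',[u[0],u[1],.0095]).round(1),proj('side',[u[0],u[1],.07]).round(1),proj('top',[u[0],u[1],.073]).round(1))
crop(s,290,220,350,340,5,'pics/us.png')
E
```

```text
[452.9  57.2  29.1] [[324.  249.9]] [[324.5 232.6]] [[301.  238.2]]
[446.3  -8.9  29.1] [[319.2 267.6]] [[319.5 250.2]] [[321.8 240.8]]
[435.3 -90.2  29. ] [[311.5 291.3]] [[311.5 273.9]] [[347.4 245. ]]
[ 440.3 -166.3   29.1] [[310.2 316.4]] [[310.2 299. ]] [[371.4 244. ]]
```

View pics/us.png

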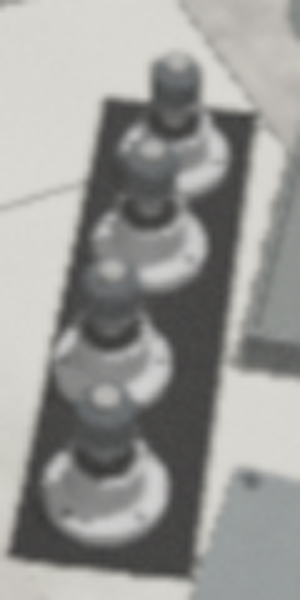

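Four units are present, at (453,57), (446,-9), (435,-90) and (440,-166) mm. The shaft ends in the side view agree to within 1 px. The nest is at about (585.4,-217) mm with yaw about -11.4°. Next I'll measure the rack and tray.

Run:
```python
from h import *
t=cv2.imread('pics/top0.png')[:,:,::-1]; s=cv2.imread('pics/side0.png')[:,:,::-1]
crop(t,400,175,465,255,9,'pics/rk_t.png'); crop(s,290,340,420,450,6,'pics/rk_s.png')
crop(t,290,185,355,235,10,'pics/tr_t.png'); crop(s,330,235,400,310,8,'pics/tr_s.png')
```

```text
(no output)
```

View pics/rk_t.png

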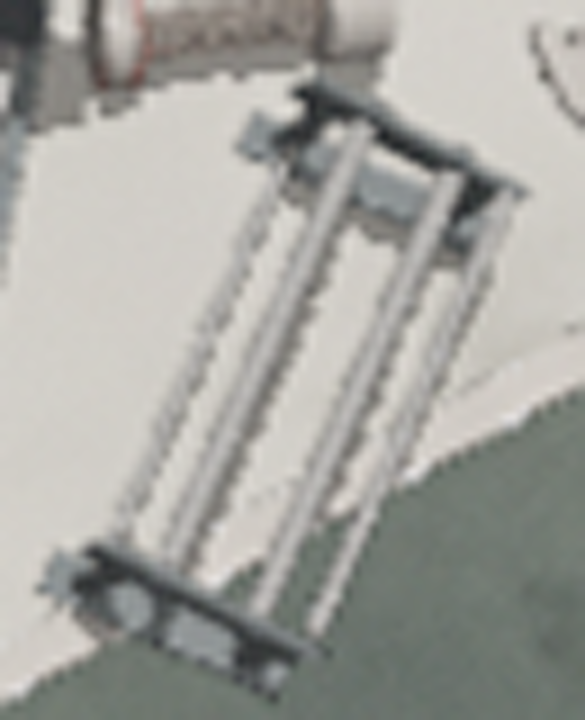

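View pics/rk_s.png

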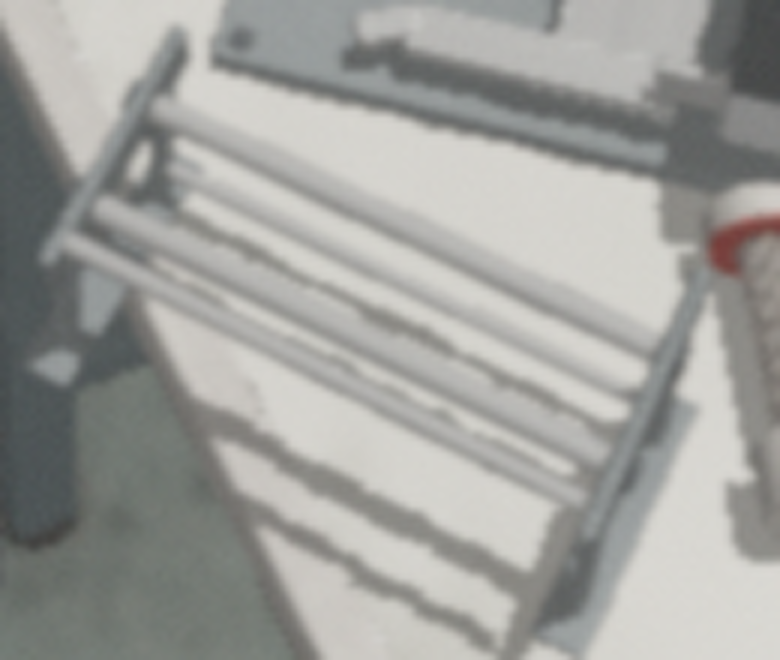

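View pics/tr_t.png

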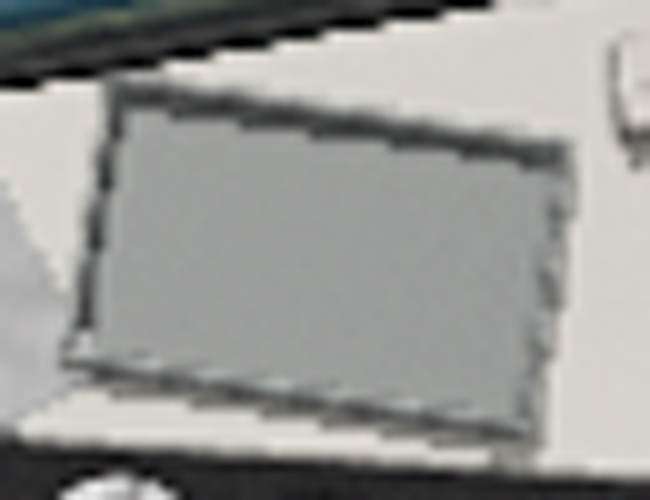

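View pics/tr_s.png

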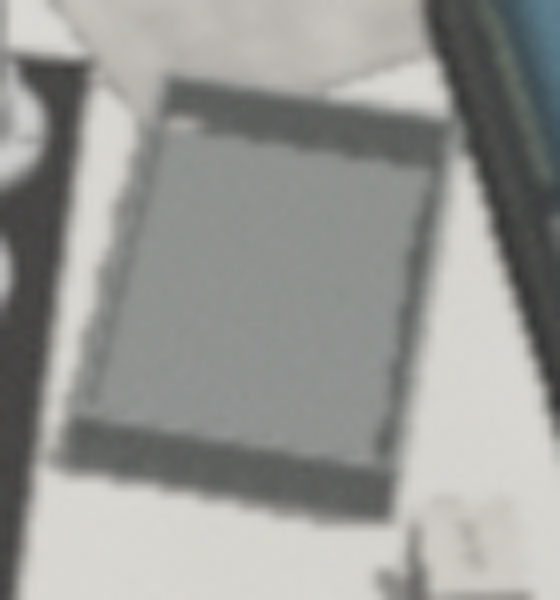

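Run:
```python
from h import *
def q(n,c,z,x0,y0,s): 
    p=onz(n,x0+(c[0]+.5)/s-.5,y0+(c[1]+.5)/s-.5,z)*1000; print(n,c,z,p.round(1)); return p[:2]
a=(400,175,9)
print('rack top'); r=[q('top',c,z,*a) for c,z in(((357,130),.071),((178,570),.071),((450,175),.0632),((258,615),.0632))]
c=np.mean(r,0); d=r[1]-r[0]+r[3]-r[2]; print('mid',c,'ydir deg',np.degrees(np.arctan2(d[1],d[0])),np.linalg.norm(r[1]-r[0]),np.linalg.norm(r[3]-r[2]))
a=(290,340,6)
print('side'); r=[q('side',c,z,*a) for c,z in(((655,343),.071),((155,110),.071),((605,447),.0632),((97,210),.0632))]
c=np.mean(r,0); d=r[1]-r[0]+r[3]-r[2]; print('mid',c,'ydir deg',np.degrees(np.arctan2(d[1],d[0])),np.linalg.norm(r[1]-r[0]),np.linalg.norm(r[3]-r[2]))
print('tray top'); r=np.array([q('top',c,.024,290,185,10) for c in((110,85),(572,150),(537,438),(65,360))]); print(r.mean(0),[np.linalg.norm(r[i]-r[i-1]).round(1) for i in range(4)], [np.degrees(np.arctan2(*(r[i]-r[i-1])[::-1])).round(1) for i in range(4)])
print('tray side'); r=np.array([q('side',c,.024,330,235,8) for c in((168,78),(452,120),(395,468),(72,425))]); print(r.mean(0),[np.linalg.norm(r[i]-r[i-1]).round(1) for i in range(4)], [np.degrees(np.arctan2(*(r[i]-r[i-1])[::-1])).round(1) for i in range(4)])
for c in((265,203),(242,232),(238,207)): print('stack',onz('top',*c,.17))
for c in((345,157),(330,137),(363,182)): print('stack side',onz('side',*c,.17))
```

```text
rack top
top (357, 130) 0.071 [ 624.6 -382.9   71. ]
top (178, 570) 0.071 [ 464.3 -318.8   71. ]
top (450, 175) 0.0632 [ 611.  -418.6   63.2]
top (258, 615) 0.0632 [ 450.  -349.1   63.2]
mid [ 537.47770811 -367.35744354] ydir deg 157.42595069342727 172.7167315785342 175.3812450117232
side
side (655, 343) 0.071 [ 627.5 -384.5   71. ]
side (155, 110) 0.071 [ 466.7 -316.7   71. ]
side (605, 447) 0.0632 [ 612.6 -415.9   63.2]
side (97, 210) 0.0632 [ 451.4 -350.7   63.2]
mid [ 539.551808   -366.92581376] ydir deg 157.55076800774202 174.50109782047005 173.8506191301418
tray top
top (110, 85) 0.024 [609.9  64.1  24. ]
top (572, 150) 0.024 [592.2 -89.6  24. ]
top (537, 438) 0.024 [495.4 -79.8  24. ]
top (65, 360) 0.024 [517.2  76.2  24. ]
[553.67934354  -7.27207964] [np.float64(93.5), np.float64(154.7), np.float64(97.3), np.float64(157.5)] [np.float64(-7.4), np.float64(-96.6), np.float64(174.2), np.float64(82.1)]
tray side
side (168, 78) 0.024 [521.1  70.3  24. ]
side (452, 120) 0.024 [613.5  60.1  24. ]
side (395, 468) 0.024 [595.3 -91.8  24. ]
side (72, 425) 0.024 [499.5 -84.8  24. ]
[557.37438694 -11.56239074] [np.float64(156.6), np.float64(93.0), np.float64(153.1), np.float64(96.1)] [np.float64(82.1), np.float64(-6.3), np.float64(-96.8), np.float64(175.8)]
stack [0.54302999 0.16442907 0.17      ]
stack [0.45442692 0.22876285 0.17      ]
stack [0.52879127 0.24386036 0.17      ]
stack side [0.48935527 0.25708037 0.17      ]
stack side [0.44112158 0.35695972 0.17      ]
stack side [0.54072108 0.14659841 0.17      ]
```

```bash
cat > g.py <<'E'
import json,sys,os,numpy as np
from scipy.spatial.transform import Rotation as Ro
F='state.json'
def load():
    if not os.path.exists(F): return np.array([.174,.522,.22]),Ro.from_euler('xyz',[-3.1394,-.0002,2.8198])
    d=json.load(open(F)); return np.array(d['p']),Ro.from_quat(d['q'])
def down(yaw): return Ro.from_euler('xyz',[np.pi,0,yaw])
def go(*targets):  # each (x,y,z mm, rotation or yaw); prints rows rel. to start; commits last
    p,R=load()
    for t in targets:
        T=t[3] if isinstance(t[3],Ro) else down(t[3])
        s=np.round(R.inv().apply(np.array(t[:3])/1000-p)*100,2); v=np.round((R.inv()*T).as_rotvec(),3)
        print(s.tolist(),v.tolist(),'dist %.0fmm ang %.1f'%(np.linalg.norm(s)*10,np.degrees(np.linalg.norm(v))))
    json.dump(dict(p=(p+R.apply(s/100)).tolist(),q=(R*Ro.from_rotvec(v)).as_quat().tolist()),open(F,'w'))
def rel(s,v=(0,0,0)):
    p,R=load(); json.dump(dict(p=(p+R.apply(np.array(s)/100)).tolist(),q=(R*Ro.from_rotvec(v)).as_quat().tolist()),open(F,'w')); print(load()[0])
E
python3 -c "
from g import *
go((453,57,160,np.pi))"
```

```text
[-41.18, -35.28, 6.07] [-0.002, -0.001, -0.322] dist 546mm ang 18.4
```

Request:
{"fn": "apply_moves", "kwargs": {
  "moves": [
    [[-4,-3.5,0],[0,0,-0.03],0.5],
    [[-7,-6,0],[0,0,-0.06],0.5],
    [[-10,-8.5,0],[0,0,-0.1],0.5],
    [[-13,-11,0],[0,0,-0.13],0.5],
    [[-16,-13.5,0],[0,0,-0.16],0.5],
    [[-19,-16,0],[0,0,-0.2],0.5],
    [[-21,-18,0],[0,0,-0.2],0.5],
    [[-21,-18,0],[0,0,-0.2],0.5],
    [[-21,-18,0],[0,0,-0.2],0.5],
    [[-21,-18,0],[0,0,-0.2],0.5]
  ]
}}

```text
time: 0.93
tool_pos: [0.316, 0.2849, 0.2192]
ee_rot: [3.141, -0.001, 3.02]
wrist_force: [-0.6, -0.4, -0.2]
width: 0.0469
```

Run:
```python
from g import *
rm=__import__('os').remove; rm('state.json') 
rel([-21,-18,0],[0,0,-.2])
from h import *
o=robot.get_obs(); print(o['tool_pos'],o['ee_rot'],o['wrist_force'],o['width'])
go((453,57,150,np.pi))
```

```text
[0.31629272 0.28482357 0.22035268]
[0.31596846 0.28489781 0.21923925] [ 3.14122984e+00 -7.10038991e-04  3.01952542e+00] [-0.591994   -0.41035151 -0.24915851] 0.0468902733672173
[-16.34, -20.94, 7.07] [-0.002, -0.001, -0.122] dist 275mm ang 7.0
```

Request:
{"fn": "apply_moves", "kwargs": {
  "moves": [
    [[-3,-4,0.5],[0,0,-0.03],0.5],
    [[-6,-8,1.5],[0,0,-0.06],0.5],
    [[-9,-12,3],[0,0,-0.09],0.5],
    [[-12,-16,5],[0,0,-0.12],0.5],
    [[-15,-19.5,6.5],[-0.002,-0.001,-0.122],0.5],
    [[-16.34,-20.94,7.07],[-0.002,-0.001,-0.122],0.5],
    [[-16.34,-20.94,7.07],[-0.002,-0.001,-0.122],0.5],
    [[-16.34,-20.94,7.07],[-0.002,-0.001,-0.122],0.5],
    [[-16.34,-20.94,7.07],[-0.002,-0.001,-0.122],0.5],
    [[-16.34,-20.94,7.07],[-0.002,-0.001,-0.122],0.5]
  ]
}}

```text
time: 1.77
tool_pos: [0.4528, 0.0585, 0.1488]
ee_rot: [3.139, 0.001, -3.139]
wrist_force: [-0.4, 0.3, -0.2]
width: 0.0468
```

Run:
```python
from g import *
from h import *
o=robot.get_obs(); print(load()[0],o['tool_pos'],o['ee_rot'],o['wrist_force'],o['width'])
s=optics.snapshot('side'); crop(s,280,180,400,340,5,'pics/a1.png')
t=optics.snapshot('top'); crop(t,270,180,400,270,6,'pics/a1t.png')
go((453,57,54.5,np.pi))
```

```text
[0.4529797  0.05698074 0.14999131] [0.45282643 0.05852764 0.14882286] [ 3.13864153e+00  6.19899918e-04 -3.13944818e+00] [-0.381855    0.25041401 -0.23606752] 0.04680954716135883
[0.0, 0.0, 9.55] [-0.0, 0.0, 0.0] dist 96mm ang 0.0
```

View pics/a1.png

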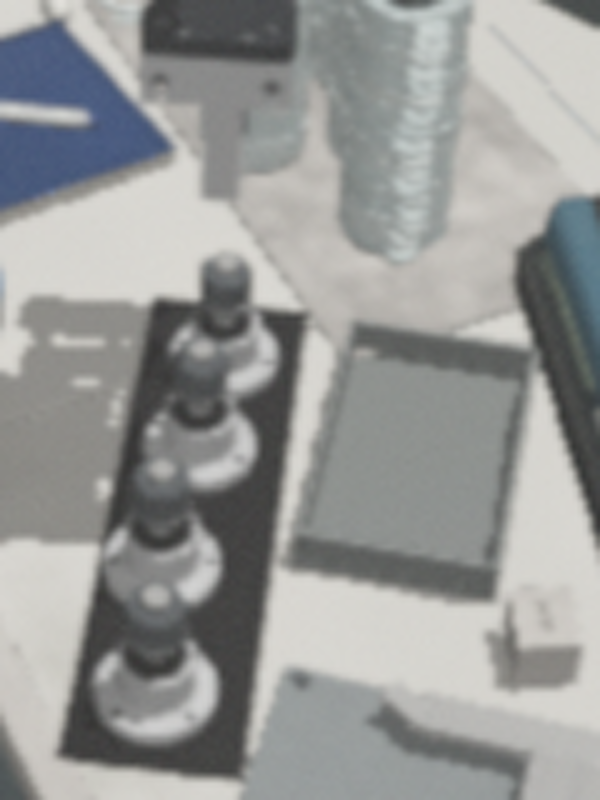

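View pics/a1t.png

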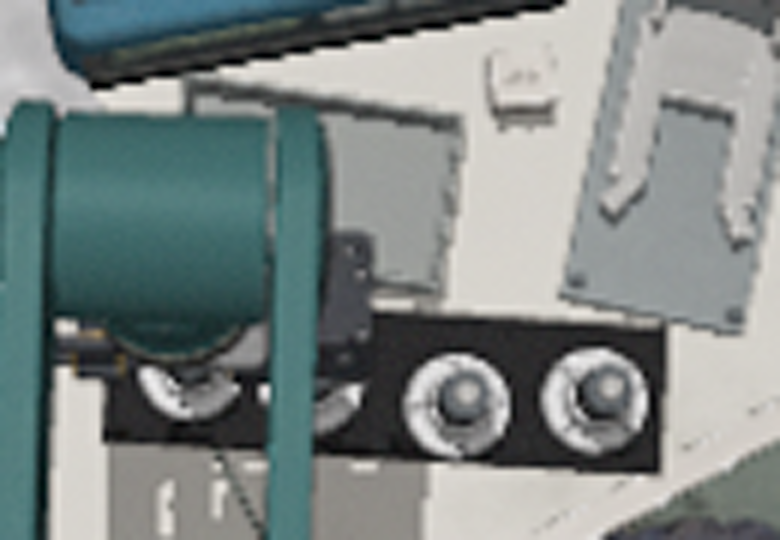

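The gripper finger (222,170 in the crop) is in line with unit 1's hub (226,290). I'll go down and grip.

Request:
{"fn": "apply_moves", "kwargs": {
  "moves": [
    [[0,0,2.5],[0,0,0],0.5],
    [[0,0,5],[0,0,0],0.5],
    [[0,0,7],[0,0,0],0.5],
    [[0,0,8.5],[0,0,0],0.5],
    [[0,0,9.55],[0,0,0],0.5],
    [[0,0,9.55],[0,0,0],0.5],
    [[0,0,9.55],[0,0,0],0],
    [[0,0,9.55],[0,0,0],0],
    [[0,0,9.55],[0,0,0],0],
    [[0,0,9.55],[0,0,0],0]
  ]
}}

```text
time: 2.7
tool_pos: [0.4542, 0.057, 0.0548]
ee_rot: [3.14, 0.004, -3.141]
wrist_force: [-0.3, -0.2, 1.5]
width: 0.0275
```

Run:
```python
from g import *
go((453,57,150,np.pi)); 
a=np.array([453,57,150.]);b=np.array([516.8,-203.1,150])
Y=np.pi-.199
f=[.05,.15,.27,.4,.53,.66,.78,.88,.96,1]
go(*[(*(a+(b-a)*k),np.pi-.199*k) for k in f])
```

```text
[-0.0, 0.0, -9.55] [-0.0, 0.0, 0.0] dist 96mm ang 0.0
[-0.32, -1.3, -0.0] [-0.0, 0.0, 0.01] dist 13mm ang 0.6
[-0.96, -3.9, -0.0] [-0.0, 0.0, 0.03] dist 40mm ang 1.7
[-1.72, -7.02, 0.0] [-0.0, 0.0, 0.054] dist 72mm ang 3.1
[-2.55, -10.4, 0.0] [-0.0, 0.0, 0.08] dist 107mm ang 4.6
[-3.38, -13.78, 0.0] [-0.0, 0.0, 0.106] dist 142mm ang 6.1
[-4.21, -17.17, 0.0] [-0.0, 0.0, 0.132] dist 177mm ang 7.6
[-4.97, -20.29, 0.0] [-0.0, 0.0, 0.155] dist 209mm ang 8.9
[-5.61, -22.89, 0.0] [-0.0, 0.0, 0.175] dist 236mm ang 10.0
[-6.12, -24.97, 0.0] [-0.0, 0.0, 0.191] dist 257mm ang 10.9
[-6.38, -26.01, 0.0] [-0.0, 0.0, 0.199] dist 268mm ang 11.4
```

Request:
{"fn": "apply_moves", "kwargs": {
  "moves": [
    [[0,0,-0.3],[0,0,0],0],
    [[0,0,-1.2],[0,0,0],0],
    [[0,0,-2.5],[0,0,0],0],
    [[0,0,-4],[0,0,0],0],
    [[0,0,-5.5],[0,0,0],0],
    [[0,0,-7],[0,0,0],0],
    [[0,0,-8.3],[0,0,0],0],
    [[0,0,-9.2],[0,0,0],0],
    [[0,0,-9.55],[0,0,0],0],
    [[0,0,-9.55],[0,0,0],0]
  ]
}}

```text
time: 3.53
tool_pos: [0.4534, 0.0569, 0.1497]
ee_rot: [3.14, 0.003, -3.141]
wrist_force: [0.1, 0.7, -3.7]
width: 0.0274
```

Request:
{"fn": "apply_moves", "kwargs": {
  "moves": [
    [[-0.32,-1.3,0],[0,0,0.01],0],
    [[-0.96,-3.9,0],[0,0,0.03],0],
    [[-1.72,-7.02,0],[0,0,0.054],0],
    [[-2.55,-10.4,0],[0,0,0.08],0],
    [[-3.38,-13.78,0],[0,0,0.106],0],
    [[-4.21,-17.17,0],[0,0,0.132],0],
    [[-4.97,-20.29,0],[0,0,0.155],0],
    [[-5.61,-22.89,0],[0,0,0.175],0],
    [[-6.12,-24.97,0],[0,0,0.191],0],
    [[-6.38,-26.01,0],[0,0,0.199],0]
  ]
}}

```text
time: 4.37
tool_pos: [0.5164, -0.2056, 0.1465]
ee_rot: [3.14, -0.002, 2.94]
wrist_force: [0.9, 0.5, -3.7]
width: 0.0275
```

Run:
```python
from g import *
from h import *
o=robot.get_obs(); print(load()[0],o['tool_pos'],o['ee_rot'],o['wrist_force'],o['width'])
s=optics.snapshot('side'); crop(s,280,220,440,400,4,'pics/a2.png')
```

```text
[ 0.51683377 -0.20310599  0.15002782] [ 0.51639391 -0.20562483  0.14651899] [ 3.13958081e+00 -1.84533506e-03  2.93955656e+00] [ 0.92867142  0.4800061  -3.69311712] 0.027468452069650862
```

View pics/a2.png

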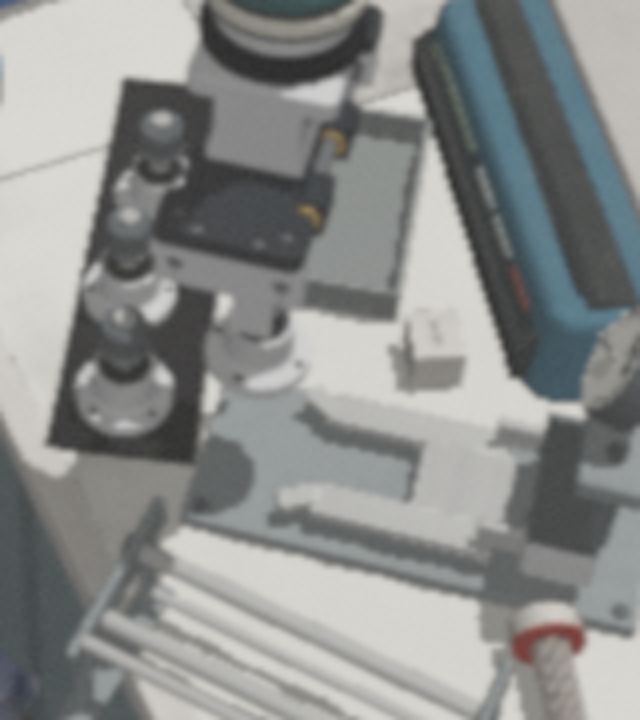

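Request:
{"fn": "apply_moves", "kwargs": {
  "moves": [
    [[0,0,0.5],[0,0,0],0],
    [[0,0,1.7],[0,0,0],0],
    [[0,0,3],[0,0,0],0],
    [[0,0,4.5],[0,0,0],0],
    [[0,0,6],[0,0,0],0],
    [[0,0,7.2],[0,0,0],0],
    [[0,0,8],[0,0,0],0],
    [[0,0,8.4],[0,0,0],0],
    [[0,0,8.5],[0,0,0],0],
    [[0,0,8.5],[0,0,0],0]
  ]
}}

```text
time: 5.25
tool_pos: [0.5172, -0.2028, 0.0635]
ee_rot: [3.14, 0.001, 2.943]
wrist_force: [0.2, -0.6, -2.4]
width: 0.0275
```

Request:
{"fn": "apply_moves", "kwargs": {
  "moves": [
    [[0,0,0.05],[0,0,0],0],
    [[0,0,0.1],[0,0,0],0],
    [[0,0,0.1],[0,0,0],0],
    [[0,0,0.15],[0,0,0],0],
    [[0,0,0.15],[0,0,0],0],
    [[0,0,0.2],[0,0,0],0],
    [[0,0,0.2],[0,0,0],0],
    [[0,0,0.2],[0,0,0],0],
    [[0,0,0.2],[0,0,0],0],
    [[0,0,0.2],[0,0,0],0]
  ]
}}

```text
time: 6.08
tool_pos: [0.5171, -0.2032, 0.0618]
ee_rot: [3.14, 0.001, 2.943]
wrist_force: [-0.5, 0.9, 1.3]
width: 0.0272
```

Request:
{"fn": "apply_moves", "kwargs": {
  "moves": [
    [[-0.2,0,-0.03],[0,0,0],0],
    [[-0.6,0,-0.03],[0,0,0],0],
    [[-1.0,0,-0.03],[0,0,0],0],
    [[-1.4,0,-0.03],[0,0,0],0],
    [[-1.8,0,-0.03],[0,0,0],0],
    [[-2.2,0,-0.03],[0,0,0],0],
    [[-2.6,0,-0.03],[0,0,0],0],
    [[-2.9,0,-0.03],[0,0,0],0],
    [[-3,0,-0.03],[0,0,0],0],
    [[-3,0,-0.03],[0,0,0],0]
  ]
}}

```text
time: 6.92
tool_pos: [0.5469, -0.209, 0.0615]
ee_rot: [3.139, 0.001, 2.943]
wrist_force: [-2.6, 0.4, 1.8]
width: 0.0273
```

Run:
```python
from g import *
from h import *
rel([0,0,8.7]); rel([-3,0,-.03])
o=robot.get_obs(); print(load()[0],o['tool_pos'],o['ee_rot'],o['wrist_force'],o['width'])
s=optics.snapshot('side'); crop(s,300,270,450,390,5,'pics/a3.png')
```

```text
[ 0.51685428 -0.20311317  0.06302782]
[ 0.54626338 -0.2090377   0.06333525]
[ 0.54626338 -0.2090377   0.06333525] [ 0.54685166 -0.20902132  0.06149644] [3.13941574e+00 1.25706226e-03 2.94290951e+00] [-2.61812539  0.36161216  1.79251866] 0.02729147875344266
```

View pics/a3.png

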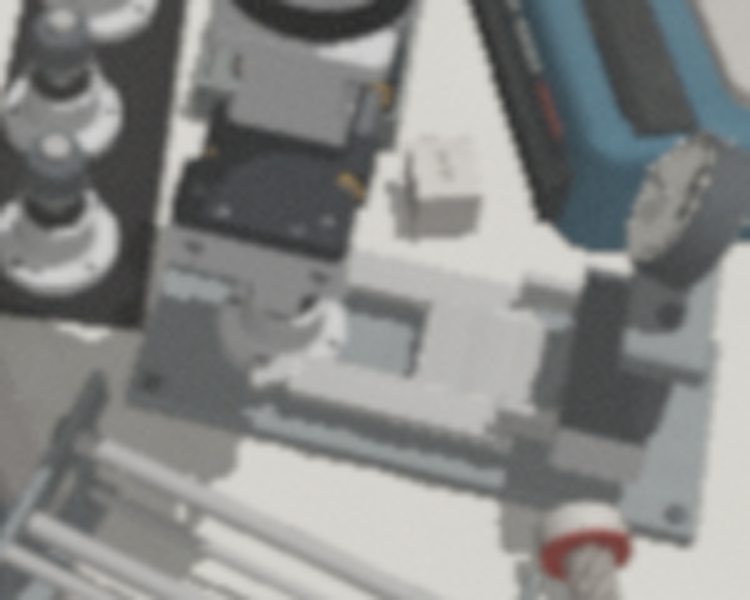

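Unit 1 sits between the tines at about (285,340) in the crop and enters cleanly. I'll slide on.

Request:
{"fn": "apply_moves", "kwargs": {
  "moves": [
    [[-0.3,0,0],[0,0,0],0],
    [[-0.7,0,0],[0,0,0],0],
    [[-1.1,0,0],[0,0,0],0],
    [[-1.5,0,0],[0,0,0],0],
    [[-1.9,0,0],[0,0,0],0],
    [[-2.3,0,0],[0,0,0],0],
    [[-2.7,0,0],[0,0,0],0],
    [[-3.0,0,0],[0,0,0],0],
    [[-3.2,0,0],[0,0,0],0],
    [[-3.2,0,0],[0,0,0],0]
  ]
}}

```text
time: 7.8
tool_pos: [0.5785, -0.2153, 0.0613]
ee_rot: [3.139, 0.002, 2.943]
wrist_force: [0.6, -0.9, -2.7]
width: 0.0276
```

Request:
{"fn": "apply_moves", "kwargs": {
  "moves": [
    [[-0.15,0,0],[0,0,0],0],
    [[-0.3,0,0],[0,0,0],0],
    [[-0.45,0,0],[0,0,0],0],
    [[-0.6,0,0],[0,0,0],0],
    [[-0.75,0,0],[0,0,0],0],
    [[-0.8,0,0],[0,0,0],0],
    [[-0.8,0,0],[0,0,0],0],
    [[-0.8,0,0],[0,0,0],0],
    [[-0.8,0,0],[0,0,0],0],
    [[-0.8,0,0],[0,0,0],0]
  ]
}}

```text
time: 8.63
tool_pos: [0.5855, -0.2168, 0.0617]
ee_rot: [3.139, 0.001, 2.943]
wrist_force: [-0.3, -1.1, -3.8]
width: 0.0272
```

Request:
{"fn": "apply_moves", "kwargs": {
  "moves": [
    [[-0.05,0,0],[0,0,0],0],
    [[-0.1,0,0],[0,0,0],0],
    [[-0.15,0,0],[0,0,0],0],
    [[-0.2,0,0],[0,0,0],0],
    [[-0.25,0,0],[0,0,0],0],
    [[-0.3,0,0],[0,0,0],0],
    [[-0.3,0,0],[0,0,0],0],
    [[-0.3,0,0],[0,0,0],0],
    [[-0.3,0,0],[0,0,0],0],
    [[-0.3,0,0],[0,0,0],0]
  ]
}}

```text
time: 9.47
tool_pos: [0.5885, -0.2174, 0.0617]
ee_rot: [3.139, 0.001, 2.943]
wrist_force: [-0.5, -0.1, -3.6]
width: 0.0271
```

Run:
```python
from g import *
from h import *
rel([-3.2,0,0]); rel([-.8,0,0]); rel([-.3,0,0])
o=robot.get_obs(); print(load()[0],o['tool_pos'],o['ee_rot'],o['wrist_force'],o['width'])
s=optics.snapshot('side'); crop(s,310,270,450,390,5,'pics/a4.png')
```

```text
[ 0.57763317 -0.21535724  0.06334316]
[ 0.58547562 -0.21693712  0.06334514]
[ 0.58841653 -0.21752957  0.06334589]
[ 0.58841653 -0.21752957  0.06334589] [ 0.58848541 -0.21738704  0.06166157] [3.13933376e+00 6.69490500e-04 2.94277749e+00] [-0.51485942 -0.13972891 -3.57591438] 0.027053816909497624
```

View pics/a4.png

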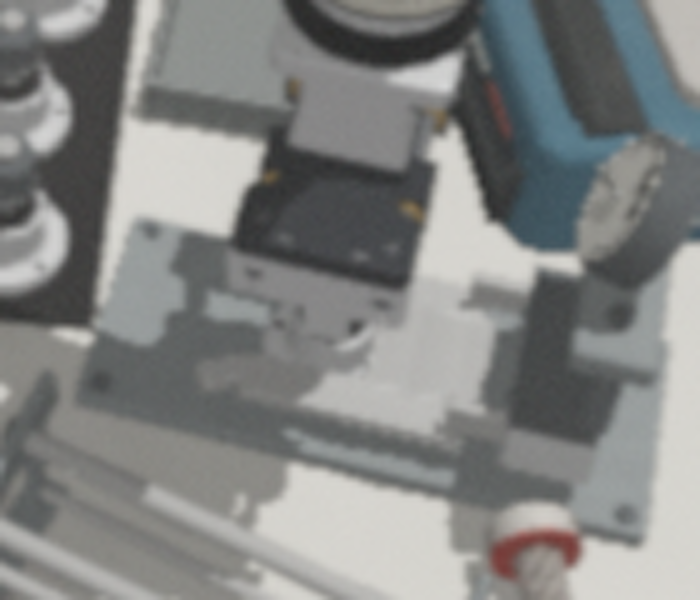

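Request:
{"fn": "apply_moves", "kwargs": {
  "moves": [
    [[-0.05,0,0],[0,0,0],0],
    [[-0.1,0,0],[0,0,0],0],
    [[-0.15,0,0],[0,0,0],0],
    [[-0.2,0,0],[0,0,0],0],
    [[-0.2,0,0],[0,0,0],0],
    [[-0.2,0,0],[0,0,0],0],
    [[-0.2,0,0],[0,0,0],0],
    [[-0.2,0,0],[0,0,0],0],
    [[-0.2,0,0],[0,0,0],0],
    [[-0.2,0,0],[0,0,0],0]
  ]
}}

```text
time: 10.35
tool_pos: [0.5897, -0.2177, 0.0617]
ee_rot: [3.139, -0.001, 2.943]
wrist_force: [-5.2, 0.9, 1.0]
width: 0.0275
```

Request:
{"fn": "apply_moves", "kwargs": {
  "moves": [
    [[0.1,0,0],[0,0,0],0],
    [[0.2,0,0],[0,0,0],0],
    [[0.3,0,0],[0,0,0],0],
    [[0.4,0,0],[0,0,0],0],
    [[0.4,0,0.05],[0,0,0],0],
    [[0.4,0,0.1],[0,0,0],0],
    [[0.4,0,0.1],[0,0,0],0],
    [[0.4,0,0.1],[0,0,0],0],
    [[0.4,0,0.1],[0,0,0],0],
    [[0.4,0,0.1],[0,0,0],0]
  ]
}}

```text
time: 11.18
tool_pos: [0.5871, -0.2171, 0.0612]
ee_rot: [3.14, 0.002, 2.943]
wrist_force: [-0.2, -1.1, 0.1]
width: 0.0276
```

Request:
{"fn": "apply_moves", "kwargs": {
  "moves": [
    [[0,0,0.05],[0,0,0],0],
    [[0,0,0.1],[0,0,0],0],
    [[0,0,0.1],[0,0,0],0],
    [[0,0,0.15],[0,0,0],0],
    [[0,0,0.15],[0,0,0],0],
    [[0,0,0.2],[0,0,0],0],
    [[0,0,0.2],[0,0,0],0],
    [[0,0,0.2],[0,0,0],0],
    [[0,0,0.2],[0,0,0],0],
    [[0,0,0.2],[0,0,0],0]
  ]
}}

```text
time: 12.02
tool_pos: [0.5871, -0.2172, 0.0606]
ee_rot: [3.14, 0.003, 2.943]
wrist_force: [-1.6, 1.7, 6.9]
width: 0.0276
```

Request:
{"fn": "apply_moves", "kwargs": {
  "moves": [
    [[0,0,-0.1],[0,0,0],0],
    [[0,0,-0.2],[0,0,0],0],
    [[0,0,-0.3],[0,0,0],0],
    [[0,0,-0.4],[0,0,0],0],
    [[0,0,-0.4],[0,0,0],0],
    [[0,0,-0.4],[0,0,0],0],
    [[0,0,-0.4],[0,0,0],0],
    [[0,0,-0.4],[0,0,0],0],
    [[0,0,-0.4],[0,0,0],0],
    [[0,0,-0.4],[0,0,0],0]
  ]
}}

```text
time: 12.85
tool_pos: [0.5862, -0.2169, 0.0621]
ee_rot: [3.139, -0.0, 2.943]
wrist_force: [0.5, -0.4, -5.0]
width: 0.0277
```

Request:
{"fn": "apply_moves", "kwargs": {
  "moves": [
    [[0,0,-0.1],[0,0,0],0],
    [[0,0,-0.2],[0,0,0],0],
    [[0,0,-0.3],[0,0,0],0],
    [[0,0,-0.4],[0,0,0],0],
    [[0,0,-0.5],[0,0,0],0],
    [[0,0,-0.6],[0,0,0],0],
    [[0,0,-0.6],[0,0,0],0],
    [[0,0,-0.6],[0,0,0],0],
    [[0,0,-0.6],[0,0,0],0],
    [[0,0,-0.6],[0,0,0],0]
  ]
}}

```text
time: 13.68
tool_pos: [0.5861, -0.2169, 0.0681]
ee_rot: [3.139, -0.001, 2.943]
wrist_force: [-0.5, -1.7, -10.4]
width: 0.0274
```

Request:
{"fn": "apply_moves", "kwargs": {
  "moves": [
    [[0,0,-0.1],[0,0,0],0],
    [[0,0,-0.2],[0,0,0],0],
    [[0,0,-0.3],[0,0,0],0],
    [[0,0,-0.4],[0,0,0],0],
    [[0,0,-0.5],[0,0,0],0],
    [[0,0,-0.5],[0,0,0],0],
    [[0,0,-0.5],[0,0,0],0],
    [[0,0,-0.5],[0,0,0],0],
    [[0,0,-0.5],[0,0,0],0],
    [[0,0,-0.5],[0,0,0],0]
  ]
}}

```text
time: 14.52
tool_pos: [0.5861, -0.2169, 0.0733]
ee_rot: [3.139, -0.0, 2.943]
wrist_force: [-0.5, -0.0, -15.2]
width: 0.0275
```

The force is rising at 1 N/mm, so the hub holds and the float is about 4 mm. I'll pull on to the test load.

Request:
{"fn": "apply_moves", "kwargs": {
  "moves": [
    [[0,0,-0.1],[0,0,0],0],
    [[0,0,-0.2],[0,0,0],0],
    [[0,0,-0.3],[0,0,0],0],
    [[0,0,-0.4],[0,0,0],0],
    [[0,0,-0.5],[0,0,0],0],
    [[0,0,-0.55],[0,0,0],0],
    [[0,0,-0.55],[0,0,0],0],
    [[0,0,-0.55],[0,0,0],0],
    [[0,0,-0.55],[0,0,0],0],
    [[0,0,-0.55],[0,0,0],0]
  ]
}}

```text
time: 15.35
tool_pos: [0.5862, -0.2169, 0.0787]
ee_rot: [3.139, -0.0, 2.943]
wrist_force: [-0.7, -0.5, -20.3]
width: 0.0274
```

Run:
```python
from h import *
s=optics.snapshot('side'); crop(s,320,290,450,390,6,'pics/a5.png')
s=optics.snapshot('top'); crop(s,350,140,430,230,6,'pics/a5t.png')
```

```text
(no output)
```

View pics/a5.png

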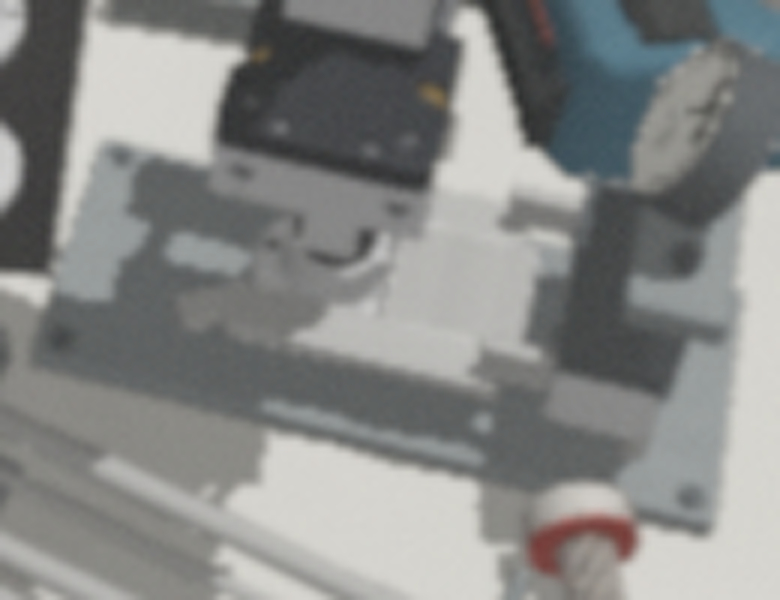

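View pics/a5t.png

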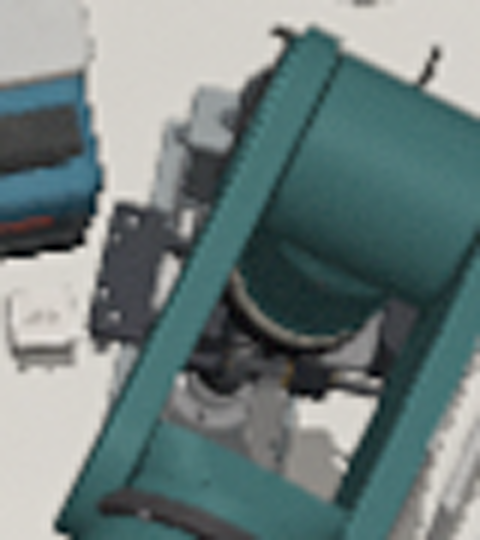

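Request:
{"fn": "apply_moves", "kwargs": {
  "moves": [
    [[0,0,0],[0,0,0],0],
    [[0,0,0],[0,0,0],0],
    [[0,0,0],[0,0,0],0],
    [[0,0,0],[0,0,0],0],
    [[0,0,0],[0,0,0],0],
    [[0,0,0],[0,0,0],0],
    [[0,0,0],[0,0,0],0],
    [[0,0,0],[0,0,0],0],
    [[0,0,0],[0,0,0],0],
    [[0,0,0],[0,0,0],0]
  ]
}}

```text
time: 16.28
tool_pos: [0.5863, -0.217, 0.079]
ee_rot: [3.139, 0.0, 2.943]
wrist_force: [-2.1, 0.6, -20.8]
width: 0.0277
```

Request:
{"fn": "apply_moves", "kwargs": {
  "moves": [
    [[0,0,0],[0,0,0],0],
    [[0,0,0],[0,0,0],0],
    [[0,0,0.3],[0,0,0],0],
    [[0,0,0.6],[0,0,0],0],
    [[0,0,0.9],[0,0,0],0],
    [[0,0,1.2],[0,0,0],0],
    [[0,0,1.5],[0,0,0],0],
    [[0,0,1.8],[0,0,0],0],
    [[0,0,2.0],[0,0,0],0],
    [[0,0,2.05],[0,0,0],0]
  ]
}}

```text
time: 17.12
tool_pos: [0.5891, -0.2183, 0.0637]
ee_rot: [3.142, 0.009, 2.943]
wrist_force: [-5.2, 2.2, 2.8]
width: 0.0274
```

Request:
{"fn": "apply_moves", "kwargs": {
  "moves": [
    [[0,0,0.05],[0,0,0],0],
    [[0,0,0.1],[0,0,0],0],
    [[0,0,0.1],[0,0,0],0],
    [[0,0,0.1],[0,0,0],0],
    [[0,0,0.1],[0,0,0],0],
    [[0,0,0.1],[0,0,0],0],
    [[0,0,0.1],[0,0,0],0],
    [[0,0,0.1],[0,0,0],0],
    [[0,0,0.1],[0,0,0],0],
    [[0,0,0.1],[0,0,0],0]
  ]
}}

```text
time: 17.95
tool_pos: [0.5891, -0.2183, 0.063]
ee_rot: [-3.142, 0.009, 2.943]
wrist_force: [-4.3, 2.3, 2.5]
width: 0.0277
```

Run:
```python
from h import *
o=robot.get_obs(); print(o['joint_torque'].round(2),o['tool_pos'],o['wrist_force'],o['wrist_torque'])
s=optics.snapshot('side'); crop(s,320,290,450,390,6,'pics/a6.png');crop(s,180,100,450,400,2,'pics/a6b.png')
```

```text
[ 1.300e-01 -4.132e+01 -3.009e+01  1.500e-01 -1.890e+00  1.000e-02] [ 0.58910526 -0.21831669  0.06304163] [-4.30811961  2.25286639  2.54805848] [ 0.44669821  1.00334128 -0.03637039]
```

View pics/a6.png

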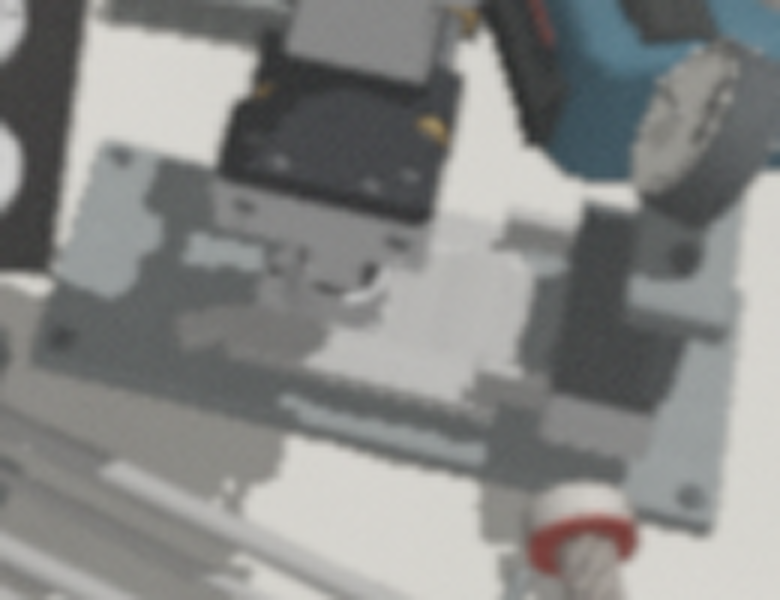

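View pics/a6b.png

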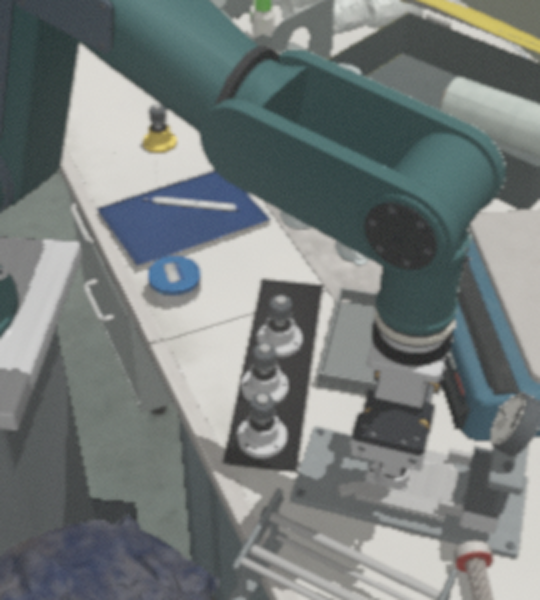

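Request:
{"fn": "apply_moves", "kwargs": {
  "moves": [
    [[0,0,-0.1],[0,0,0],0],
    [[0,0,-0.2],[0,0,0],0],
    [[0,0,-0.3],[0,0,0],0],
    [[0,0,-0.4],[0,0,0],0],
    [[0,0,-0.4],[0,0,0],0],
    [[0,0,-0.4],[0,0,0],0],
    [[0,0,-0.4],[0,0,0],0],
    [[0,0,-0.4],[0,0,0],0],
    [[0,0,-0.4],[0,0,0],0],
    [[0,0,-0.4],[0,0,0],0]
  ]
}}

```text
time: 18.83
tool_pos: [0.588, -0.2176, 0.063]
ee_rot: [3.14, 0.005, 2.943]
wrist_force: [3.5, -1.3, 2.6]
width: 0.0273
```

Run:
```python
from h import *
o=robot.get_obs(); print(o['joint_torque'].round(2),o['tool_pos'],o['wrist_force'],o['wrist_torque'])
```

```text
[ 2.000e-02 -4.020e+01 -2.541e+01 -1.400e-01  1.150e+00 -1.000e-02] [ 0.58802966 -0.217611    0.06304824] [ 3.52188626 -1.27451596  2.58885288] [-0.16268865 -0.55373772  0.0601294 ]
```

Run:
```python
from h import *
from g import *
o=robot.get_obs(); print(o['joint_positions'].round(3),o['qvel'].round(4),o['time'])
s=optics.snapshot('side'); crop(s,290,130,450,340,3.7,'pics/a7.png')
```

```text
[-0.446  0.329  1.399  0.003  1.409 -1.819] [-0.0022 -0.0015  0.0011 -0.0011  0.0009 -0.0019] 18.8333
```

View pics/a7.png

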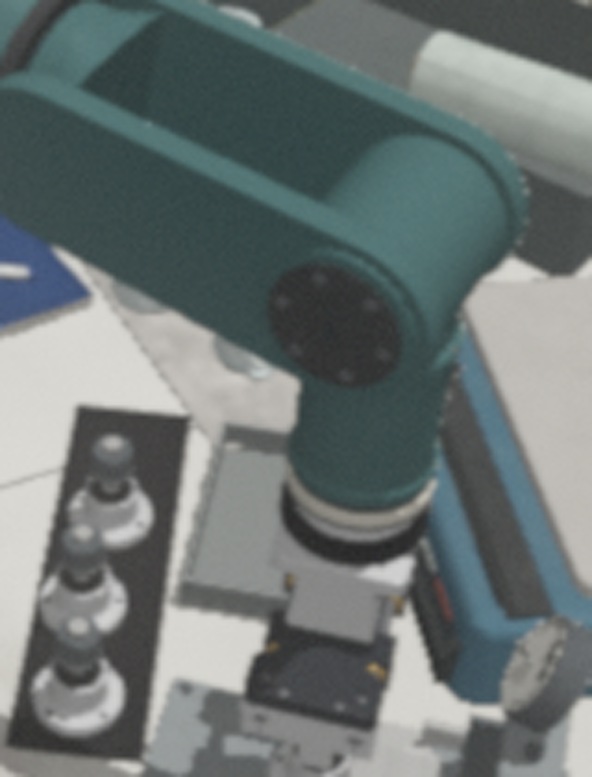

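Request:
{"fn": "apply_moves", "kwargs": {
  "moves": [
    [[0,0,-0.1],[0,0,0],0],
    [[0,0,-0.2],[0,0,0],0],
    [[0,0,-0.2],[0,0,0],0],
    [[0,0,-0.2],[0,0,0],0],
    [[0,0,-0.2],[0,0,0],0],
    [[0,0,-0.2],[0,0,0],0],
    [[0,0,-0.2],[0,0,0],0],
    [[0,0,-0.2],[0,0,0],0],
    [[0,0,-0.2],[0,0,0],0],
    [[0,0,-0.2],[0,0,0],0]
  ]
}}

```text
time: 19.72
tool_pos: [0.586, -0.2167, 0.0631]
ee_rot: [3.139, -0.001, 2.943]
wrist_force: [-0.3, -0.2, -1.8]
width: 0.0275
```

Run:
```python
from h import *
o=robot.get_obs(); print(o['joint_positions'].round(4),o['joint_torque'].round(2),o['wrist_force'],o['wrist_torque'])
```

```text
[-0.4463  0.3285  1.3998  0.0023  1.4148 -1.8187] [  0.09 -43.34 -29.68   0.05  -0.28   0.  ] [-0.31748033 -0.24843402 -1.7668708 ] [0.06785386 0.16699934 0.03728096]
```

Request:
{"fn": "apply_moves", "kwargs": {
  "moves": [
    [[0,0,0.05],[0,0,0],0],
    [[0,0,0.1],[0,0,0],0],
    [[0,0,0.15],[0,0,0],0],
    [[0,0,0.2],[0,0,0],0],
    [[0,0,0.25],[0,0,0],0],
    [[0,0,0.3],[0,0,0],0],
    [[0,0,0.3],[0,0,0],0],
    [[0,0,0.3],[0,0,0],0],
    [[0,0,0.3],[0,0,0],0],
    [[0,0,0.3],[0,0,0],0]
  ]
}}

```text
time: 20.55
tool_pos: [0.5863, -0.2169, 0.0608]
ee_rot: [3.139, 0.0, 2.943]
wrist_force: [-4.3, 2.5, 4.2]
width: 0.0276
```

Run:
```python
from h import *
o=robot.get_obs(); print(o['joint_positions'].round(4),o['joint_torque'].round(2),o['wrist_force'],o['wrist_torque'])
s=optics.snapshot('side'); crop(s,345,310,400,360,12,'pics/a8.png')
```

```text
[-0.4462  0.3303  1.4023  0.0024  1.4094 -1.8186] [-8.000e-02 -4.026e+01 -2.910e+01  7.000e-02 -1.740e+00  2.000e-02] [-4.26228041  2.51817294  4.21053892] [ 0.42981324  0.93409295 -0.00164803]
```

View pics/a8.png

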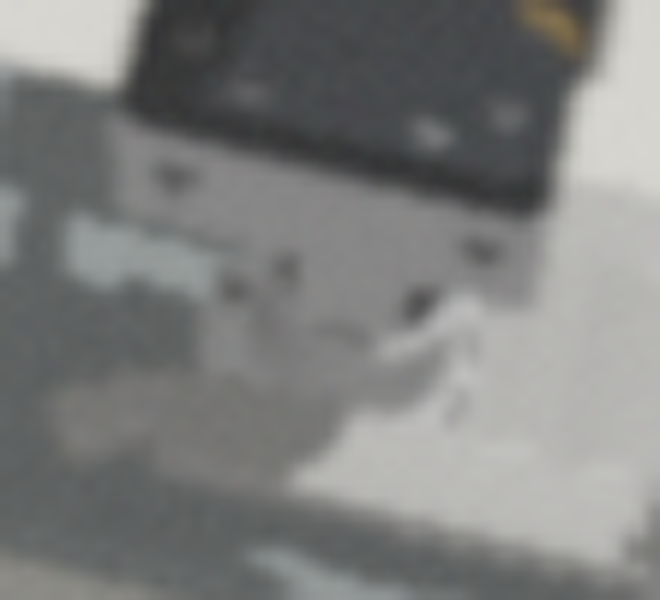

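Request:
{"fn": "apply_moves", "kwargs": {
  "moves": [
    [[0,0,0.05],[0,0,0],0],
    [[0,0,0.1],[0,0,0],0],
    [[0,0,0.1],[0,0,0],0],
    [[0,0,0.1],[0,0,0],0],
    [[0,0,0.1],[0,0,0],0],
    [[0,0,0.1],[0,0,0],0],
    [[0,0,0.1],[0,0,0],0],
    [[0,0,0.1],[0,0,0],0],
    [[0,0,0.1],[0,0,0],0],
    [[0,0,0.1],[0,0,0],0]
  ]
}}

```text
time: 21.43
tool_pos: [0.5864, -0.2169, 0.0607]
ee_rot: [3.139, 0.001, 2.943]
wrist_force: [-6.5, 1.8, 6.9]
width: 0.0274
```

Request:
{"fn": "apply_moves", "kwargs": {
  "moves": [
    [[0,0,-0.15],[0,0,0],0],
    [[0.2,0,-0.15],[0,0,0],0],
    [[0.8,0,-0.15],[0,0,0],0],
    [[1.6,0,-0.15],[0,0,0],0],
    [[2.6,0,-0.15],[0,0,0],0],
    [[3.6,0,-0.15],[0,0,0],0],
    [[4.6,0,-0.15],[0,0,0],0],
    [[5.6,0,-0.15],[0,0,0],0],
    [[6.4,0,-0.15],[0,0,0],0],
    [[7,0,-0.15],[0,0,0],0]
  ]
}}

```text
time: 22.27
tool_pos: [0.5167, -0.2029, 0.0607]
ee_rot: [3.139, 0.0, 2.943]
wrist_force: [1.3, 0.4, -2.7]
width: 0.0276
```

Request:
{"fn": "apply_moves", "kwargs": {
  "moves": [
    [[0.4,0,-0.1],[0,0,0],0],
    [[0.5,0,-0.4],[0,0,0],0],
    [[0.5,0,-1],[0,0,0],0],
    [[0.5,0,-2],[0,0,0],0],
    [[0.5,0,-3.3],[0,0,0],0],
    [[0.5,0,-4.8],[0,0,0],0],
    [[0.5,0,-6.3],[0,0,0],0],
    [[0.5,0,-7.6],[0,0,0],0],
    [[0.5,0,-8.5],[0,0,0],0],
    [[0.5,0,-8.8],[0,0,0],0]
  ]
}}

```text
time: 23.1
tool_pos: [0.5144, -0.203, 0.1521]
ee_rot: [3.141, 0.005, 2.943]
wrist_force: [-0.4, 0.7, -2.7]
width: 0.0278
```

```bash
cat >> g.py <<'E'
xr_yaw=np.radians(67.5); a12=np.radians(12)
xr=np.array([np.cos(a12)*np.cos(xr_yaw),np.cos(a12)*np.sin(xr_yaw),np.sin(a12)])
nr=np.array([-np.sin(a12)*np.cos(xr_yaw),-np.sin(a12)*np.sin(xr_yaw),np.cos(a12)])
yr=np.cross(nr,xr); Rrack=Ro.from_matrix(np.c_[yr,xr,-nr]); rmid=np.array([538.1,-368.1,72.])
def rack(x,y,h): return rmid+x*xr+y*yr+h*nr
def path(b,T,f=(.04,.12,.23,.36,.5,.64,.77,.88,.96,1)):
    from scipy.spatial.transform import Slerp
    p,R=load(); p=p*1000; S=Slerp([0,1],Ro.concatenate([R,T]))
    go(*[(*(p+(np.array(b)-p)*k),S(k)) for k in f])
E
python3 - <<'E'
from g import *
rel([7.7,0,-8.75])
print(rack(-2,-40,50.7))
path(rack(-2,-40,50.7+55),Rrack)
go((*rack(-2,-40,50.7+15),Rrack))
E
```

```text
[ 0.51291236 -0.20231598  0.15082683]
[ 570.27262651 -394.95344593  121.17625998]
[-0.37, -0.75, -0.1] [-0.008, -0.001, 0.008] dist 8mm ang 0.7
[-1.1, -2.26, -0.29] [-0.025, -0.002, 0.023] dist 25mm ang 1.9
[-2.12, -4.34, -0.55] [-0.048, -0.005, 0.044] dist 49mm ang 3.7
[-3.31, -6.79, -0.87] [-0.075, -0.007, 0.07] dist 76mm ang 5.9
[-4.6, -9.44, -1.21] [-0.104, -0.01, 0.097] dist 106mm ang 8.2
[-5.89, -12.08, -1.54] [-0.134, -0.013, 0.124] dist 135mm ang 10.5
[-7.09, -14.53, -1.86] [-0.161, -0.015, 0.149] dist 163mm ang 12.6
[-8.1, -16.61, -2.12] [-0.184, -0.018, 0.17] dist 186mm ang 14.4
[-8.84, -18.12, -2.32] [-0.2, -0.019, 0.185] dist 203mm ang 15.6
[-9.21, -18.87, -2.41] [-0.209, -0.02, 0.193] dist 211mm ang 16.3
[0.0, -0.0, 4.0] [0.0, -0.0, 0.0] dist 40mm ang 0.0
```

Request:
{"fn": "apply_moves", "kwargs": {
  "moves": [
    [[-0.37,-0.75,-0.1],[-0.008,-0.001,0.008],0],
    [[-1.1,-2.26,-0.29],[-0.025,-0.002,0.023],0],
    [[-2.12,-4.34,-0.55],[-0.048,-0.005,0.044],0],
    [[-3.31,-6.79,-0.87],[-0.075,-0.007,0.07],0],
    [[-4.6,-9.44,-1.21],[-0.104,-0.01,0.097],0],
    [[-5.89,-12.08,-1.54],[-0.134,-0.013,0.124],0],
    [[-7.09,-14.53,-1.86],[-0.161,-0.015,0.149],0],
    [[-8.1,-16.61,-2.12],[-0.184,-0.018,0.17],0],
    [[-8.84,-18.12,-2.32],[-0.2,-0.019,0.185],0],
    [[-9.21,-18.87,-2.41],[-0.209,-0.02,0.193],0]
  ]
}}

```text
time: 23.93
tool_pos: [0.565, -0.4095, 0.1704]
ee_rot: [2.93, -0.002, 2.745]
wrist_force: [0.4, -0.4, -4.0]
width: 0.0273
```

Request:
{"fn": "apply_moves", "kwargs": {
  "moves": [
    [[0,0,0],[0,0,0],0],
    [[0,0,0.2],[0,0,0],0],
    [[0,0,0.8],[0,0,0],0],
    [[0,0,1.5],[0,0,0],0],
    [[0,0,2.3],[0,0,0],0],
    [[0,0,3.1],[0,0,0],0],
    [[0,0,3.7],[0,0,0],0],
    [[0,0,4],[0,0,0],0],
    [[0,0,4],[0,0,0],0],
    [[0,0,4],[0,0,0],0]
  ]
}}

```text
time: 24.77
tool_pos: [0.5691, -0.3976, 0.1336]
ee_rot: [2.93, -0.0, 2.749]
wrist_force: [-0.0, -0.7, -2.8]
width: 0.0272
```

Run:
```python
from g import *
from h import *
o=robot.get_obs(); print(load()[0],o['tool_pos'],o['ee_rot'],load()[1].as_euler('xyz'),o['wrist_force'],o['width'])
s=optics.snapshot('side'); crop(s,290,310,430,440,5,'pics/b1.png')
s=optics.snapshot('top'); crop(s,380,150,480,260,5,'pics/b1t.png')
```

```text
[ 0.56910928 -0.39779388  0.13583187] [ 0.56913712 -0.39762407  0.13364601] [ 2.92960224e+00 -2.55355314e-04  2.74936690e+00] [ 2.93195131e+00 -5.27806926e-05  2.74912156e+00] [-0.04312173 -0.71331112 -2.80325962] 0.02715005131436686
```

View pics/b1.png

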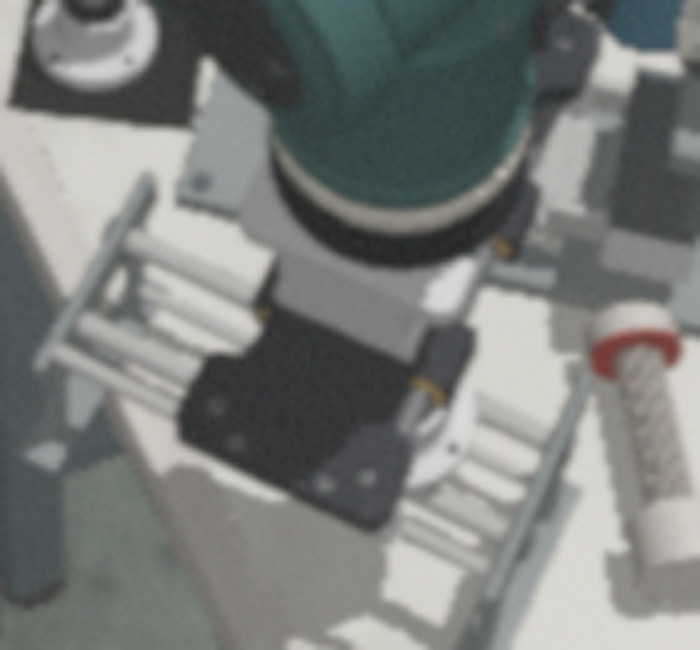

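View pics/b1t.png

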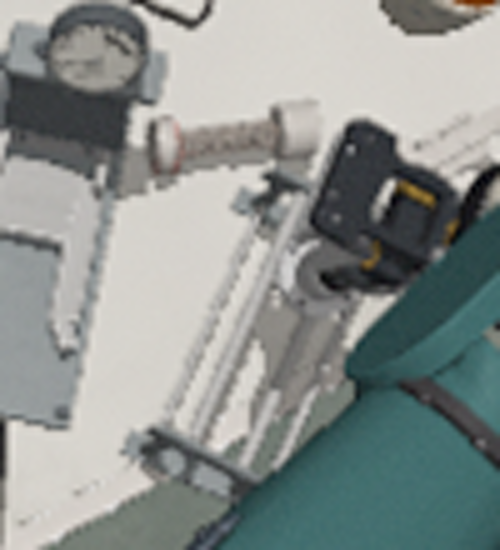

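Request:
{"fn": "apply_moves", "kwargs": {
  "moves": [
    [[0,0,0.2],[0,0,0],0],
    [[0,0,0.5],[0,0,0],0],
    [[0,0,0.8],[0,0,0],0],
    [[0,0,1.0],[0,0,0],0],
    [[0,0,1.1],[0,0,0],0],
    [[0,0,1.2],[0,0,0],0],
    [[0,0,1.2],[0,0,0],0],
    [[0,0,1.2],[0,0,0],0],
    [[0,0,1.2],[0,0,0],0],
    [[0,0,1.2],[0,0,0],0]
  ]
}}

```text
time: 25.7
tool_pos: [0.5702, -0.3956, 0.1223]
ee_rot: [2.93, 0.0, 2.749]
wrist_force: [-0.3, 0.4, -2.3]
width: 0.0274
```

Request:
{"fn": "apply_moves", "kwargs": {
  "moves": [
    [[0,0,0.05],[0,0,0],0],
    [[0,0,0.1],[0,0,0],0],
    [[0,0,0.15],[0,0,0],0],
    [[0,0,0.2],[0,0,0],0],
    [[0,0,0.2],[0,0,0],0],
    [[0,0,0.2],[0,0,0],0],
    [[0,0,0.2],[0,0,0],0],
    [[0,0,0.2],[0,0,0],0],
    [[0,0,0.2],[0,0,0],0],
    [[0,0,0.2],[0,0,0],0]
  ]
}}

```text
time: 26.53
tool_pos: [0.5703, -0.3953, 0.1209]
ee_rot: [2.93, 0.001, 2.749]
wrist_force: [-1.8, -0.4, 2.9]
width: 0.0275
```

Request:
{"fn": "apply_moves", "kwargs": {
  "moves": [
    [[0,0,0.05],[0,0,0],0],
    [[0,0,0.05],[0,0,0],0],
    [[0,0,0.05],[0,0,0],0.2],
    [[0,0,0.05],[0,0,0],0.4],
    [[0,0,0.05],[0,0,0],0.5],
    [[0,0,0.05],[0,0,0],0.5],
    [[0,0,0.05],[0,0,0],0.5],
    [[0,0,0.05],[0,0,0],0.5],
    [[0,0,0.05],[0,0,0],0.5],
    [[0,0,0.05],[0,0,0],0.5]
  ]
}}

```text
time: 27.37
tool_pos: [0.5704, -0.3949, 0.1194]
ee_rot: [2.929, -0.0, 2.749]
wrist_force: [0.2, -0.5, 0.1]
width: 0.0472
```

Request:
{"fn": "apply_moves", "kwargs": {
  "moves": [
    [[0,0,-0.5],[0,0,0],0.5],
    [[0,0,-1.5],[0,0,0],0.5],
    [[0,0,-2.5],[0,0,0],0.5],
    [[0,0,-4],[0,0,0],0.5],
    [[0,0,-5.5],[0,0,0],0.5],
    [[0,0,-7],[0,0,0],0.5],
    [[0,0,-8],[0,0,0],0.5],
    [[0,0,-8],[0,0,0],0.5],
    [[0,0,-8],[0,0,0],0.5],
    [[0,0,-8],[0,0,0],0.5]
  ]
}}

```text
time: 28.2
tool_pos: [0.5637, -0.4104, 0.1971]
ee_rot: [2.929, -0.001, 2.749]
wrist_force: [-0.3, -0.7, -0.3]
width: 0.0468
```

Run:
```python
from units import *
from g import *
rel([0,0,1.4+.05-8])
o=robot.get_obs(); print(o['tool_pos'],o['wrist_force'])
s=optics.snapshot('side'); crop(s,290,220,430,440,3.5,'pics/b2.png')
t=optics.snapshot('top'); crop(t,280,150,480,270,4,'pics/b2t.png')
for u in units(t): print(np.round(np.array(u)*1000,1))
```

```text
[ 0.56389886 -0.4103899   0.19989779]
[ 0.56368936 -0.41036935  0.19711189] [-0.27934325 -0.69859395 -0.31517774]
[446.3  -8.9  29.1]
[435.2 -90.2  29.1]
[ 435.2 -163.7   28.9]
```

View pics/b2.png

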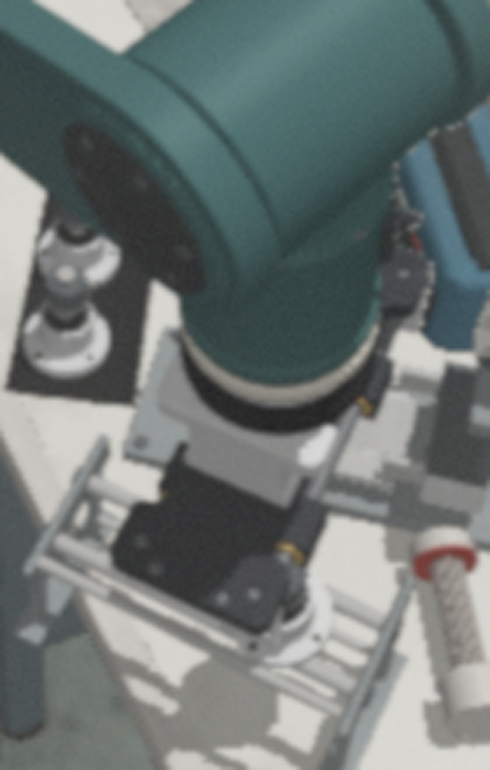

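View pics/b2t.png

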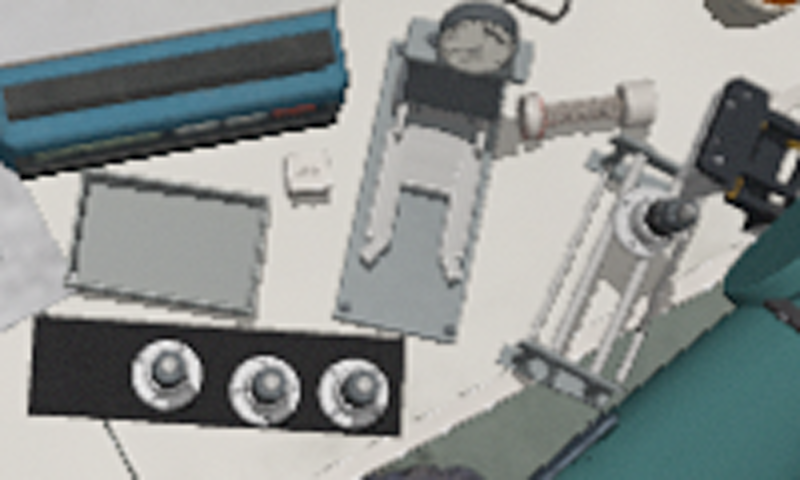

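Unit 1 stands on the rack with its flange down at about (650,215) in the crop, and it stays put after release. Unit 2 is next.

Run:
```python
from g import *
T=down(np.pi-.199)
from scipy.spatial.transform import Slerp
p,R=load(); p=p*1000; b=np.array([446.3,-8.9,150]); S=Slerp([0,1],Ro.concatenate([R,T]))
go(*[(*(p+(b-p)*k),S(k)) for k in (.04,.11,.18,.26,.34,.42,.5,.56,.6,.6)])
path(b,T,(.08,.2,.36,.54,.7,.85,.95,1,1,1))
go((446.3,-8.9,53.7,T))
```

```text
[1.05, 1.23, 0.47] [0.008, 0.001, -0.008] dist 17mm ang 0.7
[2.88, 3.39, 1.28] [0.023, 0.002, -0.021] dist 46mm ang 1.8
[4.72, 5.55, 2.1] [0.038, 0.004, -0.035] dist 76mm ang 3.0
[6.82, 8.02, 3.03] [0.054, 0.005, -0.05] dist 110mm ang 4.2
[8.92, 10.49, 3.97] [0.071, 0.007, -0.066] dist 143mm ang 5.6
[11.01, 12.96, 4.9] [0.088, 0.008, -0.081] dist 177mm ang 6.9
[13.11, 15.42, 5.83] [0.104, 0.01, -0.096] dist 211mm ang 8.1
[14.68, 17.27, 6.53] [0.117, 0.011, -0.108] dist 236mm ang 9.1
[15.73, 18.51, 7.0] [0.125, 0.012, -0.116] dist 253mm ang 9.8
[15.73, 18.51, 7.0] [0.125, 0.012, -0.116] dist 253mm ang 9.8
[0.71, 1.12, 0.25] [0.007, 0.001, -0.006] dist 13mm ang 0.5
[1.78, 2.79, 0.63] [0.017, 0.002, -0.015] dist 34mm ang 1.3
[3.21, 5.02, 1.13] [0.03, 0.003, -0.028] dist 61mm ang 2.4
[4.81, 7.53, 1.69] [0.045, 0.004, -0.041] dist 91mm ang 3.5
[6.24, 9.77, 2.19] [0.059, 0.006, -0.054] dist 118mm ang 4.6
[7.58, 11.86, 2.67] [0.071, 0.007, -0.065] dist 143mm ang 5.5
[8.47, 13.26, 2.98] [0.08, 0.008, -0.073] dist 160mm ang 6.2
[8.92, 13.95, 3.14] [0.084, 0.008, -0.077] dist 169mm ang 6.5
[8.92, 13.95, 3.14] [0.084, 0.008, -0.077] dist 169mm ang 6.5
[8.92, 13.95, 3.14] [0.084, 0.008, -0.077] dist 169mm ang 6.5
[-0.0, 0.0, 9.63] [-0.0, 0.0, 0.0] dist 96mm ang 0.0
```

Request:
{"fn": "apply_moves", "kwargs": {
  "moves": [
    [[1.05,1.23,0.47],[0.008,0.001,-0.008],0.5],
    [[2.88,3.39,1.28],[0.023,0.002,-0.021],0.5],
    [[4.72,5.55,2.1],[0.038,0.004,-0.035],0.5],
    [[6.82,8.02,3.03],[0.054,0.005,-0.05],0.5],
    [[8.92,10.49,3.97],[0.071,0.007,-0.066],0.5],
    [[11.01,12.96,4.9],[0.088,0.008,-0.081],0.5],
    [[13.11,15.42,5.83],[0.104,0.01,-0.096],0.5],
    [[14.68,17.27,6.53],[0.117,0.011,-0.108],0.5],
    [[15.73,18.51,7.0],[0.125,0.012,-0.116],0.5],
    [[15.73,18.51,7.0],[0.125,0.012,-0.116],0.5]
  ]
}}

```text
time: 29.13
tool_pos: [0.492, -0.1657, 0.1673]
ee_rot: [3.054, 0.003, 2.87]
wrist_force: [-0.1, -0.1, -0.5]
width: 0.0471
```

Request:
{"fn": "apply_moves", "kwargs": {
  "moves": [
    [[0.71,1.12,0.25],[0.007,0.001,-0.006],0.5],
    [[1.78,2.79,0.63],[0.017,0.002,-0.015],0.5],
    [[3.21,5.02,1.13],[0.03,0.003,-0.028],0.5],
    [[4.81,7.53,1.69],[0.045,0.004,-0.041],0.5],
    [[6.24,9.77,2.19],[0.059,0.006,-0.054],0.5],
    [[7.58,11.86,2.67],[0.071,0.007,-0.065],0.5],
    [[8.47,13.26,2.98],[0.08,0.008,-0.073],0.5],
    [[8.92,13.95,3.14],[0.084,0.008,-0.077],0.5],
    [[8.92,13.95,3.14],[0.084,0.008,-0.077],0.5],
    [[8.92,13.95,3.14],[0.084,0.008,-0.077],0.5]
  ]
}}

```text
time: 29.97
tool_pos: [0.4466, -0.0094, 0.1486]
ee_rot: [3.14, 0.001, 2.943]
wrist_force: [-0.2, 0.3, -0.1]
width: 0.047
```

Run:
```python
from units import *
o=robot.get_obs(); print(o['tool_pos'],o['ee_rot'],o['wrist_force'])
s=optics.snapshot('side'); crop(s,280,210,440,430,3.5,'pics/c1.png')
print(proj('side',[.4463,-.0089,.073]))
t=optics.snapshot('top'); crop(t,280,150,480,270,4,'pics/c1t.png')
```

```text
[ 0.44656843 -0.0094376   0.14855503] [3.13999962e+00 9.97077521e-04 2.94285299e+00] [-0.18079171  0.27587504 -0.14453   ]
[[319.53499878 249.29266456]]
```

View pics/c1.png

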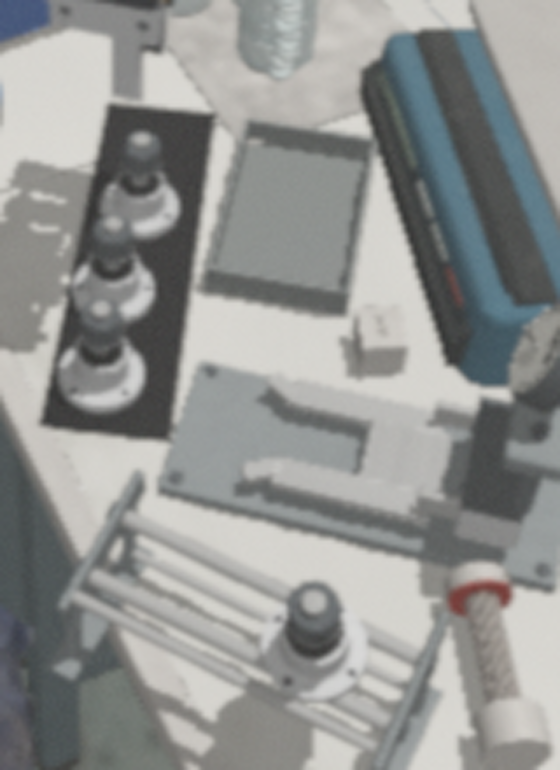

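View pics/c1t.png

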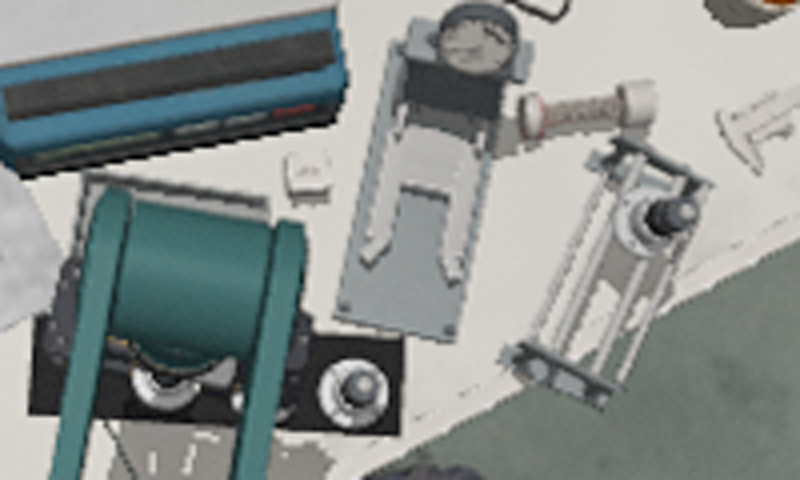

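Request:
{"fn": "apply_moves", "kwargs": {
  "moves": [
    [[0,0,2.5],[0,0,0],0.5],
    [[0,0,5],[0,0,0],0.5],
    [[0,0,7],[0,0,0],0.5],
    [[0,0,8.5],[0,0,0],0.5],
    [[0,0,9.55],[0,0,0],0.5],
    [[0,0,9.55],[0,0,0],0.5],
    [[0,0,9.55],[0,0,0],0],
    [[0,0,9.55],[0,0,0],0],
    [[0,0,9.55],[0,0,0],0],
    [[0,0,9.55],[0,0,0],0]
  ]
}}

```text
time: 30.9
tool_pos: [0.4475, -0.0091, 0.0545]
ee_rot: [3.139, 0.004, 2.943]
wrist_force: [-0.2, 0.7, 0.9]
width: 0.0276
```

Request:
{"fn": "apply_moves", "kwargs": {
  "moves": [
    [[0,0,-0.3],[0,0,0],0],
    [[0,0,-1.2],[0,0,0],0],
    [[0,0,-2.5],[0,0,0],0],
    [[0,0,-4],[0,0,0],0],
    [[0,0,-5.5],[0,0,0],0],
    [[0,0,-7],[0,0,0],0],
    [[0,0,-8.3],[0,0,0],0],
    [[0,0,-9.2],[0,0,0],0],
    [[0,0,-9.55],[0,0,0],0],
    [[0,0,-9.55],[0,0,0],0]
  ]
}}

```text
time: 31.73
tool_pos: [0.4467, -0.009, 0.1496]
ee_rot: [3.139, 0.003, 2.943]
wrist_force: [0.3, 0.3, -2.7]
width: 0.0271
```

Run:
```python
from g import *
rel([0,0,-9.63]); T=down(np.pi-.199)
print(load()[0])
path((516.8,-203.1,150),T)
go((516.8,-203.1,63,T))
```

```text
[ 0.44625353 -0.00891635  0.14995287]
[ 0.44625353 -0.00891635  0.14995287]
[-0.43, -0.71, -0.0] [-0.0, 0.0, 0.0] dist 8mm ang 0.0
[-1.29, -2.12, -0.0] [-0.0, 0.0, 0.0] dist 25mm ang 0.0
[-2.47, -4.06, -0.0] [-0.0, 0.0, 0.0] dist 48mm ang 0.0
[-3.87, -6.35, -0.0] [-0.0, 0.0, 0.0] dist 74mm ang 0.0
[-5.38, -8.82, -0.0] [-0.0, 0.0, 0.0] dist 103mm ang 0.0
[-6.88, -11.29, -0.0] [-0.0, 0.0, 0.0] dist 132mm ang 0.0
[-8.28, -13.58, -0.0] [-0.0, 0.0, 0.0] dist 159mm ang 0.0
[-9.46, -15.53, -0.0] [-0.0, 0.0, 0.0] dist 182mm ang 0.0
[-10.32, -16.94, -0.0] [-0.0, 0.0, 0.0] dist 198mm ang 0.0
[-10.75, -17.64, -0.0] [-0.0, 0.0, 0.0] dist 207mm ang 0.0
[0.0, -0.0, 8.7] [-0.0, 0.0, 0.0] dist 87mm ang 0.0
```

Request:
{"fn": "apply_moves", "kwargs": {
  "moves": [
    [[-0.43,-0.71,0],[0,0,0],0],
    [[-1.29,-2.12,0],[0,0,0],0],
    [[-2.47,-4.06,0],[0,0,0],0],
    [[-3.87,-6.35,0],[0,0,0],0],
    [[-5.38,-8.82,0],[0,0,0],0],
    [[-6.88,-11.29,0],[0,0,0],0],
    [[-8.28,-13.58,0],[0,0,0],0],
    [[-9.46,-15.53,0],[0,0,0],0],
    [[-10.32,-16.94,0],[0,0,0],0],
    [[-10.75,-17.64,0],[0,0,0],0]
  ]
}}

```text
time: 32.57
tool_pos: [0.5165, -0.2057, 0.1463]
ee_rot: [3.14, -0.002, 2.94]
wrist_force: [-0.2, -0.2, -2.7]
width: 0.0272
```

Request:
{"fn": "apply_moves", "kwargs": {
  "moves": [
    [[0,0,0.3],[0,0,0],0],
    [[0,0,1.3],[0,0,0],0],
    [[0,0,2.6],[0,0,0],0],
    [[0,0,4.1],[0,0,0],0],
    [[0,0,5.6],[0,0,0],0],
    [[0,0,7],[0,0,0],0],
    [[0,0,7.9],[0,0,0],0],
    [[0,0,8.4],[0,0,0],0],
    [[0,0,8.6],[0,0,0],0],
    [[0,0,8.7],[0,0,0],0]
  ]
}}

```text
time: 33.4
tool_pos: [0.5171, -0.2026, 0.0614]
ee_rot: [3.139, 0.001, 2.943]
wrist_force: [-0.4, 0.4, -2.3]
width: 0.0274
```

Run:
```python
from units import *
o=robot.get_obs(); print(o['tool_pos'],o['ee_rot'],o['wrist_force'])
s=optics.snapshot('side'); crop(s,300,270,450,390,5,'pics/c2.png')
```

```text
[ 0.51705739 -0.20261387  0.06138736] [3.13946547e+00 1.24634733e-03 2.94336448e+00] [-0.36668543  0.39598026 -2.34132981]
```

View pics/c2.png

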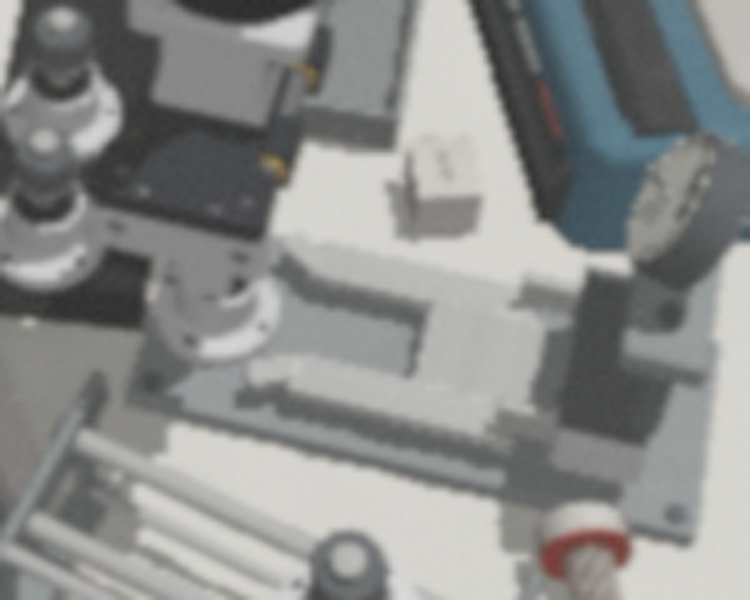

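Request:
{"fn": "apply_moves", "kwargs": {
  "moves": [
    [[0,0,0.05],[0,0,0],0],
    [[-0.3,0,0.05],[0,0,0],0],
    [[-0.8,0,0.05],[0,0,0],0],
    [[-1.3,0,0.05],[0,0,0],0],
    [[-1.8,0,0.05],[0,0,0],0],
    [[-2.3,0,0.05],[0,0,0],0],
    [[-2.8,0,0.05],[0,0,0],0],
    [[-3.2,0,0.05],[0,0,0],0],
    [[-3.6,0,0.05],[0,0,0],0],
    [[-4,0,0.05],[0,0,0],0]
  ]
}}

```text
time: 34.28
tool_pos: [0.5563, -0.2109, 0.0611]
ee_rot: [3.14, 0.0, 2.943]
wrist_force: [-3.0, -0.2, 1.3]
width: 0.0275
```

Request:
{"fn": "apply_moves", "kwargs": {
  "moves": [
    [[-0.4,0,0],[0,0,0],0],
    [[-0.8,0,0],[0,0,0],0],
    [[-1.2,0,0],[0,0,0],0],
    [[-1.6,0,0],[0,0,0],0],
    [[-2.0,0,0],[0,0,0],0],
    [[-2.4,0,0],[0,0,0],0],
    [[-2.8,0,0],[0,0,0],0],
    [[-3.1,0,0],[0,0,0],0],
    [[-3.1,0,0],[0,0,0],0],
    [[-3.1,0,0],[0,0,0],0]
  ]
}}

```text
time: 35.12
tool_pos: [0.5874, -0.2172, 0.0608]
ee_rot: [3.139, 0.003, 2.943]
wrist_force: [-0.8, -0.7, 0.7]
width: 0.0275
```

Request:
{"fn": "apply_moves", "kwargs": {
  "moves": [
    [[0,0,0.05],[0,0,0],0],
    [[0,0,0.1],[0,0,0],0],
    [[0,0,0.15],[0,0,0],0],
    [[0,0,0.15],[0,0,0],0],
    [[0,0,0.15],[0,0,0],0],
    [[0,0,0.15],[0,0,0],0],
    [[0,0,0.15],[0,0,0],0],
    [[0,0,0.15],[0,0,0],0],
    [[0,0,0.15],[0,0,0],0],
    [[0,0,0.15],[0,0,0],0]
  ]
}}

```text
time: 35.95
tool_pos: [0.5872, -0.2172, 0.0597]
ee_rot: [3.14, 0.003, 2.943]
wrist_force: [2.7, -0.4, 2.7]
width: 0.0274
```

Request:
{"fn": "apply_moves", "kwargs": {
  "moves": [
    [[0,0,0.05],[0,0,0],0],
    [[0,0,0.1],[0,0,0],0],
    [[0,0,0.1],[0,0,0],0],
    [[0,0,0.1],[0,0,0],0],
    [[0,0,0.1],[0,0,0],0],
    [[0,0,0.1],[0,0,0],0],
    [[0,0,0.1],[0,0,0],0],
    [[0,0,0.1],[0,0,0],0],
    [[0,0,0.1],[0,0,0],0],
    [[0,0,0.1],[0,0,0],0]
  ]
}}

```text
time: 36.78
tool_pos: [0.5873, -0.2172, 0.0596]
ee_rot: [3.14, 0.003, 2.943]
wrist_force: [1.5, -0.1, 5.9]
width: 0.0273
```

Request:
{"fn": "apply_moves", "kwargs": {
  "moves": [
    [[0,0,-0.1],[0,0,0],0],
    [[0,0,-0.2],[0,0,0],0],
    [[0,0,-0.3],[0,0,0],0],
    [[0,0,-0.4],[0,0,0],0],
    [[0,0,-0.5],[0,0,0],0],
    [[0,0,-0.6],[0,0,0],0],
    [[0,0,-0.7],[0,0,0],0],
    [[0,0,-0.8],[0,0,0],0],
    [[0,0,-0.8],[0,0,0],0],
    [[0,0,-0.8],[0,0,0],0]
  ]
}}

```text
time: 37.62
tool_pos: [0.586, -0.2168, 0.0659]
ee_rot: [3.139, -0.001, 2.943]
wrist_force: [-1.6, 1.3, -4.2]
width: 0.0274
```

Request:
{"fn": "apply_moves", "kwargs": {
  "moves": [
    [[0,0,-0.1],[0,0,0],0],
    [[0,0,-0.2],[0,0,0],0],
    [[0,0,-0.3],[0,0,0],0],
    [[0,0,-0.4],[0,0,0],0],
    [[0,0,-0.5],[0,0,0],0],
    [[0,0,-0.5],[0,0,0],0],
    [[0,0,-0.5],[0,0,0],0],
    [[0,0,-0.5],[0,0,0],0],
    [[0,0,-0.5],[0,0,0],0],
    [[0,0,-0.5],[0,0,0],0]
  ]
}}

```text
time: 38.45
tool_pos: [0.5864, -0.2169, 0.0712]
ee_rot: [3.139, 0.001, 2.943]
wrist_force: [-1.5, 0.2, -6.2]
width: 0.0275
```

The force stayed at drag level to +11.6 mm, so the float is about 10 mm. I'll pull on to the test load.

Request:
{"fn": "apply_moves", "kwargs": {
  "moves": [
    [[0,0,-0.1],[0,0,0],0],
    [[0,0,-0.2],[0,0,0],0],
    [[0,0,-0.3],[0,0,0],0],
    [[0,0,-0.4],[0,0,0],0],
    [[0,0,-0.5],[0,0,0],0],
    [[0,0,-0.6],[0,0,0],0],
    [[0,0,-0.6],[0,0,0],0],
    [[0,0,-0.6],[0,0,0],0],
    [[0,0,-0.6],[0,0,0],0],
    [[0,0,-0.6],[0,0,0],0]
  ]
}}

```text
time: 39.28
tool_pos: [0.5862, -0.2169, 0.0769]
ee_rot: [3.139, -0.0, 2.943]
wrist_force: [-0.5, -0.3, -14.1]
width: 0.0276
```

Request:
{"fn": "apply_moves", "kwargs": {
  "moves": [
    [[0,0,-0.1],[0,0,0],0],
    [[0,0,-0.2],[0,0,0],0],
    [[0,0,-0.3],[0,0,0],0],
    [[0,0,-0.4],[0,0,0],0],
    [[0,0,-0.5],[0,0,0],0],
    [[0,0,-0.6],[0,0,0],0],
    [[0,0,-0.65],[0,0,0],0],
    [[0,0,-0.65],[0,0,0],0],
    [[0,0,-0.65],[0,0,0],0],
    [[0,0,-0.65],[0,0,0],0]
  ]
}}

```text
time: 40.12
tool_pos: [0.5862, -0.2169, 0.0833]
ee_rot: [3.139, -0.0, 2.943]
wrist_force: [1.2, -0.6, -19.7]
width: 0.0277
```

Request:
{"fn": "apply_moves", "kwargs": {
  "moves": [
    [[0,0,0],[0,0,0],0],
    [[0,0,0],[0,0,0],0],
    [[0,0,0],[0,0,0],0],
    [[0,0,0],[0,0,0],0],
    [[0,0,0],[0,0,0],0],
    [[0,0,0],[0,0,0],0],
    [[0,0,0],[0,0,0],0],
    [[0,0,0],[0,0,0],0],
    [[0,0,0],[0,0,0],0],
    [[0,0,0],[0,0,0],0]
  ]
}}

```text
time: 40.95
tool_pos: [0.5863, -0.2169, 0.0837]
ee_rot: [3.139, 0.0, 2.943]
wrist_force: [-0.6, -0.4, -19.7]
width: 0.0277
```

Request:
{"fn": "apply_moves", "kwargs": {
  "moves": [
    [[0,0,0],[0,0,0],0],
    [[0,0,0],[0,0,0],0],
    [[0,0,0],[0,0,0],0],
    [[0,0,0.2],[0,0,0],0],
    [[0,0,0.5],[0,0,0],0],
    [[0,0,0.8],[0,0,0],0],
    [[0,0,1.1],[0,0,0],0],
    [[0,0,1.4],[0,0,0],0],
    [[0,0,1.5],[0,0,0],0],
    [[0,0,1.5],[0,0,0],0]
  ]
}}

```text
time: 41.78
tool_pos: [0.5883, -0.2178, 0.0712]
ee_rot: [3.141, 0.006, 2.943]
wrist_force: [-1.3, 2.0, -6.2]
width: 0.0273
```

Request:
{"fn": "apply_moves", "kwargs": {
  "moves": [
    [[0,0,0.05],[0,0,0],0],
    [[0,0,0.1],[0,0,0],0],
    [[0,0,0.15],[0,0,0],0],
    [[0,0,0.2],[0,0,0],0],
    [[0,0,0.2],[0,0,0],0],
    [[0,0,0.2],[0,0,0],0],
    [[0,0,0.2],[0,0,0],0],
    [[0,0,0.2],[0,0,0],0],
    [[0,0,0.2],[0,0,0],0],
    [[0,0,0.2],[0,0,0],0]
  ]
}}

```text
time: 42.62
tool_pos: [0.5879, -0.2178, 0.0678]
ee_rot: [3.141, 0.005, 2.943]
wrist_force: [4.0, -2.3, 3.2]
width: 0.0277
```

Request:
{"fn": "apply_moves", "kwargs": {
  "moves": [
    [[0,0,-0.1],[0,0,0],0],
    [[0.2,0,-0.1],[0,0,0],0],
    [[0.8,0,-0.1],[0,0,0],0],
    [[1.6,0,-0.1],[0,0,0],0],
    [[2.6,0,-0.1],[0,0,0],0],
    [[3.6,0,-0.1],[0,0,0],0],
    [[4.6,0,-0.1],[0,0,0],0],
    [[5.6,0,-0.1],[0,0,0],0],
    [[6.4,0,-0.1],[0,0,0],0],
    [[7.1,0,-0.1],[0,0,0],0]
  ]
}}

```text
time: 43.45
tool_pos: [0.5148, -0.2021, 0.0668]
ee_rot: [3.139, -0.002, 2.943]
wrist_force: [1.3, -0.9, -0.6]
width: 0.0266
```

Request:
{"fn": "apply_moves", "kwargs": {
  "moves": [
    [[0.4,0,-0.1],[0,0,0],0],
    [[0.5,0,-0.4],[0,0,0],0],
    [[0.5,0,-1],[0,0,0],0],
    [[0.5,0,-2],[0,0,0],0],
    [[0.5,0,-3.3],[0,0,0],0],
    [[0.5,0,-4.8],[0,0,0],0],
    [[0.5,0,-6.3],[0,0,0],0],
    [[0.5,0,-7.6],[0,0,0],0],
    [[0.5,0,-8.5],[0,0,0],0],
    [[0.5,0,-8.8],[0,0,0],0]
  ]
}}

```text
time: 44.28
tool_pos: [0.5131, -0.2027, 0.1585]
ee_rot: [3.141, 0.005, 2.943]
wrist_force: [0.8, -0.6, -2.4]
width: 0.0273
```

Run:
```python
from units import *
from g import *
# after go to (516.8,-203.1,63): slide -7.1, z: .05+.15+.1-.8-.5-.6-.65+1.7-.1-8.8 ; x -7.1+7.1+.5
rel([.5,0,.05+.15+.1-.8-.5-.6-.65+1.7-.1-8.8])
o=robot.get_obs(); print(o['tool_pos'],o['ee_rot'],o['wrist_force'])
s=optics.snapshot('side'); crop(s,280,210,440,390,4,'pics/c3.png')
```

```text
[ 0.5118959  -0.2020839   0.15749163]
[ 0.51313919 -0.20271378  0.15853886] [3.14051116 0.00473774 2.94292512] [ 0.81607254 -0.60229176 -2.41440462]
```

View pics/c3.png

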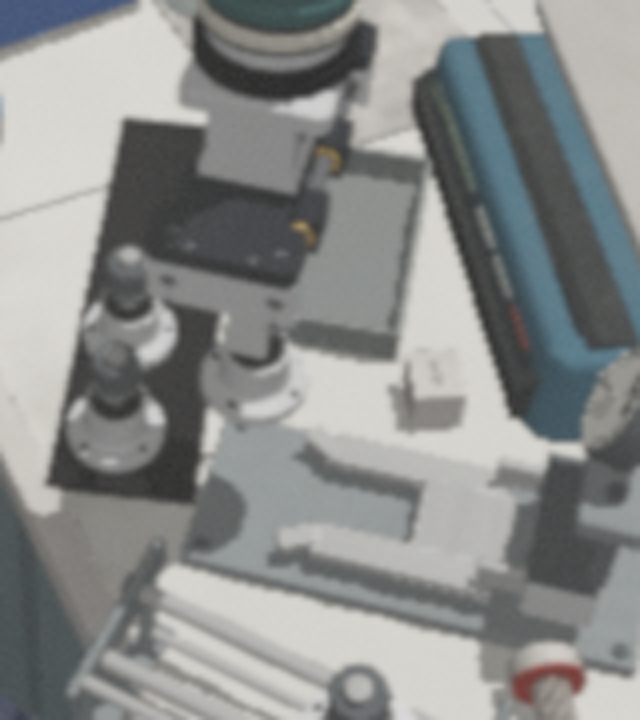

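Run:
```python
from g import *
T=down(np.pi-.199)
path((551,-45,130),T,(.05,.15,.28,.43,.58,.73,.86,.95,1,1))
go((551,-45,66,T))
```

```text
[-0.04, 0.81, 0.14] [-0.0, 0.0, 0.0] dist 8mm ang 0.0
[-0.11, 2.43, 0.41] [-0.0, 0.0, 0.0] dist 25mm ang 0.0
[-0.2, 4.53, 0.77] [-0.0, 0.0, 0.0] dist 46mm ang 0.0
[-0.31, 6.95, 1.18] [-0.0, 0.0, 0.0] dist 71mm ang 0.0
[-0.42, 9.38, 1.59] [-0.0, 0.0, 0.0] dist 95mm ang 0.0
[-0.53, 11.81, 2.01] [-0.0, 0.0, 0.0] dist 120mm ang 0.0
[-0.63, 13.91, 2.36] [-0.0, 0.0, 0.0] dist 141mm ang 0.0
[-0.69, 15.36, 2.61] [-0.0, 0.0, 0.0] dist 156mm ang 0.0
[-0.73, 16.17, 2.75] [-0.0, 0.0, 0.0] dist 164mm ang 0.0
[-0.73, 16.17, 2.75] [-0.0, 0.0, 0.0] dist 164mm ang 0.0
[0.0, 0.0, 6.4] [-0.0, 0.0, 0.0] dist 64mm ang 0.0
```

Request:
{"fn": "apply_moves", "kwargs": {
  "moves": [
    [[-0.04,0.81,0.14],[0,0,0],0],
    [[-0.11,2.43,0.41],[0,0,0],0],
    [[-0.2,4.53,0.77],[0,0,0],0],
    [[-0.31,6.95,1.18],[0,0,0],0],
    [[-0.42,9.38,1.59],[0,0,0],0],
    [[-0.53,11.81,2.01],[0,0,0],0],
    [[-0.63,13.91,2.36],[0,0,0],0],
    [[-0.69,15.36,2.61],[0,0,0],0],
    [[-0.73,16.17,2.75],[0,0,0],0],
    [[-0.73,16.17,2.75],[0,0,0],0]
  ]
}}

```text
time: 45.17
tool_pos: [0.5504, -0.0429, 0.127]
ee_rot: [3.139, -0.002, 2.945]
wrist_force: [-0.6, 0.5, -2.6]
width: 0.0273
```

Request:
{"fn": "apply_moves", "kwargs": {
  "moves": [
    [[0,0,0.2],[0,0,0],0],
    [[0,0,1],[0,0,0],0],
    [[0,0,2],[0,0,0],0],
    [[0,0,3.2],[0,0,0],0],
    [[0,0,4.4],[0,0,0],0],
    [[0,0,5.4],[0,0,0],0],
    [[0,0,6],[0,0,0],0],
    [[0,0,6.4],[0,0,0],0],
    [[0,0,6.4],[0,0,0],0],
    [[0,0,6.4],[0,0,0],0]
  ]
}}

```text
time: 46.0
tool_pos: [0.5512, -0.0449, 0.0647]
ee_rot: [3.139, 0.001, 2.943]
wrist_force: [1.0, 0.6, -2.5]
width: 0.0275
```

Request:
{"fn": "apply_moves", "kwargs": {
  "moves": [
    [[0,0,0.1],[0,0,0],0],
    [[0,0,0.15],[0,0,0],0],
    [[0,0,0.2],[0,0,0],0],
    [[0,0,0.25],[0,0,0],0],
    [[0,0,0.3],[0,0,0],0],
    [[0,0,0.35],[0,0,0],0],
    [[0,0,0.4],[0,0,0],0],
    [[0,0,0.4],[0,0,0],0],
    [[0,0,0.4],[0,0,0],0],
    [[0,0,0.4],[0,0,0],0]
  ]
}}

```text
time: 46.83
tool_pos: [0.5512, -0.0449, 0.0608]
ee_rot: [3.139, 0.001, 2.943]
wrist_force: [-0.4, 0.2, -1.0]
width: 0.0272
```

Request:
{"fn": "apply_moves", "kwargs": {
  "moves": [
    [[0,0,0.05],[0,0,0],0],
    [[0,0,0.1],[0,0,0],0],
    [[0,0,0.1],[0,0,0],0],
    [[0,0,0.1],[0,0,0],0.2],
    [[0,0,0.1],[0,0,0],0.4],
    [[0,0,0.1],[0,0,0],0.5],
    [[0,0,0.1],[0,0,0],0.5],
    [[0,0,0.1],[0,0,0],0.5],
    [[0,0,0.1],[0,0,0],0.5],
    [[0,0,0.1],[0,0,0],0.5]
  ]
}}

```text
time: 47.67
tool_pos: [0.5512, -0.0449, 0.0595]
ee_rot: [3.139, 0.001, 2.943]
wrist_force: [-0.2, -0.2, -0.6]
width: 0.0469
```

Request:
{"fn": "apply_moves", "kwargs": {
  "moves": [
    [[0,0,-0.5],[0,0,0],0.5],
    [[0,0,-1.5],[0,0,0],0.5],
    [[0,0,-3],[0,0,0],0.5],
    [[0,0,-4.5],[0,0,0],0.5],
    [[0,0,-6.5],[0,0,0],0.5],
    [[0,0,-8.5],[0,0,0],0.5],
    [[0,0,-10],[0,0,0],0.5],
    [[0,0,-10],[0,0,0],0.5],
    [[0,0,-10],[0,0,0],0.5],
    [[0,0,-10],[0,0,0],0.5]
  ]
}}

```text
time: 48.5
tool_pos: [0.5506, -0.045, 0.1591]
ee_rot: [3.139, -0.0, 2.943]
wrist_force: [0.4, 0.0, -0.4]
width: 0.047
```

Run:
```python
from units import *
from g import *
rel([0,0,.5-10])
o=robot.get_obs(); print(o['tool_pos'],o['ee_rot'],o['wrist_force'])
s=optics.snapshot('side'); crop(s,280,210,440,390,4,'pics/c4.png')
t=optics.snapshot('top'); crop(t,280,150,480,270,4,'pics/c4t.png')
for u in units(t): print(np.round(np.array(u)*1000,1))
```

```text
[ 0.55098479 -0.04500981  0.16098713]
[ 0.55061562 -0.04503844  0.1590616 ] [ 3.13942966e+00 -8.57641358e-05  2.94277220e+00] [ 0.42689109  0.00200449 -0.43524093]
[ 435.3 -165.2   27.4]
```

View pics/c4.png

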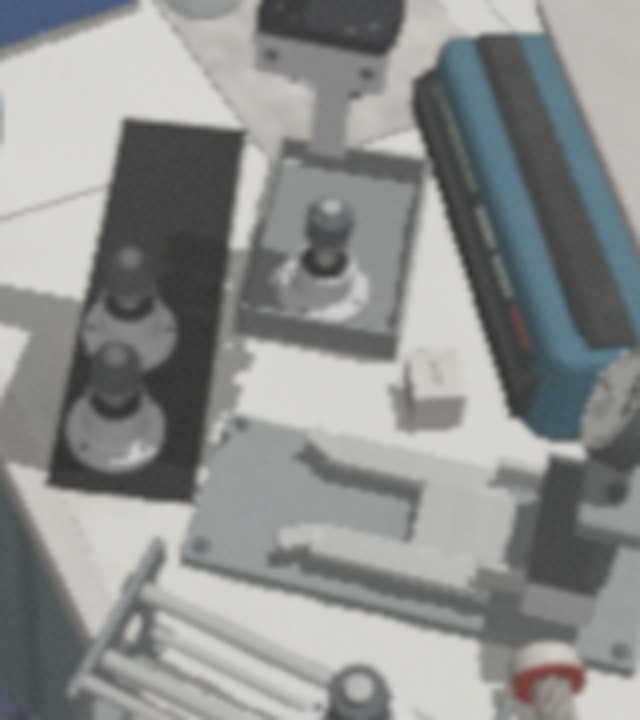

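View pics/c4t.png

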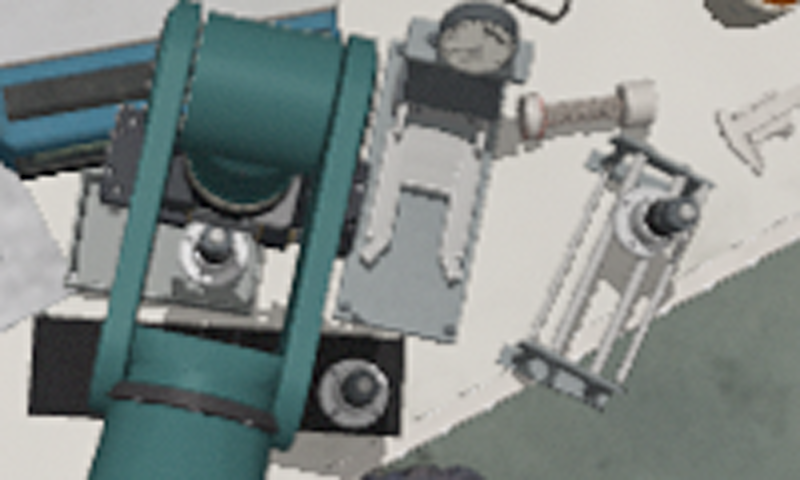

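Unit 2 stands upright in the tray at (325,285) in the side crop. Unit 3 is unmoved; its shaft tip is at side (312.5,273.7). Unit 3 is next.

Run:
```python
from g import *
T=down(np.pi-.199)
path((435.6,-90.2,150),T,(.1,.3,.5,.7,.85,.95,1))
go((435.6,-90.2,54.5,T))
go((435.6,-90.2,150,T))
path((516.8,-203.1,150),T)
go((516.8,-203.1,63,T))
```

```text
[1.04, -0.67, 0.11] [-0.0, 0.0, 0.0] dist 12mm ang 0.0
[3.13, -2.01, 0.33] [-0.0, 0.0, 0.0] dist 37mm ang 0.0
[5.21, -3.35, 0.55] [-0.0, 0.0, 0.0] dist 62mm ang 0.0
[7.29, -4.7, 0.77] [-0.0, 0.0, 0.0] dist 87mm ang 0.0
[8.86, -5.7, 0.93] [-0.0, 0.0, 0.0] dist 106mm ang 0.0
[9.9, -6.37, 1.04] [-0.0, 0.0, 0.0] dist 118mm ang 0.0
[10.42, -6.71, 1.1] [-0.0, 0.0, 0.0] dist 124mm ang 0.0
[0.0, 0.0, 9.55] [-0.0, 0.0, 0.0] dist 96mm ang 0.0
[-0.0, 0.0, -9.55] [-0.0, 0.0, 0.0] dist 96mm ang 0.0
[-0.41, -0.38, -0.0] [-0.0, 0.0, 0.0] dist 6mm ang 0.0
[-1.22, -1.14, -0.0] [-0.0, 0.0, 0.0] dist 17mm ang 0.0
[-2.34, -2.18, -0.0] [-0.0, 0.0, 0.0] dist 32mm ang 0.0
[-3.67, -3.41, -0.0] [-0.0, 0.0, 0.0] dist 50mm ang 0.0
[-5.1, -4.73, -0.0] [-0.0, 0.0, 0.0] dist 70mm ang 0.0
[-6.52, -6.06, -0.0] [-0.0, 0.0, 0.0] dist 89mm ang 0.0
[-7.85, -7.29, -0.0] [-0.0, 0.0, 0.0] dist 107mm ang 0.0
[-8.97, -8.33, -0.0] [-0.0, 0.0, 0.0] dist 122mm ang 0.0
[-9.78, -9.08, -0.0] [-0.0, 0.0, 0.0] dist 133mm ang 0.0
[-10.19, -9.46, -0.0] [-0.0, 0.0, 0.0] dist 139mm ang 0.0
[0.0, -0.0, 8.7] [-0.0, 0.0, 0.0] dist 87mm ang 0.0
```

Request:
{"fn": "apply_moves", "kwargs": {
  "moves": [
    [[1.04,-0.67,0.11],[0,0,0],0.5],
    [[3.13,-2.01,0.33],[0,0,0],0.5],
    [[5.21,-3.35,0.55],[0,0,0],0.5],
    [[7.29,-4.7,0.77],[0,0,0],0.5],
    [[8.86,-5.7,0.93],[0,0,0],0.5],
    [[9.9,-6.37,1.04],[0,0,0],0.5],
    [[10.42,-6.71,1.1],[0,0,0],0.5],
    [[10.42,-6.71,1.1],[0,0,0],0.5],
    [[10.42,-6.71,1.1],[0,0,0],0.5],
    [[10.42,-6.71,1.1],[0,0,0],0.5]
  ]
}}

```text
time: 49.43
tool_pos: [0.4364, -0.0901, 0.1485]
ee_rot: [3.139, 0.001, 2.943]
wrist_force: [0.1, -0.2, -0.0]
width: 0.0468
```

Run:
```python
from units import *
o=robot.get_obs(); print(o['tool_pos'],o['ee_rot'],o['wrist_force'])
s=optics.snapshot('side'); crop(s,280,210,440,390,4,'pics/d1.png')
```

```text
[ 0.43637959 -0.09012407  0.14848288] [3.13908584e+00 1.29217781e-03 2.94315357e+00] [ 0.1319272  -0.22028891 -0.01012427]
```

View pics/d1.png

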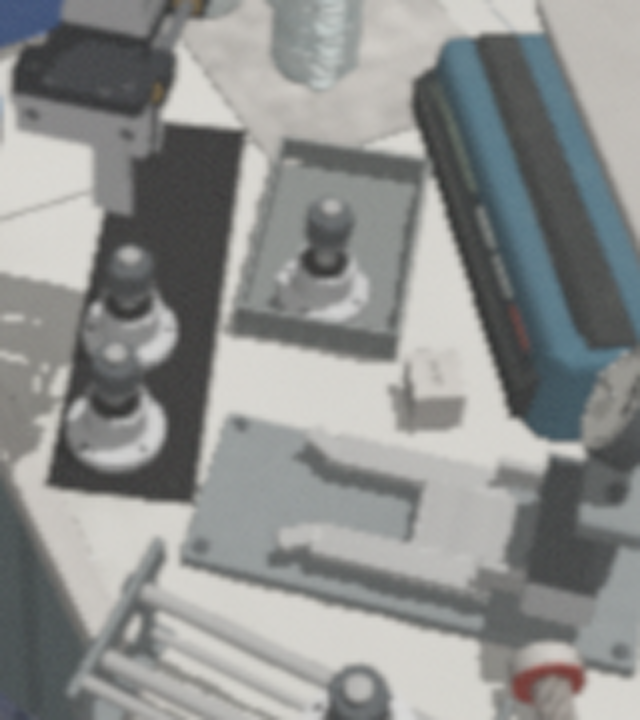

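Request:
{"fn": "apply_moves", "kwargs": {
  "moves": [
    [[0,0,2.5],[0,0,0],0.5],
    [[0,0,5],[0,0,0],0.5],
    [[0,0,7],[0,0,0],0.5],
    [[0,0,8.5],[0,0,0],0.5],
    [[0,0,9.55],[0,0,0],0.5],
    [[0,0,9.55],[0,0,0],0.5],
    [[0,0,9.55],[0,0,0],0],
    [[0,0,9.55],[0,0,0],0],
    [[0,0,9.55],[0,0,0],0],
    [[0,0,9.55],[0,0,0],0]
  ]
}}

```text
time: 50.32
tool_pos: [0.4369, -0.0903, 0.0543]
ee_rot: [3.139, 0.004, 2.943]
wrist_force: [0.4, -0.7, 0.9]
width: 0.0273
```

Request:
{"fn": "apply_moves", "kwargs": {
  "moves": [
    [[0,0,-0.3],[0,0,0],0],
    [[0,0,-1.2],[0,0,0],0],
    [[0,0,-2.5],[0,0,0],0],
    [[0,0,-4],[0,0,0],0],
    [[0,0,-5.5],[0,0,0],0],
    [[0,0,-7],[0,0,0],0],
    [[0,0,-8.3],[0,0,0],0],
    [[0,0,-9.2],[0,0,0],0],
    [[0,0,-9.55],[0,0,0],0],
    [[0,0,-9.55],[0,0,0],0]
  ]
}}

```text
time: 51.15
tool_pos: [0.436, -0.0904, 0.1494]
ee_rot: [3.14, 0.003, 2.943]
wrist_force: [-0.5, 0.0, -3.4]
width: 0.0273
```

Request:
{"fn": "apply_moves", "kwargs": {
  "moves": [
    [[-0.41,-0.38,0],[0,0,0],0],
    [[-1.22,-1.14,0],[0,0,0],0],
    [[-2.34,-2.18,0],[0,0,0],0],
    [[-3.67,-3.41,0],[0,0,0],0],
    [[-5.1,-4.73,0],[0,0,0],0],
    [[-6.52,-6.06,0],[0,0,0],0],
    [[-7.85,-7.29,0],[0,0,0],0],
    [[-8.97,-8.33,0],[0,0,0],0],
    [[-9.78,-9.08,0],[0,0,0],0],
    [[-10.19,-9.46,0],[0,0,0],0]
  ]
}}

```text
time: 51.98
tool_pos: [0.5172, -0.2048, 0.1468]
ee_rot: [3.139, -0.001, 2.941]
wrist_force: [-0.9, -0.3, -2.8]
width: 0.0271
```

Request:
{"fn": "apply_moves", "kwargs": {
  "moves": [
    [[0,0,0.3],[0,0,0],0],
    [[0,0,1.3],[0,0,0],0],
    [[0,0,2.6],[0,0,0],0],
    [[0,0,4.1],[0,0,0],0],
    [[0,0,5.6],[0,0,0],0],
    [[0,0,7],[0,0,0],0],
    [[0,0,7.9],[0,0,0],0],
    [[0,0,8.4],[0,0,0],0],
    [[0,0,8.6],[0,0,0],0],
    [[0,0,8.7],[0,0,0],0]
  ]
}}

```text
time: 52.82
tool_pos: [0.517, -0.2028, 0.0615]
ee_rot: [3.139, 0.001, 2.943]
wrist_force: [0.7, 0.8, -3.6]
width: 0.0272
```

Run:
```python
from units import *
o=robot.get_obs(); print(o['tool_pos'],o['ee_rot'],o['wrist_force'])
s=optics.snapshot('side'); crop(s,300,270,450,390,5,'pics/d2.png')
```

```text
[ 0.51701516 -0.20275971  0.06148777] [3.13949879e+00 1.26230348e-03 2.94316290e+00] [ 0.73178686  0.81504459 -3.64224567]
```

View pics/d2.png

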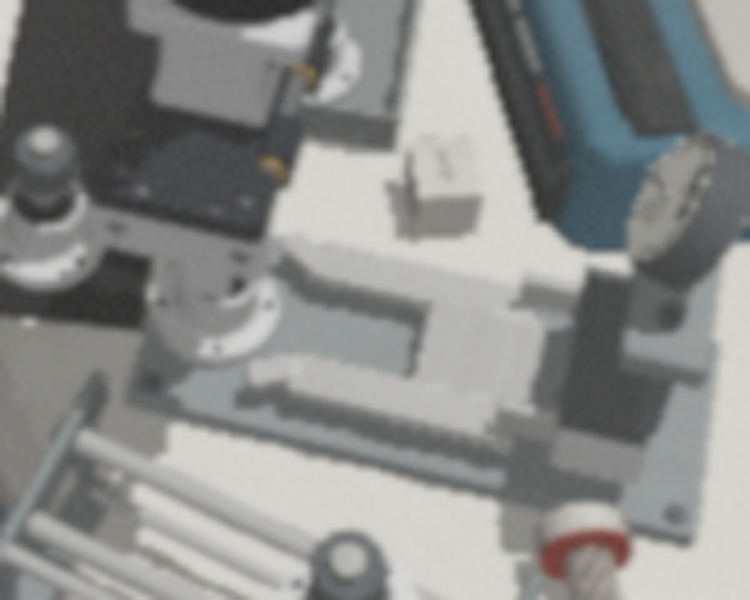

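Request:
{"fn": "apply_moves", "kwargs": {
  "moves": [
    [[0,0,0.1],[0,0,0],0],
    [[-0.3,0,0.1],[0,0,0],0],
    [[-0.8,0,0.1],[0,0,0],0],
    [[-1.3,0,0.1],[0,0,0],0],
    [[-1.8,0,0.1],[0,0,0],0],
    [[-2.3,0,0.1],[0,0,0],0],
    [[-2.8,0,0.1],[0,0,0],0],
    [[-3.2,0,0.1],[0,0,0],0],
    [[-3.6,0,0.1],[0,0,0],0],
    [[-4,0,0.1],[0,0,0],0]
  ]
}}

```text
time: 53.7
tool_pos: [0.5564, -0.211, 0.0608]
ee_rot: [3.14, 0.0, 2.943]
wrist_force: [-10.2, 2.2, 12.3]
width: 0.0274
```

Request:
{"fn": "apply_moves", "kwargs": {
  "moves": [
    [[-0.4,0,0],[0,0,0],0],
    [[-0.8,0,0],[0,0,0],0],
    [[-1.2,0,0],[0,0,0],0],
    [[-1.6,0,0],[0,0,0],0],
    [[-2.0,0,0],[0,0,0],0],
    [[-2.4,0,0],[0,0,0],0],
    [[-2.8,0,0],[0,0,0],0],
    [[-3.1,0,0],[0,0,0],0],
    [[-3.1,0,0],[0,0,0],0],
    [[-3.1,0,0],[0,0,0],0]
  ]
}}

```text
time: 54.53
tool_pos: [0.5874, -0.2172, 0.0608]
ee_rot: [3.14, 0.002, 2.943]
wrist_force: [-4.1, 1.2, 4.2]
width: 0.0277
```

Request:
{"fn": "apply_moves", "kwargs": {
  "moves": [
    [[0,0,0.05],[0,0,0],0],
    [[0,0,0.1],[0,0,0],0],
    [[0,0,0.15],[0,0,0],0],
    [[0,0,0.2],[0,0,0],0],
    [[0,0,0.2],[0,0,0],0],
    [[0,0,0.2],[0,0,0],0],
    [[0,0,0.2],[0,0,0],0],
    [[0,0,0.2],[0,0,0],0],
    [[0,0,0.2],[0,0,0],0],
    [[0,0,0.2],[0,0,0],0]
  ]
}}

```text
time: 55.37
tool_pos: [0.5875, -0.2173, 0.0607]
ee_rot: [3.14, 0.004, 2.943]
wrist_force: [-5.2, 2.8, 10.7]
width: 0.0272
```

Request:
{"fn": "apply_moves", "kwargs": {
  "moves": [
    [[0,0,-0.1],[0,0,0],0],
    [[0,0,-0.2],[0,0,0],0],
    [[0,0,-0.3],[0,0,0],0],
    [[0,0,-0.4],[0,0,0],0],
    [[0,0,-0.5],[0,0,0],0],
    [[0,0,-0.6],[0,0,0],0],
    [[0,0,-0.7],[0,0,0],0],
    [[0,0,-0.8],[0,0,0],0],
    [[0,0,-0.9],[0,0,0],0],
    [[0,0,-0.9],[0,0,0],0]
  ]
}}

```text
time: 56.2
tool_pos: [0.5863, -0.2166, 0.0665]
ee_rot: [3.139, -0.0, 2.943]
wrist_force: [0.9, 1.1, -8.6]
width: 0.0278
```

Request:
{"fn": "apply_moves", "kwargs": {
  "moves": [
    [[0,0,-0.1],[0,0,0],0],
    [[0,0,-0.2],[0,0,0],0],
    [[0,0,-0.3],[0,0,0],0],
    [[0,0,-0.4],[0,0,0],0],
    [[0,0,-0.5],[0,0,0],0],
    [[0,0,-0.5],[0,0,0],0],
    [[0,0,-0.5],[0,0,0],0],
    [[0,0,-0.5],[0,0,0],0],
    [[0,0,-0.5],[0,0,0],0],
    [[0,0,-0.5],[0,0,0],0]
  ]
}}

```text
time: 57.03
tool_pos: [0.5864, -0.2167, 0.0722]
ee_rot: [3.139, 0.0, 2.943]
wrist_force: [0.2, 1.1, -9.5]
width: 0.0271
```

The force stalls at about 9 N while the hub rises, so this hub creeps. I'll pull on carefully as asked.

Request:
{"fn": "apply_moves", "kwargs": {
  "moves": [
    [[0,0,-0.1],[0,0,0],0],
    [[0,0,-0.2],[0,0,0],0],
    [[0,0,-0.3],[0,0,0],0],
    [[0,0,-0.4],[0,0,0],0],
    [[0,0,-0.5],[0,0,0],0],
    [[0,0,-0.6],[0,0,0],0],
    [[0,0,-0.6],[0,0,0],0],
    [[0,0,-0.6],[0,0,0],0],
    [[0,0,-0.6],[0,0,0],0],
    [[0,0,-0.6],[0,0,0],0]
  ]
}}

```text
time: 57.87
tool_pos: [0.5864, -0.2168, 0.0783]
ee_rot: [3.139, 0.0, 2.943]
wrist_force: [0.4, 3.3, -9.0]
width: 0.0277
```

Request:
{"fn": "apply_moves", "kwargs": {
  "moves": [
    [[0,0,-0.1],[0,0,0],0],
    [[0,0,-0.2],[0,0,0],0],
    [[0,0,-0.3],[0,0,0],0],
    [[0,0,-0.4],[0,0,0],0],
    [[0,0,-0.5],[0,0,0],0],
    [[0,0,-0.5],[0,0,0],0],
    [[0,0,-0.5],[0,0,0],0],
    [[0,0,-0.5],[0,0,0],0],
    [[0,0,-0.5],[0,0,0],0],
    [[0,0,-0.5],[0,0,0],0]
  ]
}}

```text
time: 58.7
tool_pos: [0.5864, -0.2169, 0.0831]
ee_rot: [3.139, 0.0, 2.943]
wrist_force: [1.2, 3.1, -13.8]
width: 0.0276
```

Request:
{"fn": "apply_moves", "kwargs": {
  "moves": [
    [[0,0,-0.1],[0,0,0],0],
    [[0,0,-0.2],[0,0,0],0],
    [[0,0,-0.3],[0,0,0],0],
    [[0,0,-0.4],[0,0,0],0],
    [[0,0,-0.5],[0,0,0],0],
    [[0,0,-0.6],[0,0,0],0],
    [[0,0,-0.65],[0,0,0],0],
    [[0,0,-0.65],[0,0,0],0],
    [[0,0,-0.65],[0,0,0],0],
    [[0,0,-0.65],[0,0,0],0]
  ]
}}

```text
time: 59.53
tool_pos: [0.5863, -0.2169, 0.0893]
ee_rot: [3.139, -0.0, 2.943]
wrist_force: [2.9, 3.3, -18.5]
width: 0.0271
```

Run:
```python
from units import *
o=robot.get_obs(); print(o['tool_pos'],o['ee_rot'],o['wrist_force'])
s=optics.snapshot('side'); crop(s,320,290,450,390,6,'pics/d3.png')
```

```text
[ 0.58625945 -0.21686055  0.08933228] [ 3.13902491e+00 -8.35592958e-05  2.94281486e+00] [  2.86424574   3.29783083 -18.51321931]
```

View pics/d3.png

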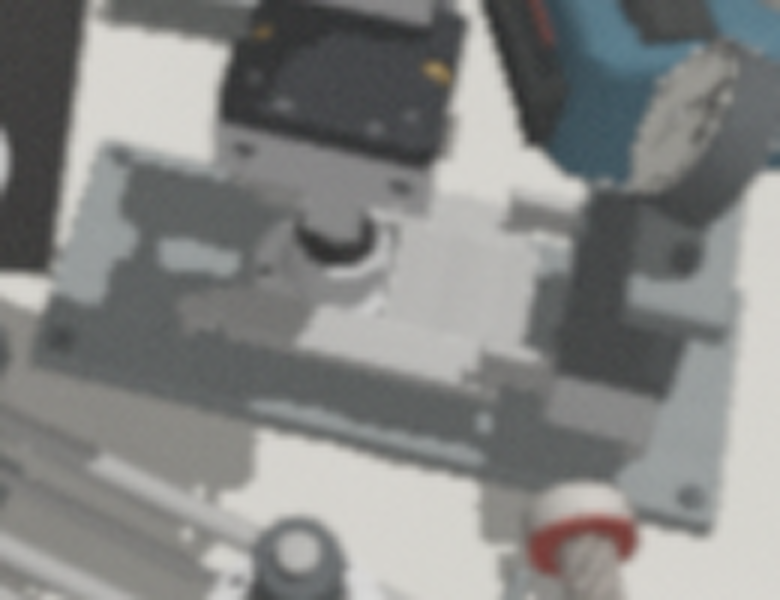

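Request:
{"fn": "apply_moves", "kwargs": {
  "moves": [
    [[0,0,0],[0,0,0],0],
    [[0,0,0],[0,0,0],0],
    [[0,0,0],[0,0,0],0],
    [[0,0,0],[0,0,0],0],
    [[0,0,0],[0,0,0],0],
    [[0,0,0],[0,0,0],0],
    [[0,0,0],[0,0,0],0],
    [[0,0,0],[0,0,0],0],
    [[0,0,0],[0,0,0],0],
    [[0,0,0],[0,0,0],0]
  ]
}}

```text
time: 60.42
tool_pos: [0.5864, -0.2169, 0.0898]
ee_rot: [3.139, 0.0, 2.943]
wrist_force: [0.9, 4.5, -19.5]
width: 0.0275
```

Request:
{"fn": "apply_moves", "kwargs": {
  "moves": [
    [[0,0,-0.05],[0,0,0],0],
    [[0,0,-0.1],[0,0,0],0],
    [[0,0,-0.1],[0,0,0],0],
    [[0,0,-0.1],[0,0,0],0],
    [[0,0,-0.1],[0,0,0],0],
    [[0,0,-0.1],[0,0,0],0],
    [[0,0,-0.1],[0,0,0],0],
    [[0,0,-0.1],[0,0,0],0],
    [[0,0,-0.1],[0,0,0],0],
    [[0,0,-0.1],[0,0,0],0]
  ]
}}

```text
time: 61.25
tool_pos: [0.5864, -0.2169, 0.0907]
ee_rot: [3.139, 0.0, 2.943]
wrist_force: [1.4, 5.1, -20.1]
width: 0.0274
```

Request:
{"fn": "apply_moves", "kwargs": {
  "moves": [
    [[0,0,0],[0,0,0],0],
    [[0,0,0],[0,0,0],0],
    [[0,0,0],[0,0,0],0],
    [[0,0,0.2],[0,0,0],0],
    [[0,0,0.5],[0,0,0],0],
    [[0,0,0.8],[0,0,0],0],
    [[0,0,1.1],[0,0,0],0],
    [[0,0,1.3],[0,0,0],0],
    [[0,0,1.5],[0,0,0],0],
    [[0,0,1.6],[0,0,0],0]
  ]
}}

```text
time: 62.08
tool_pos: [0.5877, -0.2188, 0.0783]
ee_rot: [-3.14, 0.006, 2.942]
wrist_force: [-1.2, 3.5, -4.0]
width: 0.0274
```

Request:
{"fn": "apply_moves", "kwargs": {
  "moves": [
    [[0,0,0.05],[0,0,0],0],
    [[0,0,0.1],[0,0,0],0],
    [[0,0,0.1],[0,0,0],0],
    [[0,0,0.1],[0,0,0],0],
    [[0,0,0.1],[0,0,0],0],
    [[0,0,0.1],[0,0,0],0],
    [[0,0,0.1],[0,0,0],0],
    [[0,0,0.1],[0,0,0],0],
    [[0,0,0.1],[0,0,0],0],
    [[0,0,0.1],[0,0,0],0]
  ]
}}

```text
time: 62.92
tool_pos: [0.5877, -0.2182, 0.0749]
ee_rot: [3.141, 0.005, 2.943]
wrist_force: [3.4, -3.3, 3.6]
width: 0.0271
```

Request:
{"fn": "apply_moves", "kwargs": {
  "moves": [
    [[0,0,-0.1],[0,0,0],0],
    [[0.2,0,-0.1],[0,0,0],0],
    [[0.8,0,-0.1],[0,0,0],0],
    [[1.6,0,-0.1],[0,0,0],0],
    [[2.6,0,-0.1],[0,0,0],0],
    [[3.6,0,-0.1],[0,0,0],0],
    [[4.6,0,-0.1],[0,0,0],0],
    [[5.6,0,-0.1],[0,0,0],0],
    [[6.4,0,-0.1],[0,0,0],0],
    [[7.1,0,-0.1],[0,0,0],0]
  ]
}}

```text
time: 63.75
tool_pos: [0.5147, -0.2019, 0.0737]
ee_rot: [3.138, -0.003, 2.943]
wrist_force: [1.3, 0.5, -2.0]
width: 0.0273
```

Request:
{"fn": "apply_moves", "kwargs": {
  "moves": [
    [[0.4,0,-0.1],[0,0,0],0],
    [[0.4,0,-0.4],[0,0,0],0],
    [[0.4,0,-1],[0,0,0],0],
    [[0.4,0,-2],[0,0,0],0],
    [[0.4,0,-3.3],[0,0,0],0],
    [[0.4,0,-4.8],[0,0,0],0],
    [[0.4,0,-6.3],[0,0,0],0],
    [[0.4,0,-7.6],[0,0,0],0],
    [[0.4,0,-8.5],[0,0,0],0],
    [[0.4,0,-8.8],[0,0,0],0]
  ]
}}

```text
time: 64.58
tool_pos: [0.5141, -0.2029, 0.1655]
ee_rot: [3.14, 0.005, 2.943]
wrist_force: [-0.3, 0.4, -3.3]
width: 0.0277
```

Run:
```python
from units import *
from g import *
rel([.4,0,.1+.2-3.25+1.7-.1-8.8])
o=robot.get_obs(); print(o['tool_pos'],o['ee_rot'],o['wrist_force'])
s=optics.snapshot('side'); crop(s,280,140,440,320,4,'pics/d4.png')
t=optics.snapshot('top'); crop(t,230,170,390,270,5,'pics/d4t.png')
```

```text
[ 0.51287416 -0.20228068  0.16449194]
[ 0.51408821 -0.20292653  0.16552069] [3.14049771 0.0047049  2.94294574] [-0.33363789  0.38165779 -3.34892419]
```

View pics/d4.png

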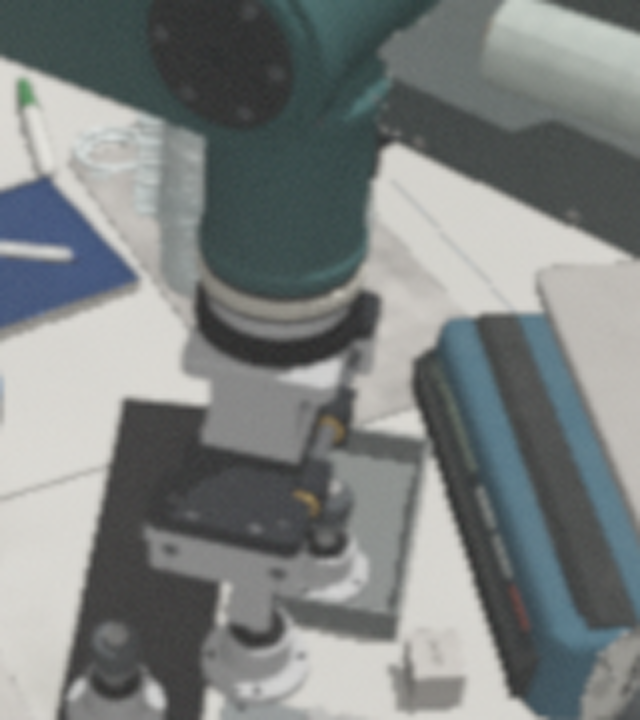

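View pics/d4t.png

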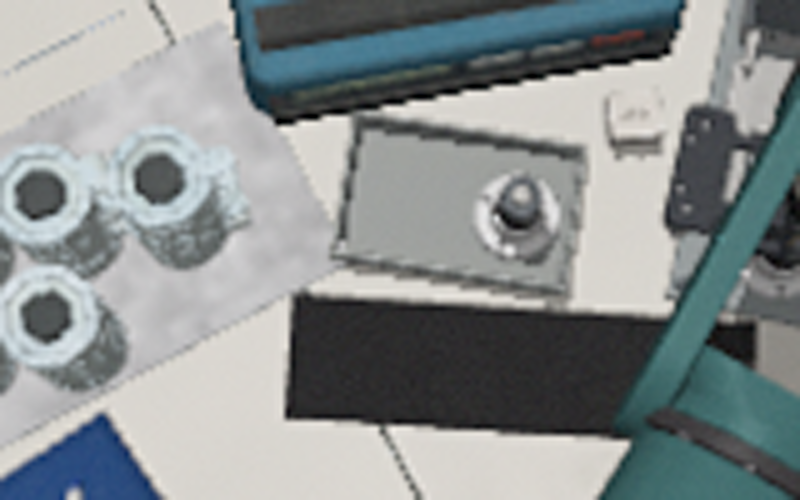

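Run:
```python
from h import *
for c,z in(((215,185),.17),((245,205),.15),((245,205),.1)): print(onz('top',230+c[0]/5,170+c[1]/5,z))
t=cv2.imread('pics/top0.png')[:,:,::-1]; s=cv2.imread('pics/side0.png')[:,:,::-1]
crop(t,255,75,375,200,6,'pics/bal_t.png'); crop(s,380,195,560,325,4.4,'pics/bal_s.png')
```

```text
[0.53163678 0.14028668 0.17      ]
[0.52386153 0.12365916 0.15      ]
[0.53326197 0.12754744 0.1       ]
```

View pics/bal_t.png

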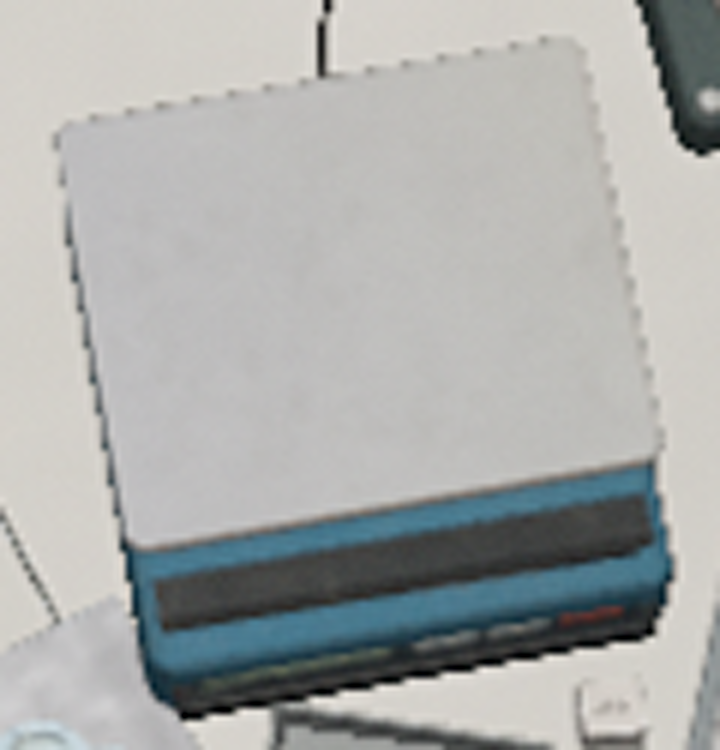

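View pics/bal_s.png

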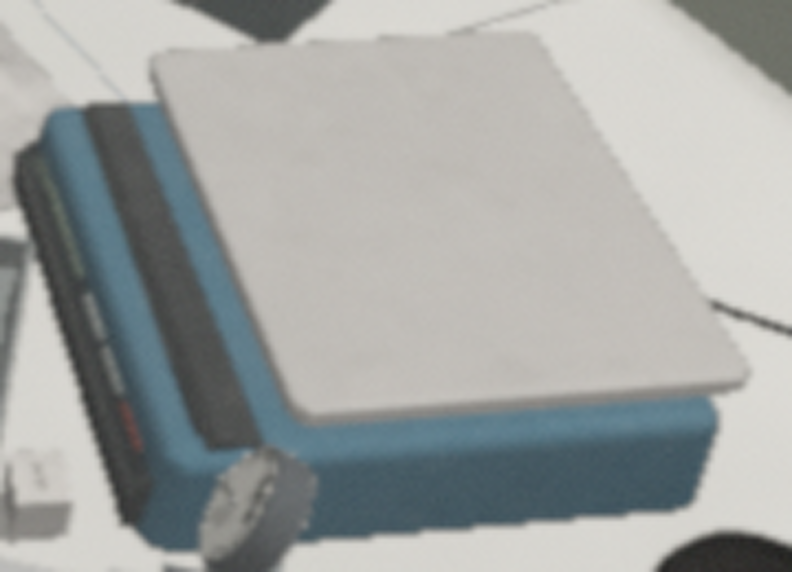

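Run:
```python
from h import *
print(tri((363.2,151.9),(449.2,289.9)), tri((276.5,166),(414.3,208)))
from g import *
Y=np.pi-.199
T=down(Y+np.pi/2); print([x for x in [robot.get_obs()['joint_positions']]])
ty=np.array([np.sin(np.radians(7.2)),np.cos(np.radians(7.2))]); print(np.array([555.5,-9.4])+37*ty)
```

```text
[ 0.73694165 -0.13331525  0.09671455] [0.6776941  0.14025406 0.10309136]
[array([-0.48004349,  0.1073869 ,  1.45934985,  0.00231559,  1.57314649,
       -1.85208086])]
[560.13732964  27.30824395]
```

Run:
```python
from g import *
from scipy.spatial.transform import Slerp
p,R=load(); p=p*1000; b=np.array([560,27,175.]); T=down(1.446); S=Slerp([0,1],Ro.concatenate([R,T]))
q=p+np.array([0,0,15])
f=[.03,.09,.16,.23,.3,.37,.43,.47,.5,.5]
go(*[(p[0]+(b-p)[0]*k,p[1]+(b-p)[1]*k,min(180,p[2]+40*k*4),S(k)) for k in f])
path(b,T,(.06,.18,.32,.46,.6,.73,.84,.93,1,1))
go((560,27,74,T))
```

```text
[-0.0, 0.7, -0.48] [0.0, 0.0, 0.045] dist 8mm ang 2.6
[-0.01, 2.11, -1.44] [0.0, 0.0, 0.135] dist 26mm ang 7.7
[-0.02, 3.75, -1.55] [0.0, 0.0, 0.239] dist 41mm ang 13.7
[-0.02, 5.38, -1.55] [0.0, 0.0, 0.344] dist 56mm ang 19.7
[-0.03, 7.02, -1.55] [0.0, 0.0, 0.449] dist 72mm ang 25.7
[-0.03, 8.66, -1.55] [0.0, 0.0, 0.554] dist 88mm ang 31.7
[-0.04, 10.07, -1.55] [0.0, 0.0, 0.644] dist 102mm ang 36.9
[-0.04, 11.0, -1.55] [0.0, 0.0, 0.703] dist 111mm ang 40.3
[-0.05, 11.7, -1.55] [0.0, 0.0, 0.748] dist 118mm ang 42.9
[-0.05, 11.7, -1.55] [0.0, 0.0, 0.748] dist 118mm ang 42.9
[0.48, 0.52, 0.03] [0.0, 0.0, 0.045] dist 7mm ang 2.6
[1.43, 1.55, 0.09] [0.0, 0.0, 0.135] dist 21mm ang 7.7
[2.54, 2.76, 0.16] [0.0, 0.0, 0.24] dist 38mm ang 13.8
[3.65, 3.96, 0.23] [0.0, 0.0, 0.344] dist 54mm ang 19.7
[4.76, 5.17, 0.3] [0.0, 0.0, 0.449] dist 70mm ang 25.7
[5.79, 6.29, 0.36] [0.0, 0.0, 0.547] dist 86mm ang 31.3
[6.66, 7.23, 0.42] [0.0, 0.0, 0.629] dist 98mm ang 36.0
[7.38, 8.01, 0.46] [0.0, 0.0, 0.696] dist 109mm ang 39.9
[7.93, 8.61, 0.5] [0.0, 0.0, 0.749] dist 117mm ang 42.9
[7.93, 8.61, 0.5] [0.0, 0.0, 0.749] dist 117mm ang 42.9
[0.0, -0.0, 10.1] [0.0, 0.0, -0.0] dist 101mm ang 0.0
```

Request:
{"fn": "apply_moves", "kwargs": {
  "moves": [
    [[0,0.7,-0.48],[0,0,0.045],0],
    [[-0.01,2.11,-1.44],[0,0,0.135],0],
    [[-0.02,3.75,-1.55],[0,0,0.239],0],
    [[-0.02,5.38,-1.55],[0,0,0.344],0],
    [[-0.03,7.02,-1.55],[0,0,0.449],0],
    [[-0.03,8.66,-1.55],[0,0,0.554],0],
    [[-0.04,10.07,-1.55],[0,0,0.644],0],
    [[-0.04,11,-1.55],[0,0,0.703],0],
    [[-0.05,11.7,-1.55],[0,0,0.748],0],
    [[-0.05,11.7,-1.55],[0,0,0.748],0]
  ]
}}

```text
time: 65.52
tool_pos: [0.536, -0.0862, 0.1772]
ee_rot: [3.14, -0.004, 2.196]
wrist_force: [0.1, 0.6, -3.1]
width: 0.0274
```

Request:
{"fn": "apply_moves", "kwargs": {
  "moves": [
    [[0.48,0.52,0.03],[0,0,0.045],0],
    [[1.43,1.55,0.09],[0,0,0.135],0],
    [[2.54,2.76,0.16],[0,0,0.24],0],
    [[3.65,3.96,0.23],[0,0,0.344],0],
    [[4.76,5.17,0.3],[0,0,0.449],0],
    [[5.79,6.29,0.36],[0,0,0.547],0],
    [[6.66,7.23,0.42],[0,0,0.629],0],
    [[7.38,8.01,0.46],[0,0,0.696],0],
    [[7.93,8.61,0.5],[0,0,0.749],0],
    [[7.93,8.61,0.5],[0,0,0.749],0]
  ]
}}

```text
time: 66.35
tool_pos: [0.5597, 0.0279, 0.1726]
ee_rot: [-3.141, -0.003, 1.448]
wrist_force: [0.5, -0.5, -3.1]
width: 0.0269
```

Request:
{"fn": "apply_moves", "kwargs": {
  "moves": [
    [[0,0,0.4],[0,0,0],0],
    [[0,0,1.6],[0,0,0],0],
    [[0,0,3.2],[0,0,0],0],
    [[0,0,5],[0,0,0],0],
    [[0,0,6.8],[0,0,0],0],
    [[0,0,8.4],[0,0,0],0],
    [[0,0,9.5],[0,0,0],0],
    [[0,0,10.1],[0,0,0],0],
    [[0,0,10.1],[0,0,0],0],
    [[0,0,10.1],[0,0,0],0]
  ]
}}

```text
time: 67.18
tool_pos: [0.5602, 0.0267, 0.0728]
ee_rot: [3.141, -0.002, 1.446]
wrist_force: [0.4, 0.2, -3.0]
width: 0.0276
```

Run:
```python
from units import *
from g import *
o=robot.get_obs(); print(load()[0],o['tool_pos'],o['ee_rot'],o['wrist_force'])
s=optics.snapshot('side'); crop(s,280,140,440,320,4,'pics/d5.png')
```

```text
[0.56003688 0.02696996 0.07398248] [0.56019123 0.02673069 0.07281238] [ 3.14065361e+00 -2.03605950e-03  1.44574610e+00] [ 0.3817781   0.22536333 -2.97023212]
```

View pics/d5.png

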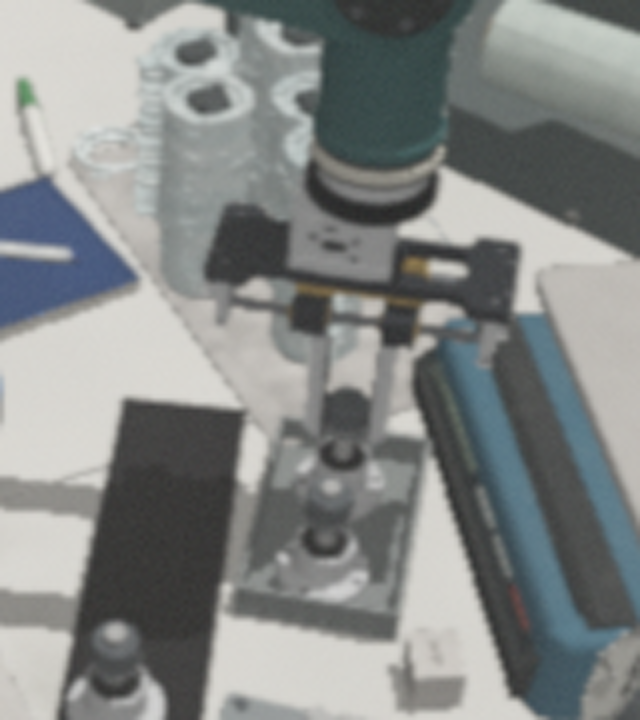

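Unit 3 hangs in the left half of the tray, clear of unit 2 and the stacks. I'll set it down.

Request:
{"fn": "apply_moves", "kwargs": {
  "moves": [
    [[0,0,0.15],[0,0,0],0],
    [[0,0,0.3],[0,0,0],0],
    [[0,0,0.4],[0,0,0],0],
    [[0,0,0.45],[0,0,0],0],
    [[0,0,0.5],[0,0,0],0],
    [[0,0,0.55],[0,0,0],0],
    [[0,0,0.55],[0,0,0],0],
    [[0,0,0.55],[0,0,0],0],
    [[0,0,0.55],[0,0,0],0],
    [[0,0,0.55],[0,0,0],0]
  ]
}}

```text
time: 68.07
tool_pos: [0.5603, 0.0272, 0.0677]
ee_rot: [3.14, -0.002, 1.446]
wrist_force: [-1.3, 0.5, -1.2]
width: 0.0277
```

Request:
{"fn": "apply_moves", "kwargs": {
  "moves": [
    [[0,0,0.05],[0,0,0],0],
    [[0,0,0.1],[0,0,0],0],
    [[0,0,0.1],[0,0,0],0],
    [[0,0,0.1],[0,0,0],0.2],
    [[0,0,0.1],[0,0,0],0.4],
    [[0,0,0.1],[0,0,0],0.5],
    [[0,0,0.1],[0,0,0],0.5],
    [[0,0,0.1],[0,0,0],0.5],
    [[0,0,0.1],[0,0,0],0.5],
    [[0,0,0.1],[0,0,0],0.5]
  ]
}}

```text
time: 68.9
tool_pos: [0.5601, 0.027, 0.0661]
ee_rot: [3.141, -0.002, 1.446]
wrist_force: [1.2, 0.3, 0.7]
width: 0.0469
```

Request:
{"fn": "apply_moves", "kwargs": {
  "moves": [
    [[0,0,-0.5],[0,0,0],0.5],
    [[0,0,-1.5],[0,0,0],0.5],
    [[0,0,-3],[0,0,0],0.5],
    [[0,0,-4.5],[0,0,0],0.5],
    [[0,0,-6.5],[0,0,0],0.5],
    [[0,0,-8.5],[0,0,0],0.5],
    [[0,0,-10.5],[0,0,0],0.5],
    [[0,0,-10.5],[0,0,0],0.5],
    [[0,0,-10.5],[0,0,0],0.5],
    [[0,0,-10.5],[0,0,0],0.5]
  ]
}}

```text
time: 69.73
tool_pos: [0.5596, 0.0269, 0.1706]
ee_rot: [3.142, -0.002, 1.446]
wrist_force: [-0.4, -1.0, 0.1]
width: 0.047
```

Run:
```python
from units import *
from g import *
rel([0,0,.65-10.5])
o=robot.get_obs(); print(load()[0],o['tool_pos'],o['ee_rot'],o['wrist_force'])
s=optics.snapshot('side'); crop(s,280,210,440,390,4,'pics/d6.png')
t=optics.snapshot('top'); crop(t,280,150,480,270,4,'pics/d6t.png')
for u in units(t): print(np.round(np.array(u)*1000,1),proj('side',[u[0],u[1],.073]))
```

```text
[0.56000809 0.02697995 0.17248247]
[0.56000809 0.02697995 0.17248247] [0.5596064  0.02685944 0.17061725] [ 3.14154069e+00 -2.04219209e-03  1.44576382e+00] [-0.37043533 -1.04696233  0.06968627]
[ 435.2 -163.7   28.9] [[308.00051575 297.04115689]]
```

View pics/d6.png

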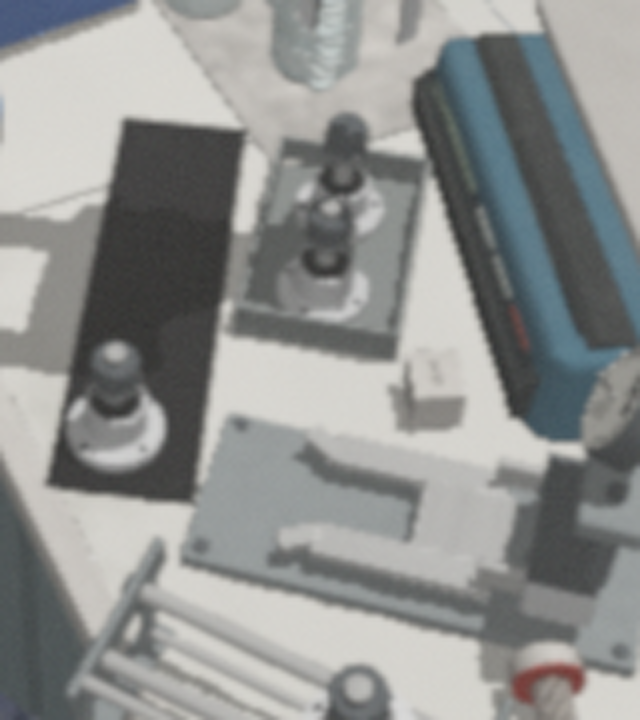

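View pics/d6t.png

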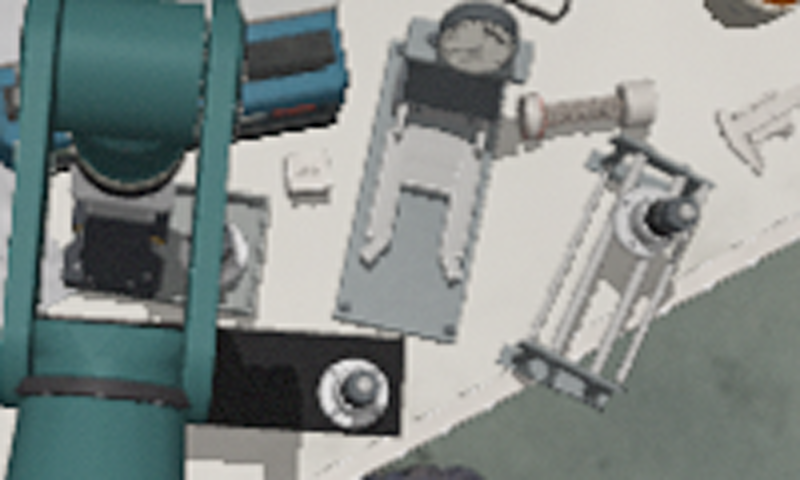

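Unit 3 stands upright in the tray at (343,170), with unit 2 at (325,255). Unit 4 is at (435,-164) mm, and I go there next.

Run:
```python
from g import *
from scipy.spatial.transform import Slerp
p,R=load(); p=p*1000; b=np.array([435.5,-163.7,150.]); T=down(np.pi-.199); S=Slerp([0,1],Ro.concatenate([R,T]))
f=[.05,.12,.19,.26,.33,.4,.46,.5,.5,.5]
go(*[(*(p+(b-p)*k),S(k)) for k in f])
path(b,T,(.1,.24,.38,.52,.66,.78,.9,.97,1,1))
go((435.5,-163.7,54.5,T))
go((435.5,-163.7,150,T))
path((516.8,-203.1,150),T,(.07,.22,.4,.58,.75,.88,.96,1,1,1))
go((516.8,-203.1,63,T))
```

```text
[-1.02, -0.5, 0.11] [0.0, 0.0, -0.075] dist 11mm ang 4.3
[-2.46, -1.2, 0.27] [0.0, 0.0, -0.18] dist 28mm ang 10.3
[-3.89, -1.9, 0.43] [0.0, 0.0, -0.284] dist 44mm ang 16.3
[-5.32, -2.59, 0.58] [0.0, 0.0, -0.389] dist 59mm ang 22.3
[-6.76, -3.29, 0.74] [0.0, 0.0, -0.494] dist 76mm ang 28.3
[-8.19, -3.99, 0.9] [0.0, 0.0, -0.599] dist 92mm ang 34.3
[-9.42, -4.59, 1.03] [0.0, 0.0, -0.689] dist 105mm ang 39.5
[-10.24, -4.99, 1.12] [0.0, 0.0, -0.748] dist 114mm ang 42.9
[-10.24, -4.99, 1.12] [0.0, 0.0, -0.748] dist 114mm ang 42.9
[-10.24, -4.99, 1.12] [0.0, 0.0, -0.748] dist 114mm ang 42.9
[-0.41, -1.06, 0.11] [0.0, 0.0, -0.075] dist 11mm ang 4.3
[-0.99, -2.55, 0.27] [0.0, 0.0, -0.18] dist 27mm ang 10.3
[-1.56, -4.03, 0.43] [0.0, 0.0, -0.285] dist 43mm ang 16.3
[-2.14, -5.52, 0.59] [0.0, 0.0, -0.389] dist 59mm ang 22.3
[-2.71, -7.01, 0.74] [0.0, 0.0, -0.494] dist 76mm ang 28.3
[-3.2, -8.28, 0.88] [0.0, 0.0, -0.584] dist 89mm ang 33.5
[-3.7, -9.55, 1.01] [0.0, 0.0, -0.674] dist 103mm ang 38.6
[-3.98, -10.3, 1.09] [0.0, 0.0, -0.726] dist 111mm ang 41.6
[-4.11, -10.61, 1.13] [0.0, 0.0, -0.749] dist 114mm ang 42.9
[-4.11, -10.61, 1.13] [0.0, 0.0, -0.749] dist 114mm ang 42.9
[0.01, -0.0, 9.55] [-0.0, 0.0, 0.0] dist 96mm ang 0.0
[-0.01, -0.0, -9.55] [-0.0, 0.0, 0.0] dist 96mm ang 0.0
[-0.61, -0.16, -0.0] [-0.0, 0.0, 0.0] dist 6mm ang 0.0
[-1.92, -0.5, -0.0] [-0.0, 0.0, 0.0] dist 20mm ang 0.0
[-3.5, -0.9, -0.0] [-0.0, 0.0, 0.0] dist 36mm ang 0.0
[-5.07, -1.31, -0.0] [-0.0, 0.0, 0.0] dist 52mm ang 0.0
[-6.56, -1.69, -0.0] [-0.0, 0.0, 0.0] dist 68mm ang 0.0
[-7.69, -1.99, -0.0] [-0.0, 0.0, 0.0] dist 79mm ang 0.0
[-8.39, -2.17, -0.0] [-0.0, 0.0, 0.0] dist 87mm ang 0.0
[-8.74, -2.26, -0.0] [-0.0, 0.0, 0.0] dist 90mm ang 0.0
[-8.74, -2.26, -0.0] [-0.0, 0.0, 0.0] dist 90mm ang 0.0
[-8.74, -2.26, -0.0] [-0.0, 0.0, 0.0] dist 90mm ang 0.0
[-0.0, 0.0, 8.7] [-0.0, 0.0, 0.0] dist 87mm ang 0.0
```

Request:
{"fn": "apply_moves", "kwargs": {
  "moves": [
    [[-1.02,-0.5,0.11],[0,0,-0.075],0.5],
    [[-2.46,-1.2,0.27],[0,0,-0.18],0.5],
    [[-3.89,-1.9,0.43],[0,0,-0.284],0.5],
    [[-5.32,-2.59,0.58],[0,0,-0.389],0.5],
    [[-6.76,-3.29,0.74],[0,0,-0.494],0.5],
    [[-8.19,-3.99,0.9],[0,0,-0.599],0.5],
    [[-9.42,-4.59,1.03],[0,0,-0.689],0.5],
    [[-10.24,-4.99,1.12],[0,0,-0.748],0.5],
    [[-10.24,-4.99,1.12],[0,0,-0.748],0.5],
    [[-10.24,-4.99,1.12],[0,0,-0.748],0.5]
  ]
}}

```text
time: 70.67
tool_pos: [0.4971, -0.0685, 0.1587]
ee_rot: [3.14, -0.003, 2.191]
wrist_force: [0.4, 0.4, 0.0]
width: 0.0468
```

Request:
{"fn": "apply_moves", "kwargs": {
  "moves": [
    [[-0.41,-1.06,0.11],[0,0,-0.075],0.5],
    [[-0.99,-2.55,0.27],[0,0,-0.18],0.5],
    [[-1.56,-4.03,0.43],[0,0,-0.285],0.5],
    [[-2.14,-5.52,0.59],[0,0,-0.389],0.5],
    [[-2.71,-7.01,0.74],[0,0,-0.494],0.5],
    [[-3.2,-8.28,0.88],[0,0,-0.584],0.5],
    [[-3.7,-9.55,1.01],[0,0,-0.674],0.5],
    [[-3.98,-10.3,1.09],[0,0,-0.726],0.5],
    [[-4.11,-10.61,1.13],[0,0,-0.749],0.5],
    [[-4.11,-10.61,1.13],[0,0,-0.749],0.5]
  ]
}}

```text
time: 71.5
tool_pos: [0.4355, -0.1637, 0.1477]
ee_rot: [3.139, -0.0, 2.941]
wrist_force: [0.4, 0.2, 0.1]
width: 0.0468
```

Run:
```python
from units import *
o=robot.get_obs(); print(o['tool_pos'],o['ee_rot'],o['wrist_force'])
s=optics.snapshot('side'); crop(s,280,210,440,390,4,'pics/e1.png')
```

```text
[ 0.43546332 -0.16369038  0.14768358] [ 3.13895140e+00 -1.89762225e-04  2.94141214e+00] [0.39750899 0.24996639 0.1452408 ]
```

View pics/e1.png

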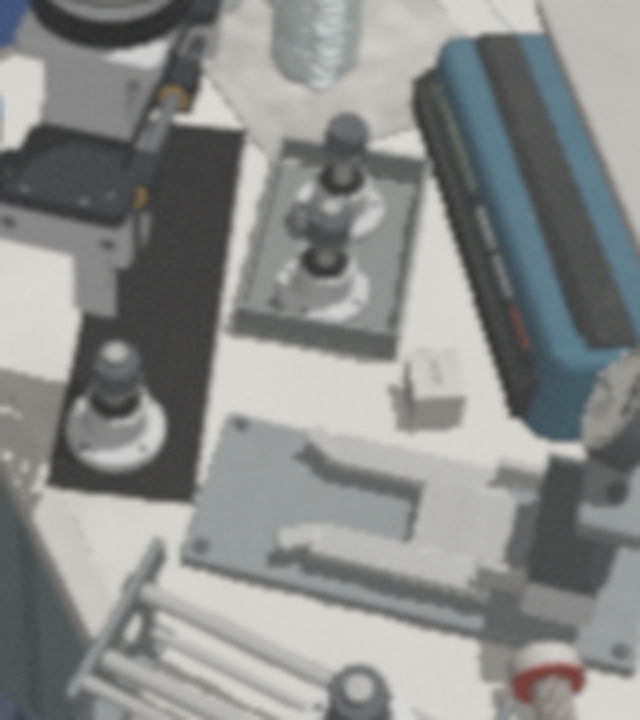

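Request:
{"fn": "apply_moves", "kwargs": {
  "moves": [
    [[0,0,2.5],[0,0,0],0.5],
    [[0,0,5],[0,0,0],0.5],
    [[0,0,7],[0,0,0],0.5],
    [[0,0,8.5],[0,0,0],0.5],
    [[0,0,9.55],[0,0,0],0.5],
    [[0,0,9.55],[0,0,0],0.5],
    [[0,0,9.55],[0,0,0],0],
    [[0,0,9.55],[0,0,0],0],
    [[0,0,9.55],[0,0,0],0],
    [[0,0,9.55],[0,0,0],0]
  ]
}}

```text
time: 72.38
tool_pos: [0.4367, -0.1639, 0.0542]
ee_rot: [3.14, 0.004, 2.943]
wrist_force: [1.5, -0.3, 2.2]
width: 0.0271
```

Request:
{"fn": "apply_moves", "kwargs": {
  "moves": [
    [[0,0,-0.3],[0,0,0],0],
    [[0,0,-1.2],[0,0,0],0],
    [[0,0,-2.5],[0,0,0],0],
    [[0,0,-4],[0,0,0],0],
    [[0,0,-5.5],[0,0,0],0],
    [[0,0,-7],[0,0,0],0],
    [[0,0,-8.3],[0,0,0],0],
    [[0,0,-9.2],[0,0,0],0],
    [[0,0,-9.55],[0,0,0],0],
    [[0,0,-9.55],[0,0,0],0]
  ]
}}

```text
time: 73.22
tool_pos: [0.436, -0.164, 0.1493]
ee_rot: [3.14, 0.003, 2.943]
wrist_force: [0.4, 0.1, -3.7]
width: 0.0275
```

Request:
{"fn": "apply_moves", "kwargs": {
  "moves": [
    [[-0.61,-0.16,0],[0,0,0],0],
    [[-1.92,-0.5,0],[0,0,0],0],
    [[-3.5,-0.9,0],[0,0,0],0],
    [[-5.07,-1.31,0],[0,0,0],0],
    [[-6.56,-1.69,0],[0,0,0],0],
    [[-7.69,-1.99,0],[0,0,0],0],
    [[-8.39,-2.17,0],[0,0,0],0],
    [[-8.74,-2.26,0],[0,0,0],0],
    [[-8.74,-2.26,0],[0,0,0],0],
    [[-8.74,-2.26,0],[0,0,0],0]
  ]
}}

```text
time: 74.05
tool_pos: [0.5163, -0.2029, 0.1477]
ee_rot: [3.139, -0.001, 2.943]
wrist_force: [-0.6, 0.8, -1.6]
width: 0.0276
```

Request:
{"fn": "apply_moves", "kwargs": {
  "moves": [
    [[0,0,0.3],[0,0,0],0],
    [[0,0,1.3],[0,0,0],0],
    [[0,0,2.6],[0,0,0],0],
    [[0,0,4.1],[0,0,0],0],
    [[0,0,5.6],[0,0,0],0],
    [[0,0,7],[0,0,0],0],
    [[0,0,7.9],[0,0,0],0],
    [[0,0,8.4],[0,0,0],0],
    [[0,0,8.6],[0,0,0],0],
    [[0,0,8.7],[0,0,0],0]
  ]
}}

```text
time: 74.88
tool_pos: [0.517, -0.203, 0.0615]
ee_rot: [3.14, 0.001, 2.943]
wrist_force: [1.5, 0.5, -2.8]
width: 0.0274
```

Run:
```python
from units import *
o=robot.get_obs(); print(o['tool_pos'],o['ee_rot'],o['wrist_force'])
s=optics.snapshot('side'); crop(s,300,270,450,390,5,'pics/e2.png')
```

```text
[ 0.51696714 -0.20301368  0.06146993] [3.13950732e+00 1.22544239e-03 2.94278717e+00] [ 1.53948198  0.46005364 -2.84526811]
```

View pics/e2.png

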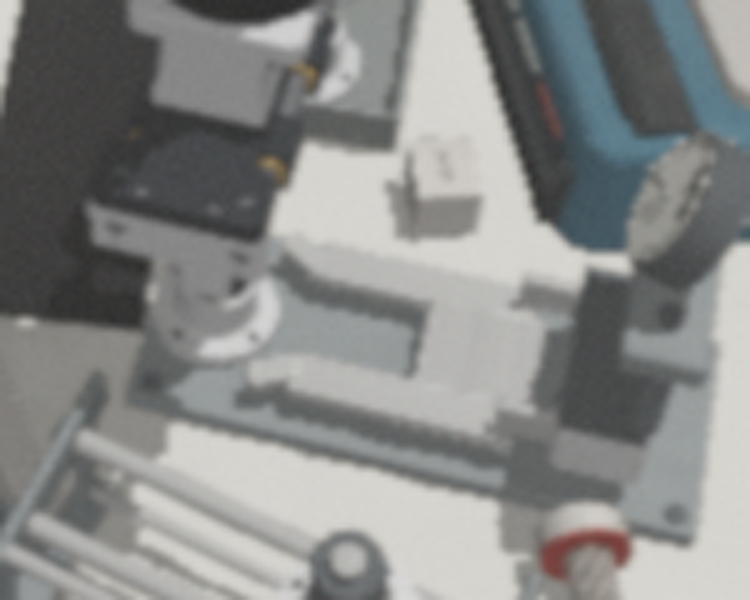

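Request:
{"fn": "apply_moves", "kwargs": {
  "moves": [
    [[0,0,0.05],[0,0,0],0],
    [[-0.3,0,0.05],[0,0,0],0],
    [[-0.8,0,0.05],[0,0,0],0],
    [[-1.3,0,0.05],[0,0,0],0],
    [[-1.8,0,0.05],[0,0,0],0],
    [[-2.3,0,0.05],[0,0,0],0],
    [[-2.8,0,0.05],[0,0,0],0],
    [[-3.2,0,0.05],[0,0,0],0],
    [[-3.6,0,0.05],[0,0,0],0],
    [[-4,0,0.05],[0,0,0],0]
  ]
}}

```text
time: 75.77
tool_pos: [0.5562, -0.211, 0.0612]
ee_rot: [3.14, 0.0, 2.943]
wrist_force: [-3.3, 1.2, 3.0]
width: 0.0276
```

Request:
{"fn": "apply_moves", "kwargs": {
  "moves": [
    [[-0.4,0,0],[0,0,0],0],
    [[-0.8,0,0],[0,0,0],0],
    [[-1.2,0,0],[0,0,0],0],
    [[-1.6,0,0],[0,0,0],0],
    [[-2.0,0,0],[0,0,0],0],
    [[-2.4,0,0],[0,0,0],0],
    [[-2.8,0,0],[0,0,0],0],
    [[-3.1,0,0],[0,0,0],0],
    [[-3.1,0,0],[0,0,0],0],
    [[-3.1,0,0],[0,0,0],0]
  ]
}}

```text
time: 76.6
tool_pos: [0.5874, -0.2173, 0.0611]
ee_rot: [3.14, 0.003, 2.943]
wrist_force: [-3.1, 0.9, 3.9]
width: 0.0275
```

Request:
{"fn": "apply_moves", "kwargs": {
  "moves": [
    [[0,0,0.05],[0,0,0],0],
    [[0,0,0.1],[0,0,0],0],
    [[0,0,0.15],[0,0,0],0],
    [[0,0,0.2],[0,0,0],0],
    [[0,0,0.2],[0,0,0],0],
    [[0,0,0.2],[0,0,0],0],
    [[0,0,0.2],[0,0,0],0],
    [[0,0,0.2],[0,0,0],0],
    [[0,0,0.2],[0,0,0],0],
    [[0,0,0.2],[0,0,0],0]
  ]
}}

```text
time: 77.43
tool_pos: [0.5874, -0.2173, 0.061]
ee_rot: [3.14, 0.004, 2.943]
wrist_force: [-5.1, 1.2, 9.8]
width: 0.0274
```

Request:
{"fn": "apply_moves", "kwargs": {
  "moves": [
    [[0,0,-0.1],[0,0,0],0],
    [[0,0,-0.2],[0,0,0],0],
    [[0,0,-0.3],[0,0,0],0],
    [[0,0,-0.4],[0,0,0],0],
    [[0,0,-0.5],[0,0,0],0],
    [[0,0,-0.6],[0,0,0],0],
    [[0,0,-0.7],[0,0,0],0],
    [[0,0,-0.8],[0,0,0],0],
    [[0,0,-0.9],[0,0,0],0],
    [[0,0,-0.9],[0,0,0],0]
  ]
}}

```text
time: 78.27
tool_pos: [0.5861, -0.2167, 0.0669]
ee_rot: [3.139, -0.001, 2.943]
wrist_force: [-0.0, 0.6, -8.0]
width: 0.0273
```

Request:
{"fn": "apply_moves", "kwargs": {
  "moves": [
    [[0,0,-0.1],[0,0,0],0],
    [[0,0,-0.2],[0,0,0],0],
    [[0,0,-0.3],[0,0,0],0],
    [[0,0,-0.4],[0,0,0],0],
    [[0,0,-0.5],[0,0,0],0],
    [[0,0,-0.5],[0,0,0],0],
    [[0,0,-0.5],[0,0,0],0],
    [[0,0,-0.5],[0,0,0],0],
    [[0,0,-0.5],[0,0,0],0],
    [[0,0,-0.5],[0,0,0],0]
  ]
}}

```text
time: 79.1
tool_pos: [0.5861, -0.2167, 0.0724]
ee_rot: [3.139, -0.001, 2.943]
wrist_force: [0.3, 0.9, -12.8]
width: 0.0278
```

Request:
{"fn": "apply_moves", "kwargs": {
  "moves": [
    [[0,0,-0.1],[0,0,0],0],
    [[0,0,-0.2],[0,0,0],0],
    [[0,0,-0.3],[0,0,0],0],
    [[0,0,-0.4],[0,0,0],0],
    [[0,0,-0.5],[0,0,0],0],
    [[0,0,-0.6],[0,0,0],0],
    [[0,0,-0.65],[0,0,0],0],
    [[0,0,-0.65],[0,0,0],0],
    [[0,0,-0.65],[0,0,0],0],
    [[0,0,-0.65],[0,0,0],0]
  ]
}}

```text
time: 79.93
tool_pos: [0.5861, -0.2168, 0.0787]
ee_rot: [3.139, -0.001, 2.943]
wrist_force: [1.6, 1.4, -20.2]
width: 0.0275
```

Request:
{"fn": "apply_moves", "kwargs": {
  "moves": [
    [[0,0,0],[0,0,0],0],
    [[0,0,0],[0,0,0],0],
    [[0,0,0],[0,0,0],0],
    [[0,0,0],[0,0,0],0],
    [[0,0,0],[0,0,0],0],
    [[0,0,0],[0,0,0],0],
    [[0,0,0],[0,0,0],0],
    [[0,0,0],[0,0,0],0],
    [[0,0,0],[0,0,0],0],
    [[0,0,0],[0,0,0],0]
  ]
}}

```text
time: 80.77
tool_pos: [0.5862, -0.2168, 0.0791]
ee_rot: [3.139, -0.0, 2.943]
wrist_force: [-0.6, 2.3, -20.1]
width: 0.0274
```

Request:
{"fn": "apply_moves", "kwargs": {
  "moves": [
    [[0,0,0],[0,0,0],0],
    [[0,0,0],[0,0,0],0],
    [[0,0,0],[0,0,0],0],
    [[0,0,0.2],[0,0,0],0],
    [[0,0,0.5],[0,0,0],0],
    [[0,0,0.8],[0,0,0],0],
    [[0,0,1.0],[0,0,0],0],
    [[0,0,1.2],[0,0,0],0],
    [[0,0,1.3],[0,0,0],0],
    [[0,0,1.4],[0,0,0],0]
  ]
}}

```text
time: 81.6
tool_pos: [0.5874, -0.218, 0.068]
ee_rot: [3.141, 0.004, 2.943]
wrist_force: [-3.1, 3.0, -10.4]
width: 0.0275
```

Request:
{"fn": "apply_moves", "kwargs": {
  "moves": [
    [[0,0,0],[0,0,0],0],
    [[0,0,0.1],[0,0,0],0],
    [[0,0,0.2],[0,0,0],0],
    [[0,0,0.3],[0,0,0],0],
    [[0,0,0.4],[0,0,0],0],
    [[0,0,0.5],[0,0,0],0],
    [[0,0,0.55],[0,0,0],0],
    [[0,0,0.6],[0,0,0],0],
    [[0,0,0.6],[0,0,0],0],
    [[0,0,0.6],[0,0,0],0]
  ]
}}

```text
time: 82.43
tool_pos: [0.5884, -0.2186, 0.0611]
ee_rot: [-3.141, 0.007, 2.943]
wrist_force: [2.2, -3.1, 4.5]
width: 0.0276
```

Request:
{"fn": "apply_moves", "kwargs": {
  "moves": [
    [[0,0,0.05],[0,0,0],0],
    [[0,0,0.1],[0,0,0],0],
    [[0,0,0.1],[0,0,0],0],
    [[0,0,0.1],[0,0,0],0],
    [[0,0,0.1],[0,0,0],0],
    [[0,0,0.1],[0,0,0],0],
    [[0,0,0.1],[0,0,0],0],
    [[0,0,0.1],[0,0,0],0],
    [[0,0,0.1],[0,0,0],0],
    [[0,0,0.1],[0,0,0],0]
  ]
}}

```text
time: 83.27
tool_pos: [0.5885, -0.2186, 0.061]
ee_rot: [-3.141, 0.007, 2.943]
wrist_force: [0.9, -3.6, 8.4]
width: 0.0274
```

Request:
{"fn": "apply_moves", "kwargs": {
  "moves": [
    [[0,0,-0.15],[0,0,0],0],
    [[0.2,0,-0.15],[0,0,0],0],
    [[0.8,0,-0.15],[0,0,0],0],
    [[1.6,0,-0.15],[0,0,0],0],
    [[2.6,0,-0.15],[0,0,0],0],
    [[3.6,0,-0.15],[0,0,0],0],
    [[4.6,0,-0.15],[0,0,0],0],
    [[5.6,0,-0.15],[0,0,0],0],
    [[6.4,0,-0.15],[0,0,0],0],
    [[7.1,0,-0.15],[0,0,0],0]
  ]
}}

```text
time: 84.1
tool_pos: [0.525, -0.2043, 0.0641]
ee_rot: [3.14, 0.023, 2.943]
wrist_force: [16.8, -2.7, 4.6]
width: 0.0271
```

Request:
{"fn": "apply_moves", "kwargs": {
  "moves": [
    [[0.4,0,-0.1],[0,0,0],0],
    [[0.4,0,-0.4],[0,0,0],0],
    [[0.4,0,-1],[0,0,0],0],
    [[0.4,0,-2],[0,0,0],0],
    [[0.4,0,-3.3],[0,0,0],0],
    [[0.4,0,-4.8],[0,0,0],0],
    [[0.4,0,-6.3],[0,0,0],0],
    [[0.4,0,-7.6],[0,0,0],0],
    [[0.4,0,-8.5],[0,0,0],0],
    [[0.4,0,-8.8],[0,0,0],0]
  ]
}}

```text
time: 84.93
tool_pos: [0.5121, -0.2015, 0.1473]
ee_rot: [3.138, -0.002, 2.943]
wrist_force: [0.2, -0.0, -2.3]
width: 0.0246
```

Run:
```python
from units import *
from g import *
rel([.4,0,.05+.2-2.05+2.1-.15-8.8])
o=robot.get_obs(); print(o['tool_pos'],o['ee_rot'],o['wrist_force'])
path(rack(-2,40,51+55),Rrack,(.04,.14,.27,.42,.57,.72,.85,.95,1,1))
go((*rack(-2,40,51+12),Rrack))
print(rack(-2,40,51))
s=optics.snapshot('side'); crop(s,290,270,440,440,4,'pics/e3.png')
t=optics.snapshot('top'); crop(t,380,150,480,260,5,'pics/e3t.png')
```

```text
[ 0.51284579 -0.20231301  0.14949193]
[ 0.51211539 -0.20147265  0.14734236] [ 3.13798582e+00 -1.57411560e-03  2.94322611e+00] [ 0.18114811 -0.01822188 -2.3251285 ]
[-0.05, -0.69, -0.1] [-0.008, -0.001, 0.008] dist 7mm ang 0.7
[-0.19, -2.43, -0.36] [-0.029, -0.003, 0.027] dist 25mm ang 2.3
[-0.37, -4.68, -0.7] [-0.056, -0.005, 0.052] dist 47mm ang 4.4
[-0.57, -7.28, -1.08] [-0.088, -0.008, 0.081] dist 74mm ang 6.9
[-0.78, -9.88, -1.47] [-0.119, -0.011, 0.11] dist 100mm ang 9.3
[-0.98, -12.48, -1.86] [-0.15, -0.014, 0.139] dist 127mm ang 11.7
[-1.16, -14.74, -2.19] [-0.177, -0.017, 0.164] dist 149mm ang 13.9
[-1.29, -16.47, -2.45] [-0.198, -0.019, 0.184] dist 167mm ang 15.5
[-1.36, -17.34, -2.58] [-0.209, -0.02, 0.193] dist 176mm ang 16.3
[-1.36, -17.34, -2.58] [-0.209, -0.02, 0.193] dist 176mm ang 16.3
[-0.0, 0.0, 4.3] [0.0, -0.0, 0.0] dist 43mm ang 0.0
[ 496.3383946  -364.39639694  121.46970426]
```

View pics/e3.png

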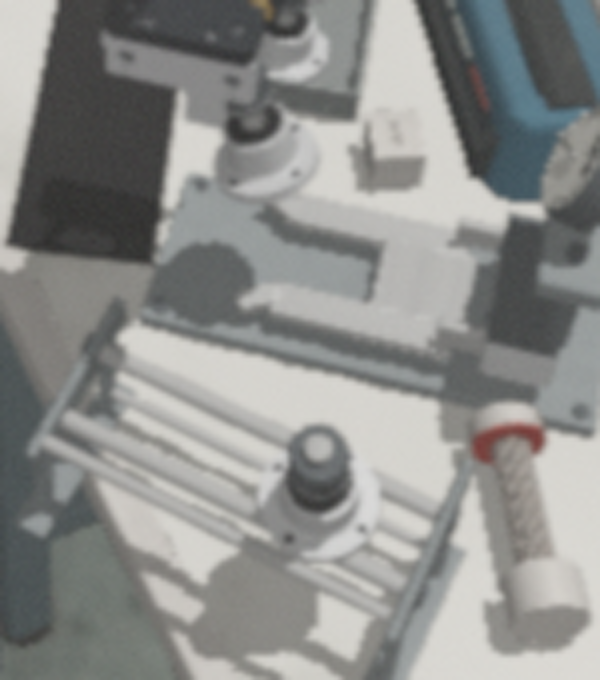

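Run:
```python
from units import *
s=optics.snapshot('side'); crop(s,310,260,380,330,10,'pics/e4.png')
t=optics.snapshot('top'); crop(t,340,180,430,260,7,'pics/e4t.png')
```

```text
(no output)
```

View pics/e4.png

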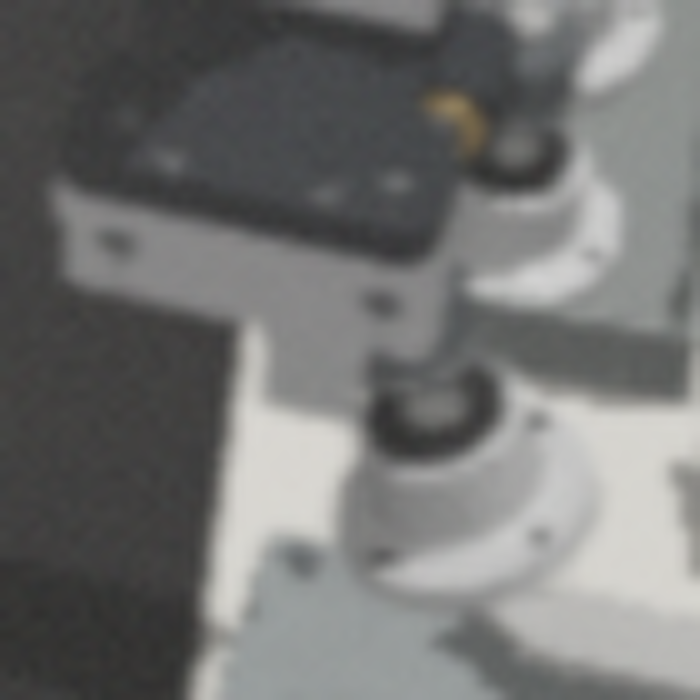

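View pics/e4t.png

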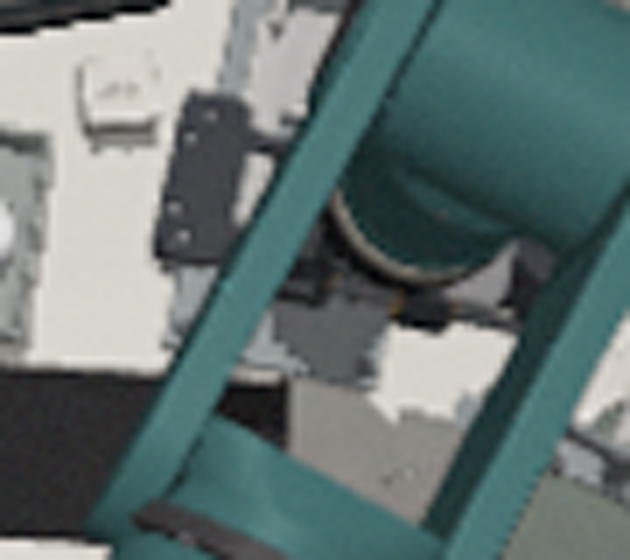

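The pull-out snagged at +17 N. The hub slid along the pads, and the opening is now 24.6 mm, so the grip is off-centre by about 14 mm. I'll set the unit back on the plate gently and regrip it.

Run:
```python
from g import *
T=down(np.pi-.199); json.dump(dict(p=[.51285,-.20231,.14949],q=T.as_quat().tolist()),open(F,'w'))
rel([1.2,0,7.8])
```

```text
[ 0.50108682 -0.19993773  0.07149   ]
```

Request:
{"fn": "apply_moves", "kwargs": {
  "moves": [
    [[0.1,0,0],[0,0,0],0],
    [[0.3,0,0.2],[0,0,0],0],
    [[0.6,0,0.7],[0,0,0],0],
    [[0.9,0,1.5],[0,0,0],0],
    [[1.1,0,2.5],[0,0,0],0],
    [[1.2,0,3.6],[0,0,0],0],
    [[1.2,0,4.7],[0,0,0],0],
    [[1.2,0,5.8],[0,0,0],0],
    [[1.2,0,6.7],[0,0,0],0],
    [[1.2,0,7.3],[0,0,0],0]
  ]
}}

```text
time: 85.97
tool_pos: [0.5004, -0.1995, 0.0727]
ee_rot: [3.139, -0.002, 2.943]
wrist_force: [0.1, 0.1, -2.9]
width: 0.0243
```

Run:
```python
from units import *
o=robot.get_obs(); print(o['tool_pos'],o['ee_rot'],o['wrist_force'],o['width'])
s=optics.snapshot('side'); crop(s,310,270,380,340,10,'pics/e5.png')
```

```text
[ 0.50043485 -0.1994631   0.07267848] [ 3.13863586e+00 -1.70675188e-03  2.94275409e+00] [ 0.06707234  0.07042644 -2.90740599] 0.024270229644839738
```

View pics/e5.png

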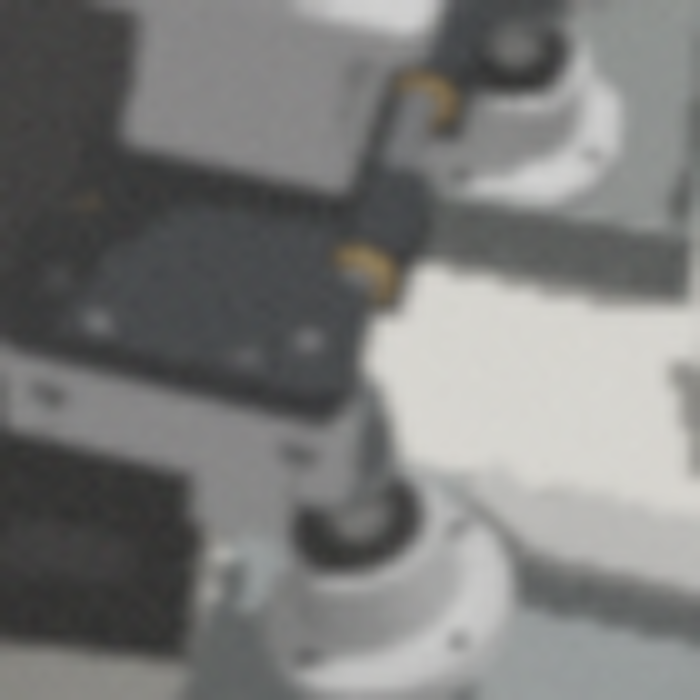

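Request:
{"fn": "apply_moves", "kwargs": {
  "moves": [
    [[0,0,0.1],[0,0,0],0],
    [[0,0,0.2],[0,0,0],0],
    [[0,0,0.3],[0,0,0],0],
    [[0,0,0.4],[0,0,0],0],
    [[0,0,0.5],[0,0,0],0],
    [[0,0,0.6],[0,0,0],0],
    [[0,0,0.7],[0,0,0],0],
    [[0,0,0.8],[0,0,0],0],
    [[0,0,0.8],[0,0,0],0],
    [[0,0,0.8],[0,0,0],0]
  ]
}}

```text
time: 86.85
tool_pos: [0.502, -0.2002, 0.068]
ee_rot: [3.14, 0.003, 2.943]
wrist_force: [0.6, -0.2, 3.1]
width: 0.0247
```

Request:
{"fn": "apply_moves", "kwargs": {
  "moves": [
    [[0,0,0.05],[0,0,0],0],
    [[0,0,0.1],[0,0,0],0],
    [[0,0,0.1],[0,0,0],0],
    [[0,0,0.1],[0,0,0],0.2],
    [[0,0,0.1],[0,0,0],0.4],
    [[0,0,0.1],[0,0,0],0.5],
    [[0,0,0.1],[0,0,0],0.5],
    [[0,0,0.1],[0,0,0],0.5],
    [[0,0,0.1],[0,0,0],0.5],
    [[0,0,0.1],[0,0,0],0.5]
  ]
}}

```text
time: 87.68
tool_pos: [0.501, -0.1997, 0.0654]
ee_rot: [3.139, 0.0, 2.943]
wrist_force: [-0.6, -0.0, 0.4]
width: 0.0471
```

Request:
{"fn": "apply_moves", "kwargs": {
  "moves": [
    [[0,0,-1],[0,0,0],0.5],
    [[0,0,-3],[0,0,0],0.5],
    [[0,0,-5],[0,0,0],0.5],
    [[0,0,-7],[0,0,0],0.5],
    [[1,0,-9],[0,0,0],0.5],
    [[3,0,-10],[0,0,0],0.5],
    [[6,0,-10],[0,0,0],0.5],
    [[9,0,-10],[0,0,0],0.5],
    [[11,0,-10],[0,0,0],0.5],
    [[11,0,-10],[0,0,0],0.5]
  ]
}}

```text
time: 88.52
tool_pos: [0.3908, -0.1777, 0.1668]
ee_rot: [3.14, 0.001, 2.942]
wrist_force: [0.0, 0.2, -1.2]
width: 0.0471
```

Run:
```python
from units import *
from g import *
T=down(np.pi-.199); json.dump(dict(p=[.501087,-.199938,.0685],q=T.as_quat().tolist()),open(F,'w'))
rel([11,0,.1-10])
o=robot.get_obs(); print(o['tool_pos'],o['ee_rot'],o['wrist_force'],o['width'])
s=optics.snapshot('side'); crop(s,310,270,380,340,10,'pics/e6.png')
t=optics.snapshot('top'); crop(t,350,170,430,250,9,'pics/e6t.png')
```

```text
[ 0.39325788 -0.17819219  0.1675    ]
[ 0.39084538 -0.17769249  0.1668175 ] [3.14012911e+00 1.24802674e-03 2.94184874e+00] [ 0.03077795  0.22614658 -1.19928007] 0.04712658300967766
```

View pics/e6.png

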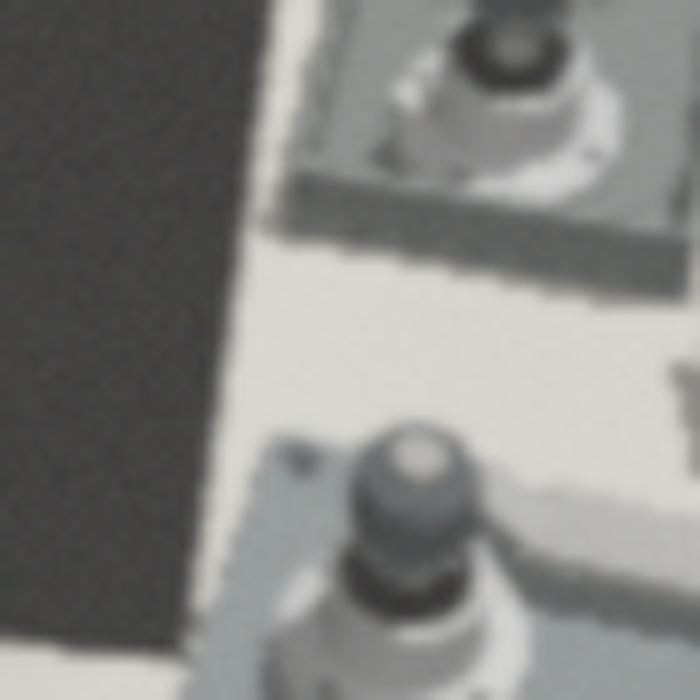

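View pics/e6t.png

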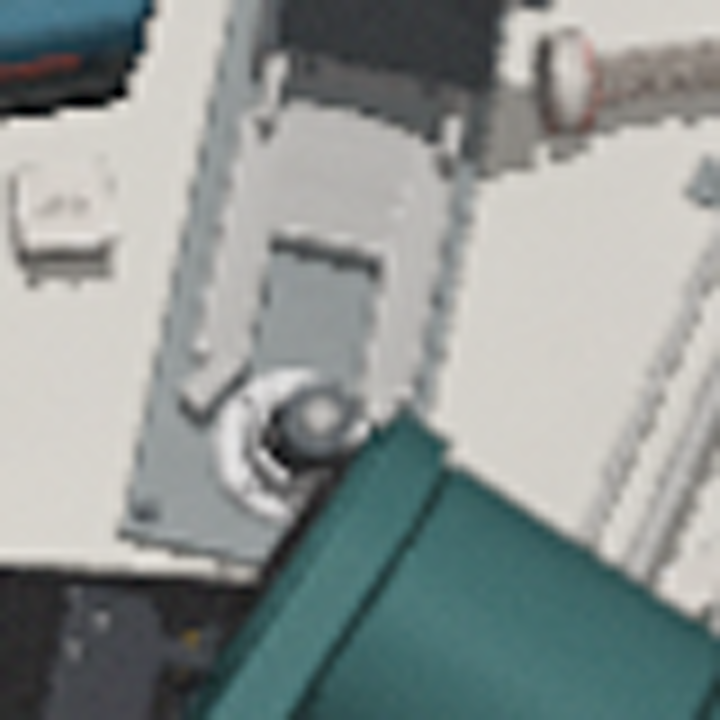

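Run:
```python
from h import *
print(onz('top',382.1,218.9,.018))
tip=(350+324/9-.45,170+408/9-.45); sp=(310+42.5-.45,270+45.2-.45); print(tip,tri(tip,sp),onz('side',*sp,.081),onz('side',*sp,.085))
img=cv2.imread('pics/e6.png')
s=optics.snapshot('side'); crop(s,320,300,380,360,11,'pics/e7.png')
```

```text
[ 0.53148074 -0.20845707  0.018     ]
(385.55, 214.88333333333335) [ 0.53360741 -0.20913038  0.08035796] [ 0.53350312 -0.20967826  0.081     ] [ 0.53340223 -0.21292754  0.085     ]
```

View pics/e7.png

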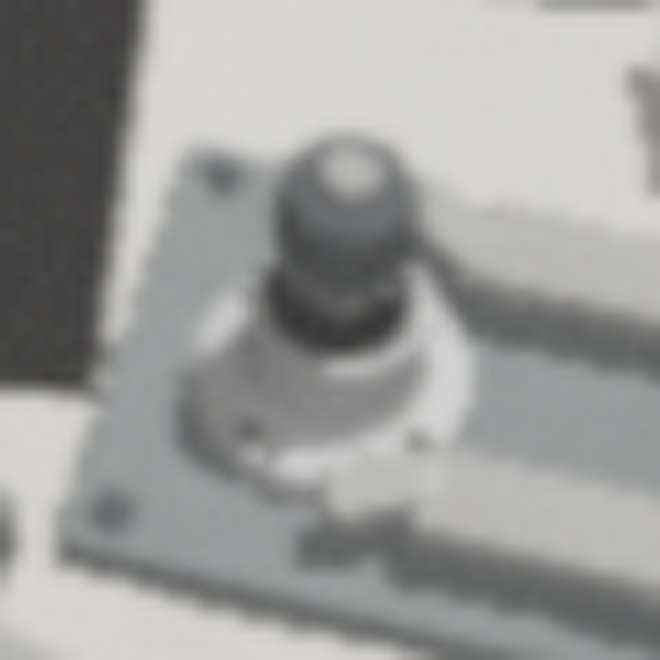

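Unit 4 stands upright on the plate at about (532,-209) mm with its shaft down (tip at z 0.080). Its flange is partly under the tine tips. I'll regrip it centred, press the shaft down, draw it out and only then lift.

Run:
```python
from g import *
T=down(np.pi-.199)
path((532.5,-207.8,150),T,(.1,.3,.5,.7,.85,.95,1,1,1,1))
go((532.5,-207.8,62.5,T))
```

```text
[-1.42, -0.01, 0.18] [0.0, 0.0, 0.0] dist 14mm ang 0.0
[-4.27, -0.04, 0.53] [0.0, 0.0, 0.0] dist 43mm ang 0.0
[-7.12, -0.07, 0.88] [0.0, 0.0, 0.0] dist 72mm ang 0.0
[-9.96, -0.1, 1.23] [0.0, 0.0, 0.0] dist 100mm ang 0.0
[-12.1, -0.13, 1.49] [0.0, 0.0, 0.0] dist 122mm ang 0.0
[-13.52, -0.14, 1.66] [0.0, 0.0, 0.0] dist 136mm ang 0.0
[-14.23, -0.15, 1.75] [0.0, 0.0, 0.0] dist 143mm ang 0.0
[-14.23, -0.15, 1.75] [0.0, 0.0, 0.0] dist 143mm ang 0.0
[-14.23, -0.15, 1.75] [0.0, 0.0, 0.0] dist 143mm ang 0.0
[-14.23, -0.15, 1.75] [0.0, 0.0, 0.0] dist 143mm ang 0.0
[-0.0, 0.0, 8.75] [0.0, 0.0, 0.0] dist 88mm ang 0.0
```

Request:
{"fn": "apply_moves", "kwargs": {
  "moves": [
    [[-1.42,-0.01,0.18],[0,0,0],0.5],
    [[-4.27,-0.04,0.53],[0,0,0],0.5],
    [[-7.12,-0.07,0.88],[0,0,0],0.5],
    [[-9.96,-0.1,1.23],[0,0,0],0.5],
    [[-12.1,-0.13,1.49],[0,0,0],0.5],
    [[-13.52,-0.14,1.66],[0,0,0],0.5],
    [[-14.23,-0.15,1.75],[0,0,0],0.5],
    [[-14.23,-0.15,1.75],[0,0,0],0.5],
    [[-14.23,-0.15,1.75],[0,0,0],0.5],
    [[-14.23,-0.15,1.75],[0,0,0],0.5]
  ]
}}

```text
time: 89.5
tool_pos: [0.5322, -0.2078, 0.1484]
ee_rot: [3.139, 0.0, 2.943]
wrist_force: [0.5, -0.4, 0.4]
width: 0.0472
```

Run:
```python
from units import *
o=robot.get_obs(); print(o['tool_pos'],o['ee_rot'],o['wrist_force'])
s=optics.snapshot('side'); crop(s,310,260,390,350,8,'pics/e8.png')
```

```text
[ 0.53215572 -0.20776876  0.14837127] [3.13940106e+00 3.91990420e-04 2.94281836e+00] [ 0.54631958 -0.43839075  0.39410894]
```

View pics/e8.png

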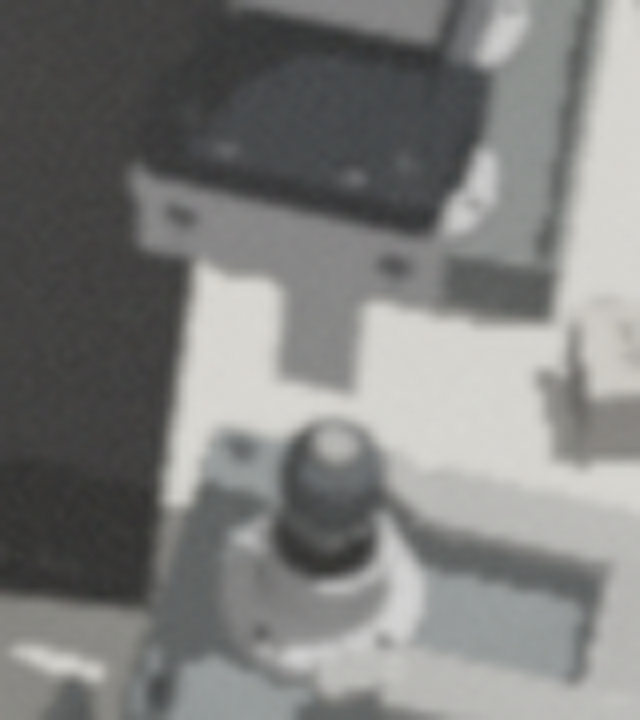

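Request:
{"fn": "apply_moves", "kwargs": {
  "moves": [
    [[0,0,2.3],[0,0,0],0.5],
    [[0,0,4.5],[0,0,0],0.5],
    [[0,0,6.5],[0,0,0],0.5],
    [[0,0,8],[0,0,0],0.5],
    [[0,0,8.75],[0,0,0],0.5],
    [[0,0,8.75],[0,0,0],0.5],
    [[0,0,8.75],[0,0,0],0],
    [[0,0,8.75],[0,0,0],0],
    [[0,0,8.75],[0,0,0],0],
    [[0,0,8.75],[0,0,0],0]
  ]
}}

```text
time: 90.38
tool_pos: [0.5335, -0.208, 0.0625]
ee_rot: [3.14, 0.004, 2.943]
wrist_force: [-1.2, 1.2, 2.9]
width: 0.0277
```

Request:
{"fn": "apply_moves", "kwargs": {
  "moves": [
    [[0,0,0.1],[0,0,0],0],
    [[0,0,0.2],[0,0,0],0],
    [[0,0,0.3],[0,0,0],0],
    [[0,0,0.3],[0,0,0],0],
    [[0,0,0.3],[0,0,0],0],
    [[0,0,0.3],[0,0,0],0],
    [[0,0,0.3],[0,0,0],0],
    [[0,0,0.3],[0,0,0],0],
    [[0,0,0.3],[0,0,0],0],
    [[0,0,0.3],[0,0,0],0]
  ]
}}

```text
time: 91.22
tool_pos: [0.5338, -0.2081, 0.0624]
ee_rot: [3.14, 0.005, 2.943]
wrist_force: [-4.2, 1.5, 13.2]
width: 0.0274
```

Request:
{"fn": "apply_moves", "kwargs": {
  "moves": [
    [[0,0,-0.1],[0,0,0],0],
    [[0,0,-0.2],[0,0,0],0],
    [[0,0,-0.3],[0,0,0],0],
    [[0.1,0,-0.3],[0,0,0],0],
    [[0.4,0,-0.3],[0,0,0],0],
    [[0.8,0,-0.3],[0,0,0],0],
    [[1.2,0,-0.3],[0,0,0],0],
    [[1.6,0,-0.3],[0,0,0],0],
    [[2,0,-0.3],[0,0,0],0],
    [[2.2,0,-0.3],[0,0,0],0]
  ]
}}

```text
time: 92.05
tool_pos: [0.5131, -0.2043, 0.0627]
ee_rot: [3.141, 0.008, 2.943]
wrist_force: [5.8, -0.9, 4.3]
width: 0.0273
```

Request:
{"fn": "apply_moves", "kwargs": {
  "moves": [
    [[0,0,-0.1],[0,0,0],0],
    [[0,0,-0.4],[0,0,0],0],
    [[0,0,-1],[0,0,0],0],
    [[0,0,-2],[0,0,0],0],
    [[0,0,-3.3],[0,0,0],0],
    [[0,0,-4.8],[0,0,0],0],
    [[0,0,-6.3],[0,0,0],0],
    [[0,0,-7.6],[0,0,0],0],
    [[0,0,-8.5],[0,0,0],0],
    [[0,0,-8.8],[0,0,0],0]
  ]
}}

```text
time: 92.88
tool_pos: [0.5111, -0.2037, 0.1502]
ee_rot: [3.14, 0.002, 2.943]
wrist_force: [0.0, -0.7, -1.7]
width: 0.0275
```

Run:
```python
from units import *
from g import *
rel([2.2,0,.3-.3-8.8])
o=robot.get_obs(); print(o['tool_pos'],o['ee_rot'],o['wrist_force'],o['width'])
s=optics.snapshot('side'); crop(s,310,260,390,350,7,'pics/e9.png')
path(rack(-2,40,52.4+55),Rrack,(.04,.14,.27,.42,.57,.72,.85,.95,1,1))
go((*rack(-2,40,52.4+12),Rrack))
print(rack(-2,40,52.4))
```

```text
[ 0.51088719 -0.2034446   0.1505    ]
[ 0.51105044 -0.20369774  0.15023503] [3.13987148e+00 1.74382112e-03 2.94274997e+00] [ 0.01076538 -0.71536681 -1.69017575] 0.02750747187167596
[-0.06, -0.69, -0.1] [-0.008, -0.001, 0.008] dist 7mm ang 0.7
[-0.21, -2.41, -0.37] [-0.029, -0.003, 0.027] dist 24mm ang 2.3
[-0.41, -4.65, -0.71] [-0.056, -0.005, 0.052] dist 47mm ang 4.4
[-0.64, -7.23, -1.1] [-0.088, -0.009, 0.081] dist 73mm ang 6.9
[-0.87, -9.81, -1.49] [-0.119, -0.012, 0.11] dist 100mm ang 9.3
[-1.1, -12.4, -1.88] [-0.15, -0.015, 0.139] dist 126mm ang 11.7
[-1.3, -14.63, -2.22] [-0.177, -0.017, 0.164] dist 149mm ang 13.9
[-1.45, -16.36, -2.48] [-0.198, -0.019, 0.183] dist 166mm ang 15.5
[-1.53, -17.22, -2.61] [-0.209, -0.02, 0.193] dist 175mm ang 16.3
[-1.53, -17.22, -2.61] [-0.209, -0.02, 0.193] dist 175mm ang 16.3
[-0.0, 0.0, 4.3] [0.0, -0.0, -0.0] dist 43mm ang 0.0
[ 496.2270045  -364.66531644  122.8391109 ]
```

View pics/e9.png

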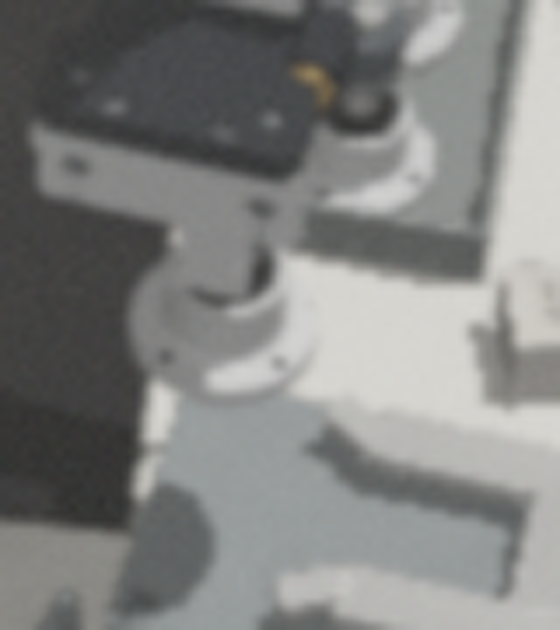

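Request:
{"fn": "apply_moves", "kwargs": {
  "moves": [
    [[-0.06,-0.69,-0.1],[-0.008,-0.001,0.008],0],
    [[-0.21,-2.41,-0.37],[-0.029,-0.003,0.027],0],
    [[-0.41,-4.65,-0.71],[-0.056,-0.005,0.052],0],
    [[-0.64,-7.23,-1.1],[-0.088,-0.009,0.081],0],
    [[-0.87,-9.81,-1.49],[-0.119,-0.012,0.11],0],
    [[-1.1,-12.4,-1.88],[-0.15,-0.015,0.139],0],
    [[-1.3,-14.63,-2.22],[-0.177,-0.017,0.164],0],
    [[-1.45,-16.36,-2.48],[-0.198,-0.019,0.183],0],
    [[-1.53,-17.22,-2.61],[-0.209,-0.02,0.193],0],
    [[-1.53,-17.22,-2.61],[-0.209,-0.02,0.193],0]
  ]
}}

```text
time: 93.77
tool_pos: [0.4904, -0.3779, 0.1727]
ee_rot: [2.929, -0.002, 2.745]
wrist_force: [-0.9, 0.3, -2.6]
width: 0.0275
```

Request:
{"fn": "apply_moves", "kwargs": {
  "moves": [
    [[0,0,0],[0,0,0],0],
    [[0,0,0.2],[0,0,0],0],
    [[0,0,0.8],[0,0,0],0],
    [[0,0,1.6],[0,0,0],0],
    [[0,0,2.4],[0,0,0],0],
    [[0,0,3.2],[0,0,0],0],
    [[0,0,3.9],[0,0,0],0],
    [[0,0,4.3],[0,0,0],0],
    [[0,0,4.3],[0,0,0],0],
    [[0,0,4.3],[0,0,0],0]
  ]
}}

```text
time: 94.6
tool_pos: [0.4953, -0.3669, 0.1321]
ee_rot: [2.929, -0.001, 2.749]
wrist_force: [1.0, 0.4, -1.6]
width: 0.0276
```

Run:
```python
from units import *
from g import *
o=robot.get_obs(); print(load()[0],o['tool_pos'],o['ee_rot'],load()[1].as_euler('xyz'),o['wrist_force'],o['width'])
s=optics.snapshot('side'); crop(s,290,310,430,440,5,'pics/f1.png')
s=optics.snapshot('top'); crop(s,380,150,480,260,5,'pics/f1t.png')
```

```text
[ 0.49525555 -0.36699893  0.13454134] [ 0.49525279 -0.36686228  0.13209187] [ 2.92936960e+00 -5.62068474e-04  2.74923580e+00] [ 2.93196526e+00 -3.02177734e-04  2.74891367e+00] [ 0.96013496  0.38905326 -1.61864288] 0.02760716672692507
```

View pics/f1.png

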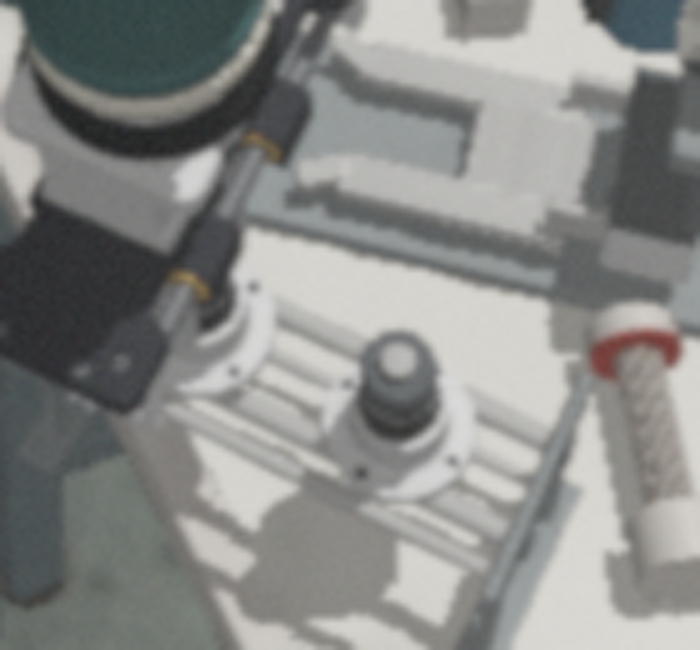

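View pics/f1t.png

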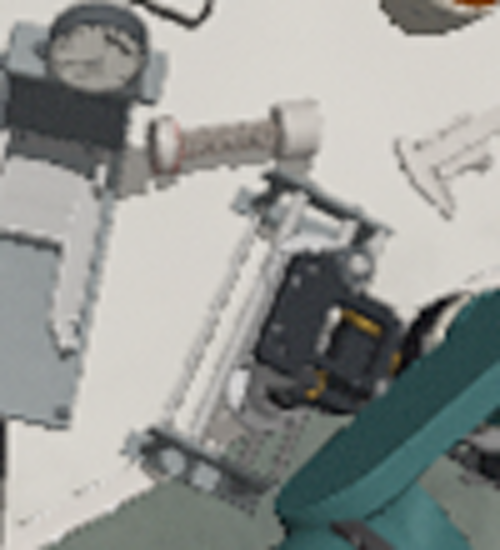

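Unit 4 hangs over the near place. Unit 1 stands flat at (400,430) in the side crop. I'll lower unit 4.

Request:
{"fn": "apply_moves", "kwargs": {
  "moves": [
    [[0,0,0.2],[0,0,0],0],
    [[0,0,0.4],[0,0,0],0],
    [[0,0,0.6],[0,0,0],0],
    [[0,0,0.75],[0,0,0],0],
    [[0,0,0.85],[0,0,0],0],
    [[0,0,0.9],[0,0,0],0],
    [[0,0,0.9],[0,0,0],0],
    [[0,0,0.9],[0,0,0],0],
    [[0,0,0.9],[0,0,0],0],
    [[0,0,0.9],[0,0,0],0]
  ]
}}

```text
time: 95.53
tool_pos: [0.4961, -0.3654, 0.1238]
ee_rot: [2.93, 0.0, 2.749]
wrist_force: [0.3, -0.5, -1.5]
width: 0.0273
```

Request:
{"fn": "apply_moves", "kwargs": {
  "moves": [
    [[0,0,0.05],[0,0,0],0],
    [[0,0,0.1],[0,0,0],0],
    [[0,0,0.15],[0,0,0],0],
    [[0,0,0.2],[0,0,0],0],
    [[0,0,0.2],[0,0,0],0],
    [[0,0,0.2],[0,0,0],0],
    [[0,0,0.2],[0,0,0],0],
    [[0,0,0.2],[0,0,0],0],
    [[0,0,0.2],[0,0,0],0],
    [[0,0,0.2],[0,0,0],0]
  ]
}}

```text
time: 96.37
tool_pos: [0.4963, -0.3651, 0.1224]
ee_rot: [2.93, 0.001, 2.749]
wrist_force: [-2.0, 0.9, 3.8]
width: 0.0272
```

Request:
{"fn": "apply_moves", "kwargs": {
  "moves": [
    [[0,0,0.05],[0,0,0],0],
    [[0,0,0.1],[0,0,0],0],
    [[0,0,0.1],[0,0,0],0],
    [[0,0,0.1],[0,0,0],0.2],
    [[0,0,0.1],[0,0,0],0.4],
    [[0,0,0.1],[0,0,0],0.5],
    [[0,0,0.1],[0,0,0],0.5],
    [[0,0,0.1],[0,0,0],0.5],
    [[0,0,0.1],[0,0,0],0.5],
    [[0,0,0.1],[0,0,0],0.5]
  ]
}}

```text
time: 97.2
tool_pos: [0.4963, -0.3645, 0.1203]
ee_rot: [2.929, -0.0, 2.749]
wrist_force: [0.6, -0.2, -0.2]
width: 0.0471
```

Request:
{"fn": "apply_moves", "kwargs": {
  "moves": [
    [[0,0,-0.5],[0,0,0],0.5],
    [[0,0,-1.5],[0,0,0],0.5],
    [[0,0,-2.5],[0,0,0],0.5],
    [[0,0,-4],[0,0,0],0.5],
    [[0,0,-5.5],[0,0,0],0.5],
    [[0,0,-7],[0,0,0],0.5],
    [[0,0,-9],[0,0,0],0.5],
    [[0,0,-11],[0,0,0],0.5],
    [[0,0,-12],[0,0,0],0.5],
    [[0,0,-12],[0,0,0],0.5]
  ]
}}

```text
time: 98.03
tool_pos: [0.4873, -0.3896, 0.2426]
ee_rot: [2.933, 0.007, 2.748]
wrist_force: [-0.8, 0.0, 0.4]
width: 0.0472
```

Run:
```python
from g import *
rel([0,0,1.2-12])
go((400,-50,280,down(np.pi-.199)))
```

```text
[ 0.48668492 -0.38777487  0.24017705]
[20.94, 28.11, 1.91] [0.209, 0.02, -0.193] dist 351mm ang 16.3
```

Request:
{"fn": "apply_moves", "kwargs": {
  "moves": [
    [[2,2.8,0.2],[0.02,0,-0.02],0.5],
    [[4.2,5.6,0.4],[0.04,0,-0.04],0.5],
    [[6.6,8.8,0.6],[0.06,0,-0.06],0.5],
    [[9,12,0.8],[0.09,0,-0.08],0.5],
    [[11.4,15.2,1],[0.12,0.01,-0.1],0.5],
    [[13.8,18.4,1.2],[0.14,0.01,-0.13],0.5],
    [[16.2,21.6,1.4],[0.16,0.01,-0.15],0.5],
    [[18.6,24.8,1.7],[0.18,0.02,-0.17],0.5],
    [[20.5,27.5,1.9],[0.2,0.02,-0.19],0.5],
    [[20.94,28.11,1.91],[0.209,0.02,-0.193],0.5]
  ]
}}

```text
time: 98.87
tool_pos: [0.3985, -0.0462, 0.2792]
ee_rot: [3.138, 0.002, 2.949]
wrist_force: [-0.9, -0.3, -0.3]
width: 0.0468
```

Run:
```python
from units import *
o=robot.get_obs(); print(o['tool_pos'])
s=optics.snapshot('side'); crop(s,290,310,430,440,5.5,'pics/g1.png'); crop(s,300,200,450,320,5,'pics/g3.png')
t=optics.snapshot('top'); crop(t,360,130,480,260,4.5,'pics/g1t.png')
```

```text
[ 0.39847203 -0.04623802  0.27916103]
```

View pics/g1.png

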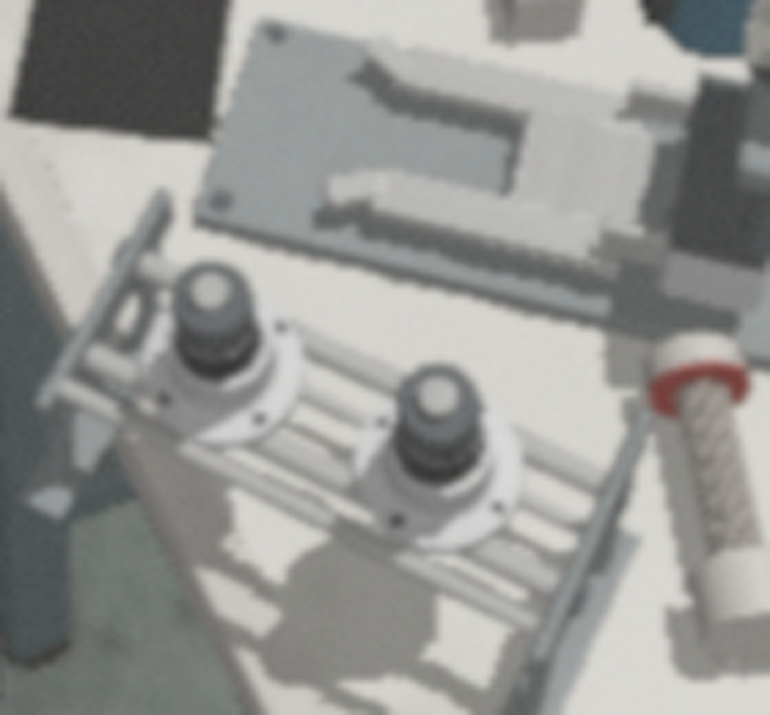

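View pics/g1t.png

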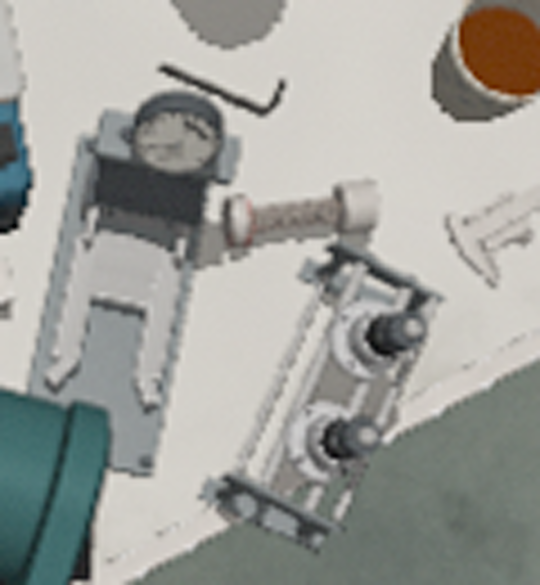

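View pics/g3.png

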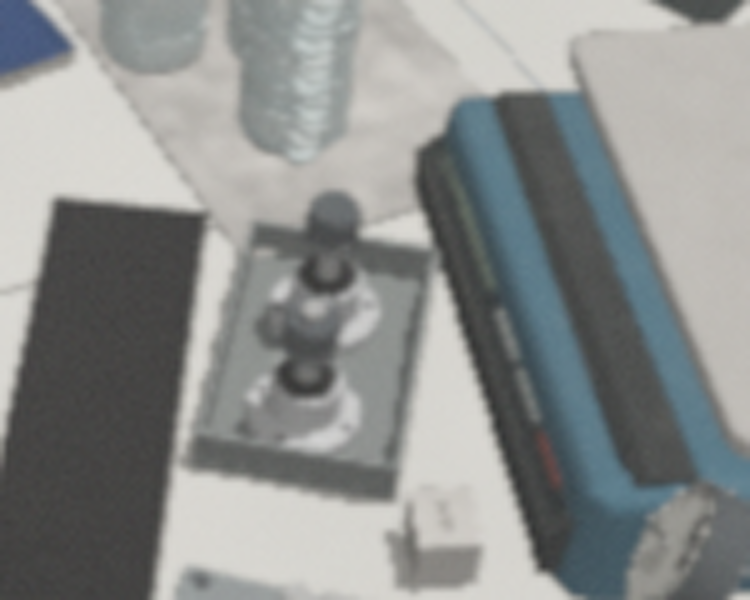

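Run:
```python
from h import *
from g import *
def tp(c): return (360+(c[0]+.5)/4.5-.5,130+(c[1]+.5)/4.5-.5)
def sp(c): return (290+(c[0]+.5)/5.5-.5,310+(c[1]+.5)/5.5-.5)
for a,b in(((413,327),(438,393)),((370,436),(210,290))):
    X=tri(tp(a),sp(b))*1000; d=X-rmid; print(X.round(1),'rack x,y,h',(d@xr).round(1),(d@yr).round(1),(d@nr).round(1))
```

```text
[ 567.5 -399.5  139.2] rack x,y,h -3.4 -39.2 69.4
[ 492.7 -369.7  139.6] rack x,y,h -4.4 41.3 70.0
```

Both shaft ends on the rack measure about 70 mm above the deck, where 71 mm is nominal with the shaft at its lower stop. Both units sit at x ≈ -4 and y ≈ ±40 mm. Everything is in place, so I'm handing the job in.

```bash
python3 -c "
from bench import job
print(job.close_job())"
```

```text
the job is handed in; nothing more can be done
None
```

I tested all four units from left to right and handed the job in at about 99 s. Units 1 and 4 passed and stand on the rack. Units 2 and 3 failed and stand in the reject tray.

| Unit | Float | Hub | Dial (from wrist force, held over 1 s) | Placed |
|---|---|---|---|---|
| 1 | about 4 mm | held | about 17.5 N | rack |
| 2 | about 9.7 mm, too much | held | about 17 N | reject tray |
| 3 | about 4 mm | crept from about 9 N up to its 12 mm stop | about 16–17 N | reject tray |
| 4 | about 4.5 mm | held | about 17 N | rack |

**Last checks:** the last pictures show both rack units flat on both bars and both rejects upright in the tray. The rack units' shaft ends measured 69.4 and 70.0 mm above the deck, where 71 mm means the shaft is fully down. The plug gauge and setting block showed no sign of having moved, and the gripper is clear of everything.

**What went wrong or did not agree:**
- **Dial:** the needle could not be read in the pictures. The dial values come from the wrist force, less about 3 N for the unit's weight.
- **Unit 1:** the shaft jammed once on the way down. I eased it up and pressed again to the lower stop.
- **Unit 4, before its test:** it shifted about 5 mm on the mat while I was handling unit 1. I did not find out why, but I measured its place again before gripping it.
- **Unit 4, after its test:** it caught while being drawn out of the fork (about 17 N sideways) and slipped in the fingers. I set it back on the plate, gripped it again, and pressed the shaft to its stop with 13 N. Then I drew it out cleanly and placed it. I did not repeat the pull test after that.

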